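# Load the toy workshop's tray dryer and switch it on

### The job

Load the bench dryer: stack both slatted trays on its deck so that their corner posts lock into one another, with every toy blank on the bench lying flat in a tray and none touching another, and close the stack with the cover, fully home. Only then, with everything loaded and covered, turn the dial from off clockwise until its pointer is in line with the steel marker clip on the scale. Leave the pail, hammer and glue bottle where they are.

Things in the scene. Friction and masses are not known exactly. Their poses are not given: they have to be found in the camera images.
- dryer: Grey bench drying unit, fixed, elsewhere each time. Tray deck with grille, 170 (its x) by 240 mm (its y), top 60 mm high; beyond it on the -y side the fan box, 56 mm high, reaching to y = -250 mm, with the dial on top (axis at x = 0, y = -195 mm). Origin: under the deck's centre at bench level; z up; at zero yaw its x is world x.
- deck_top (a point): Centre of the tray deck's top, 60 mm above the bench: where the origin of the lower tray comes when seated, the tray's long side along the dryer's y, either way round. Four aluminium posts (18 mm thick, 12 mm high, tapered) at x = +-54, y = +-89 mm enter the corners of the hollow under the tray.
- dial (a joint): Dial on the fan box, rad: 0 = off (pointer to the dryer's -x), grows as it turns CLOCKWISE seen from above, end stop 4.3. Stiff enough to stay where it is left (0.05 N m).
- dial_grip (a point): On the dial's axis, mid height of its grip bar (86 mm above the bench). The bar is 50 mm long (along the pointer), 14 mm thick and reaches from 68 to 98 mm above the bench, above a round skirt of 27 mm radius. Turns with the dial: its -x is the pointer direction; grip across its y.
- dial_tip (a point): Tip of the white pointer line on the dial's skirt, 27 mm from its axis.
- set_clip: Dark steel marker clip on the rim of the round aluminium scale under the dial, narrow end inwards, at this batch's drying setting (1.4 to 2.6 rad clockwise from off, varies). Not to be moved. Origin on the dial's axis, 56 mm above the bench; its own -x axis points to the clip: the dial is set when its pointer lies along it.
- cover: Plywood cover of the tray stack, vent slots in its top, 150 (x) by 220 mm (y), 0.4 kg; the hollow under it, 14 mm deep inside a 9 mm rim, drops over the posts of the tray below. Flat top 24 mm up; raised wooden grip bar along x in the middle, 100 mm long, 16 mm thick in y, from 42 to 68 mm up. Origin: centre of the underside.
- tray_a: One of two equal slatted plywood trays, empty, 0.4 kg, on the bench, under the other one, at the start. Outside 150 (x) by 220 (y), walls 9 thick, rim 50 high, floor top 20 mm up. Hand rail across the middle along x to carry it by: 14 mm thick in y, top 56 mm up over the middle 100 mm; it leaves two compartments 132 (x) by 94 mm (y), centred at y = +-54 mm. Origin: centre of the underside, z up.
- tray_a_top (a point): Centre of that tray's rim plane, 50 mm above its underside: seat for the origin of the next tray or cover. Round corner posts (18 mm thick, at x = +-54, y = +-89 mm) stand 12 mm above the rim, tapered; they enter the 14 mm deep hollow under the next tray or cover at its corners, with 3 mm play. Seated, rim meets underside; if not, it perches or tilts up to 12 mm too high.
- tray_b: One of two equal slatted plywood trays, empty, 0.4 kg, stacked on the other one at the start. Outside 150 (x) by 220 (y), walls 9 thick, rim 50 high, floor top 20 mm up. Hand rail across the middle along x to carry it by: 14 mm thick in y, top 56 mm up over the middle 100 mm; it leaves two compartments 132 (x) by 94 mm (y), centred at y = +-54 mm. Origin: centre of the underside, z up.
- tray_b_top (a point): Centre of that tray's rim plane, 50 mm above its underside: seat for the origin of the next tray or cover. Round corner posts (18 mm thick, at x = +-54, y = +-89 mm) stand 12 mm above the rim, tapered; they enter the 14 mm deep hollow under the next tray or cover at its corners, with 3 mm play. Seated, rim meets underside; if not, it perches or tilts up to 12 mm too high.
- elephant: Sawn wooden toy blank, 'elephant' outline (blocky body, round head and a straight trunk at its +x end, about 74 mm long, up to 50 mm wide), 30 mm thick, lying flat on the bench, about 90 g; may be absent. Parallel flat flanks at y = +-22 mm for |x| under 13 mm, to grip across its y. Origin: centre of the face that is down at the start; z up; long side along x.
- elephant_mid (a point): Centre of the elephant blank at mid thickness, 15 mm above its lower face.
- duck: Sawn wooden toy blank, 'duck' outline (body with round head and stub beak at its +x end and round tail at the -x end, about 75 mm long, up to 45 mm wide), 30 mm thick, lying flat on the bench, about 90 g; may be absent. Parallel flat flanks at y = +-22 mm for |x| under 13 mm, to grip across its y. Origin: centre of the face that is down at the start; z up; long side along x.
- duck_mid (a point): Centre of the duck blank at mid thickness, 15 mm above its lower face.
- bus: Sawn wooden toy blank, 'bus' outline (plain long block with a short bonnet at its +x end, about 74 mm long, 44 mm wide), 30 mm thick, lying flat on the bench, about 90 g; may be absent. Parallel flat flanks at y = +-22 mm for |x| under 13 mm, to grip across its y. Origin: centre of the face that is down at the start; z up; long side along x.
- bus_mid (a point): Centre of the bus blank at mid thickness, 15 mm above its lower face.
- rabbit: Sawn wooden toy blank, 'rabbit' outline (body with round head and a long ear laid along it at its +x end and round tail at the -x end, about 73 mm long, up to 46 mm wide), 30 mm thick, lying flat on the bench, about 90 g; may be absent. Parallel flat flanks at y = +-22 mm for |x| under 13 mm, to grip across its y. Origin: centre of the face that is down at the start; z up; long side along x.
- rabbit_mid (a point): Centre of the rabbit blank at mid thickness, 15 mm above its lower face.
- pail: White plastic pail of wooden wheels, 156 mm wide, 135 mm high, origin under its centre. Bystander.
- hammer: Claw hammer lying on the bench, 270 mm, origin under its middle. Bystander.
- glue: White glue bottle, 54 mm wide, 150 mm high, origin under its centre. Bystander.
Things that resemble listed ones, but are neither listed nor needed, are in the scene too. Leave any orange or purple look-alike of the rabbit alone.

How it is judged:
By the outcome, as a careful person would: the job done as asked, in the order asked, and still so for the second after the job is handed in, with the robot touching nothing.
Of elephant, duck, bus, rabbit only 2 to 4 are there at a start; the rules pass over those that are not, and their reading is None.
At some moment in a run one of cover, elephant, duck, bus, rabbit may be knocked a few centimetres aside while the robot is not near it.
It also fails if it takes over 210 s, if anything falls off the work surface, if the arm or the gripper's body presses on something with over 40 N, if the wrist force passes 120 N, or if a joint passes its speed limit or range.

### The arm

A 7-joint arm with a two-finger parallel gripper is mounted at the origin on the work surface. World frame = base frame: x ahead of the robot, y to its left, z up, the work surface at z = 0. Lengths are in mm, angles in rad, forces in N, time in s.
With the tool pointing down it reaches from about 400 to 875 mm from the base axis. Payload 4.4 kg.
Tool frame: the origin (TCP) lies at the very end of the fingers, on their centre line; the grasp point (between the pads) lies 19 mm behind it; y points along the fingers, z is the direction in which the jaws open and shut, and the axes are right-handed (so a half turn about y gives the same grasp; the last joint's range is limited). The gripper opens to 85 mm and grips with 20 to 120 N. Pads are 22 mm wide; open, the fingers measure 114 mm over their backs; the gripper's body (76 mm by 85 mm) begins 54 mm behind the grasp point. The pads swing forward as they close: fully open they stand 13 mm farther back than shut.
Start: joints at [1.192, 0.628, 0.038, 1.517, -0.027, 0.996, -0.02], TCP at [200.048, -618.465, 231.313] pointing down, gripper open.
Joint ranges: [-3.06, 3.06], [-0.37, 2.12], [-1.25, 1.32], [0.18, 2.47], [-1.1, 4.24], [0.23, 1.98], [-2.94, 2.94]. Speed limits (rad/s): [2.57, 2.57, 3.14, 3.14, 3.14, 3.14, 3.14].

### API

Orientations are given as [roll, pitch, yaw] about the fixed x, y, z axes, in that order (R = Rz(yaw) Ry(pitch) Rx(roll)).
In Python, from cell import read_state, get_image, finish_job gives the robot as it stands. The module is installed in compiled form; this text tells all that it offers.
- The arm moves only by the tool servo_tool, never from a script. Its argument "increments" is a list of rows, each an object of numbers: "dx", "dy", "dz": the shift along the world's x, y, z in cm; "ax", "ay", "az": the turn, a rotation vector about the world's x, y, z in rad; "claw": the closure, from -1 (fully open) to 1 (shut). A call has 1 to 8 rows; each row is the pose to reach, as a shift and turn from the pose commanded when the call began; what a row does not reach only later rows make up. A row lasts 1/12 s, in which the tool goes at most 41.7 mm and 7.16 degrees, less where a joint would pass 70% of its speed; a pose out of reach is approached as far as the arm can. A call with a gripper value outside its range is refused whole. The fingers move at their own pace and stop on an object; the grip force is fixed at half the most. Time passes only in rows, so rows that repeat a pose let the fingers close. It gives the time, the measured TCP pose, the force and the opening at its end, in the units of the state.
- read_state(): the state, without advancing time (a new reading comes with each control period).
- get_image(name): name is "scene" or "top"; returns a dict with "color" (400x640x3 uint8, red, green, blue), "fov_y" (degrees; the focal length in pixels is half the picture's height over the tangent of half this angle, whatever the lens; pixels are square), "cx", "cy" (the principal point, pixels), "k1" (the pictures are not rectified: a ray, as slopes to the right and down, at radius r is drawn at 1 + k1 r^2 times it, then the intrinsics apply), "R" (3x3) and "t" (3): a world point X has camera coordinates R X + t. Camera axes: x right, y down, z forward; pixel columns grow to the right and rows downward; lengths in mm; the calibration is good to about 2 mm. A picture is of the moment at which its call begins. There is no depth.
- finish_job(): hands the job in, once; it reports no verdict.
The state is a dict: "clock": time; "qpos": joint angles; "qd": joint speeds; "tau": joint torques, N m; "eef_pos": TCP position; "tool_rot": TCP orientation; "force": force on the tool from outside, world axes, zero at the start; "torque": the same for the moment, N m; "width": finger opening in mm.
Only numpy, scipy, OpenCV 4.12 (cv2) and the standard library are available. Lean on these libraries where they do the work, as an engineer would, in place of code of your own. Each camera call takes 0.05 s, during which the arm holds its last target.

## Working session

There is one attempt and no reset: what is moved stays moved. The work goes in short steps, Python scripts to look and compute and a tool call to move; the robot and the scene stay as the last step left them, time stands still between calls to the robot, and variables do not carry over. Pictures are saved under pics/ and viewed, and the job is handed in when it is done.

Besides the shell and the picture viewer there is one more tool, called after "Emit:" as name(argument=value, ...), one argument or row to a line, values as JSON. servo_tool: Moves the arm, as the interface text tells. Its arguments: {"type":"object","properties":{"increments":{"type":"array","items":{"type":"object","properties":{"dx":{"type":"number"},"dy":{"type":"number"},"dz":{"type":"number"},"ax":{"type":"number"},"ay":{"type":"number"},"az":{"type":"number"},"claw":{"type":"number"}}}}},"required":["increments"]}

```bash
mkdir -p pics; ls; python3 - <<'E'
from cell import *
import cv2
s=read_state();print(s)
for n in("scene","top"):
    i=get_image(n);cv2.imwrite(f"pics/{n}0.png",i["color"][:,:,::-1]);print(n,i["fov_y"],i["cx"],i["cy"],i["k1"],i["R"],i["t"])
E
```

```text
pics
{'clock': 0.0, 'qpos': array([ 1.19216646,  0.62929368,  0.03845366,  1.51841144, -0.02700317,
        0.99627507, -0.02000498]), 'qd': array([ 4.84567607e-04,  1.25815674e-03,  6.65487576e-04,  1.04530982e-03,
       -4.99541117e-05, -1.87529657e-04,  2.57213471e-04]), 'tau': array([ 1.48333261e-04, -5.63395429e+01,  1.22603841e+00, -1.93441343e+01,
        1.08319178e-02,  1.05593348e-02,  1.07066944e-05]), 'eef_pos': array([ 199.8646515 , -617.84140525,  230.40938845]), 'tool_rot': array([-1.57266538e+00, -2.69740735e-05, -2.82877992e+00]), 'force': array([-0.07707761,  0.51585004, -0.26190294]), 'torque': array([ 0.00461661, -0.00309664, -0.05527866]), 'width': 85.56155885572055}
scene 55.66499400717834 316.7665878026678 196.98942254373998 -0.012995677493229418 [[-0.77890191  0.62683791  0.01964795]
 [ 0.45450781  0.58579911 -0.67101569]
 [-0.43212782 -0.51372526 -0.74118277]] [ 434.19657901 -193.60395607 1575.61819489]
top 46.93128348709172 327.98899768964765 197.6989325547833 0.0023316392170153084 [[-0.00924255 -0.99988502 -0.01202182]
 [-0.99836491  0.00990537 -0.05629728]
 [ 0.05640988  0.01148183 -0.99834167]] [   5.3651517   546.84945622 1676.42018872]
```

View pics/scene0.png

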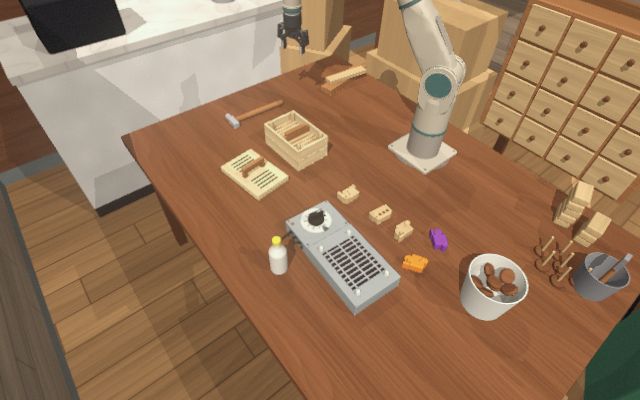

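View pics/top0.png

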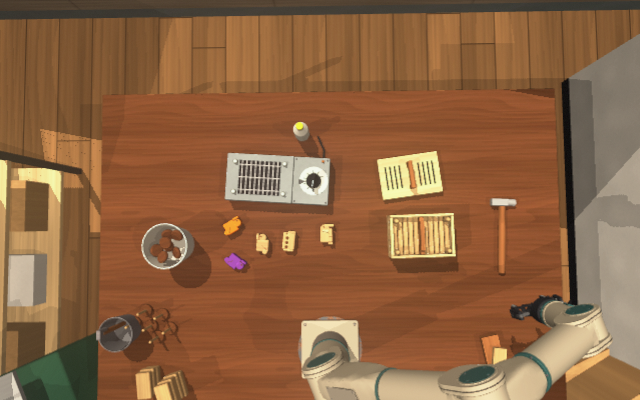

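```bash
cat > h.py <<'E'
import numpy as np,cv2
from cell import *
def shot(n):
    i=get_image(n);i['f']=200/np.tan(np.radians(i['fov_y']/2));return i
def K(i): return np.array([[i['f'],0,i['cx']],[0,i['f'],i['cy']],[0,0,1.]])
def D(i): return np.array([i['k1'],0,0,0,0.])
def rays(i,px):
    p=cv2.undistortPoints(np.array(px,float).reshape(-1,1,2),K(i),D(i)).reshape(-1,2)
    d=np.c_[p,np.ones(len(p))]@np.array(i['R']); o=-np.array(i['R']).T@np.array(i['t']); return o,d
def onplane(i,px,z):
    o,d=rays(i,px); return o+d*((z-o[2])/d[:,2])[:,None]
def proj(i,X):
    return cv2.projectPoints(np.array(X,float).reshape(-1,1,3),cv2.Rodrigues(np.array(i['R']))[0],np.array(i['t'],float),K(i),D(i))[0].reshape(-1,2)
def tri(i1,p1,i2,p2):
    o1,d1=rays(i1,[p1]);o2,d2=rays(i2,[p2]);A=np.c_[d1[0],-d2[0]]
    s=np.linalg.lstsq(A,o2-o1,rcond=None)[0];a=o1+d1[0]*s[0];b=o2+d2[0]*s[1];return (a+b)/2,np.linalg.norm(a-b)
def crop(i,x0,y0,x1,y1,k,name):
    c=cv2.resize(i['color'][y0:y1,x0:x1,::-1],None,fx=k,fy=k,interpolation=cv2.INTER_CUBIC);cv2.imwrite('pics/'+name,c)
E
python3 - <<'E'
from h import *
t=shot('top');s=shot('scene')
crop(t,215,145,345,275,6 if 0 else 4.6,'t1.png');crop(t,370,145,520,265,5,'t2.png')
crop(s,210,100,340,200,6,'s1.png');crop(s,280,180,470,310,4.2,'s2.png')
for p,z in(((262,243),30),((289,241),30),((327,233),30),((313,181),98),((260,178),60),((422,236),106),((410,176),68)):print(p,onplane(t,[p],z).round(0))
E
```

```text
(262, 243) [[384. 241.  30.]]
(289, 241) [[390. 143.  30.]]
(327, 233) [[418.   5.  30.]]
(313, 181) [[601.  51.  98.]]
(260, 178) [[618. 243.  60.]]
(422, 236) [[ 406. -324.  106.]]
(410, 176) [[ 618. -293.   68.]]
```

View pics/t1.png

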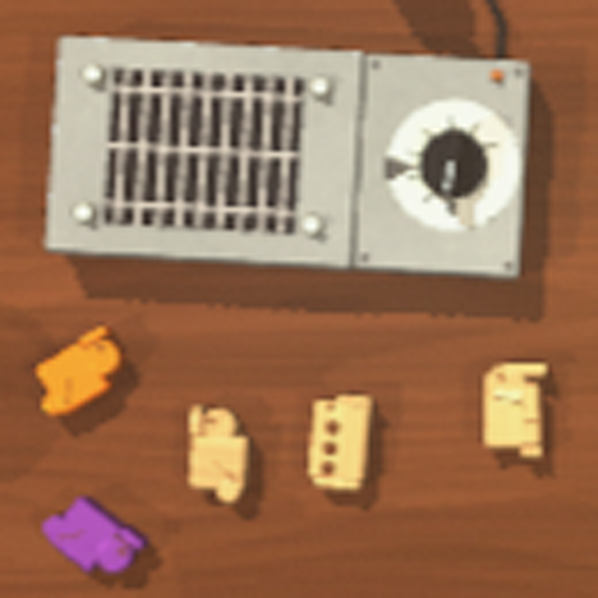

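View pics/t2.png

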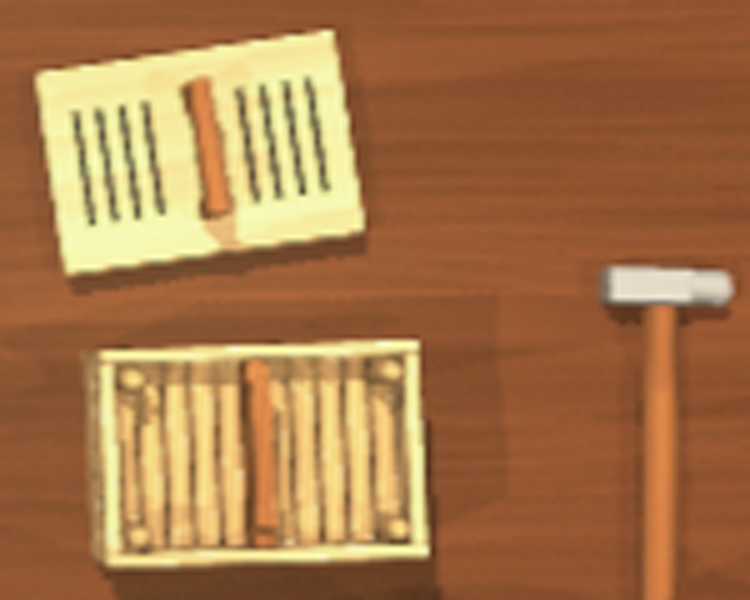

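View pics/s1.png

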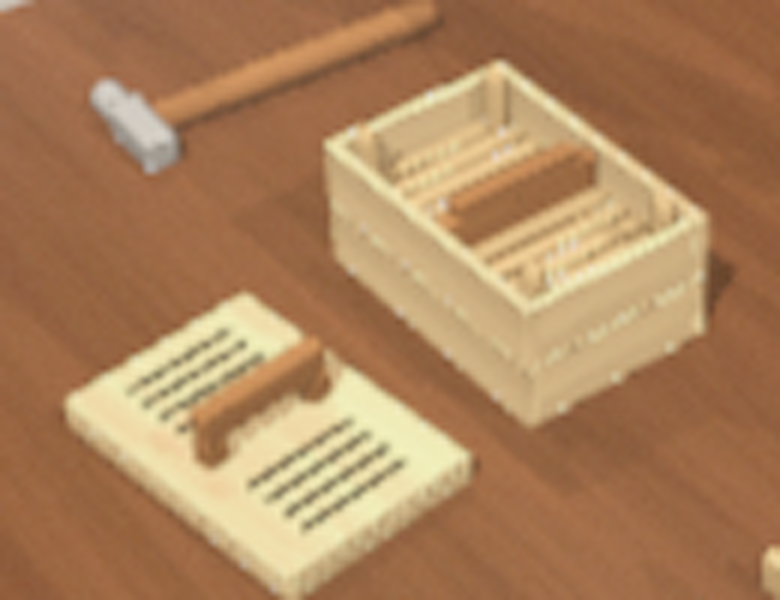

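View pics/s2.png

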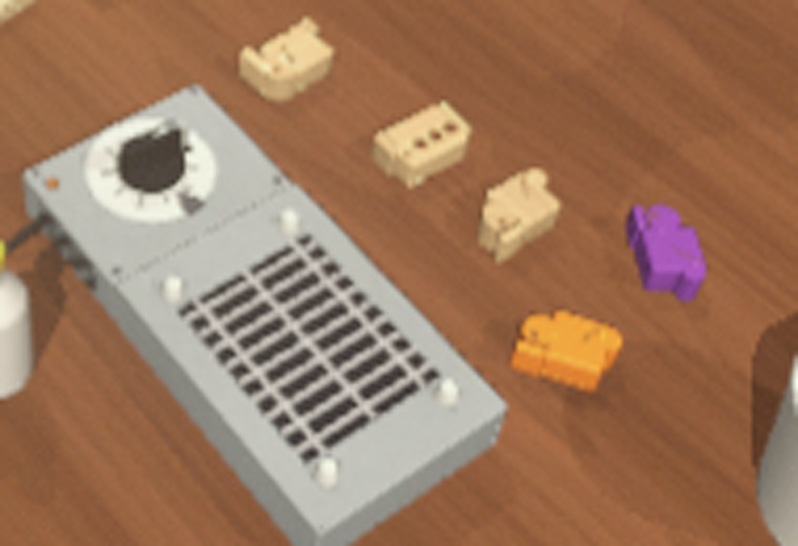

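```bash
cat > m.py <<'E'
from h import *
def rigid(loc,W):
    loc=np.array(loc,float)[:,:2];W=np.array(W,float)[:,:2];a=loc-loc.mean(0);b=W-W.mean(0)
    th=np.arctan2((a[:,0]*b[:,1]-a[:,1]*b[:,0]).sum(),(a*b).sum());R=np.array([[np.cos(th),-np.sin(th)],[np.sin(th),np.cos(th)]])
    o=W.mean(0)-R@loc.mean(0);return o,th,np.linalg.norm(loc@R.T+o-W,axis=1)
def blob(i,c,r=4,thr=None):
    g=i['color'].astype(float).sum(2);x,y=[int(round(v)) for v in c]
    w=g[y-r:y+r+1,x-r:x+r+1].copy();m=np.median(w);w=np.clip(w-(m+0.35*(w.max()-m)),0,None)
    Y,X=np.mgrid[y-r:y+r+1,x-r:x+r+1];return np.array([(w*X).sum(),(w*Y).sum()])/w.sum()
L=np.array([[s*54,t*89] for s in(1,-1) for t in (1,-1)])
E
python3 - <<'E'
from m import *
t=shot('top');s=shot('scene')
f=lambda u,k,o:[(u[0]+.5)/k-.5+o[0],(u[1]+.5)/k-.5+o[1]]
# order (+x,+y),(+x,-y),(-x,+y),(-x,-y)
pt=[blob(t,f(u,4.6,(215,145)),3) for u in((93,74),(321,88),(84,212),(312,224))]
ps=[blob(s,f(u,4.2,(280,180)),3) for u in((327,468),(173,288),(449,392),(289,218))]
print(np.round(pt,1),np.round(ps,1))
for i,p in((t,pt),(s,ps)):
    W=onplane(i,p,70);print(W.round(1));print(rigid(L,W))
for a,b in zip(pt,ps):print(tri(t,a,s,b))
E
```

```text
[[234.4 160.5]
 [284.  163.2]
 [232.3 190.6]
 [282.1 193.3]] [[358.  291.4]
 [321.  247.6]
 [386.6 272.3]
 [348.7 231.5]]
[[680.4 333.2  70. ]
 [668.8 155.6  70. ]
 [572.6 340.3  70. ]
 [561.1 162.8  70. ]]
(array([620.72921632, 247.96132127]), np.float64(-0.06535198281151794), array([0.05398239, 0.04107587, 0.08966047, 0.1435253 ]))
[[680.  333.8  70. ]
 [668.  155.7  70. ]
 [572.6 340.7  70. ]
 [560.3 162.5  70. ]]
(array([620.21958202, 248.17950005]), np.float64(-0.06660943673265456), array([0.43031137, 0.18126519, 0.33443301, 0.51464169]))
(array([680.19787557, 333.50463388,  69.89157408]), np.float64(0.7742763079988484))
(array([668.50055385, 155.75766548,  70.54818717]), np.float64(0.6696467950781142))
(array([572.48793999, 340.47782435,  69.63101406]), np.float64(0.3755571250685214))
(array([560.92611876, 162.81256327,  70.8689086 ]), np.float64(0.2636487229424024))
```

```bash
python3 - <<'E'
from h import *
t=shot('top');s=shot('scene')
def g(i,x0,y0,x1,y1,k,n):
    c=cv2.resize(i['color'][y0:y1,x0:x1,::-1],None,fx=k,fy=k,interpolation=cv2.INTER_LANCZOS4)
    for x in range(x0,x1,5): cv2.line(c,(int((x-x0+.5)*k),0),(int((x-x0+.5)*k),6 if x%10 else 14),(255,255,255),1)
    for y in range(y0,y1,5): cv2.line(c,(0,int((y-y0+.5)*k)),(6 if y%10 else 14,int((y-y0+.5)*k)),(255,255,255),1)
    cv2.imwrite('pics/'+n,c)
g(t,380,205,465,265,9,'g1.png');g(s,260,105,335,170,9,'g2.png')
E
```

```text
(no output)
```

View pics/g1.png

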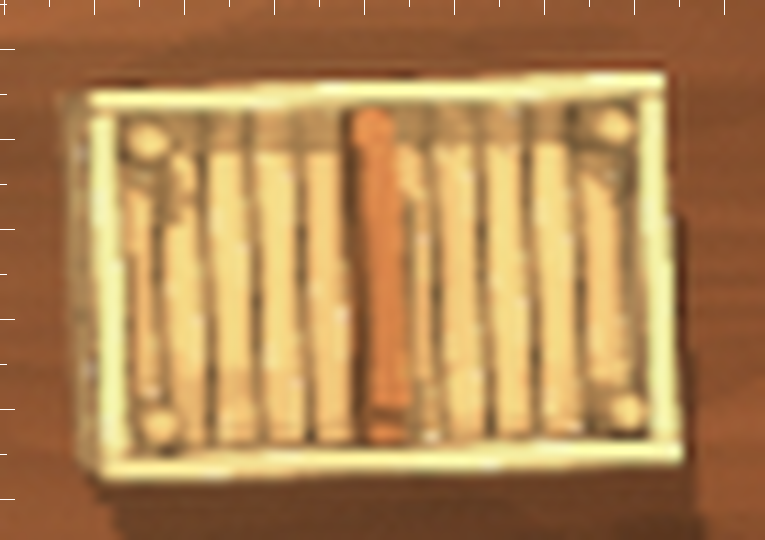

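View pics/g2.png

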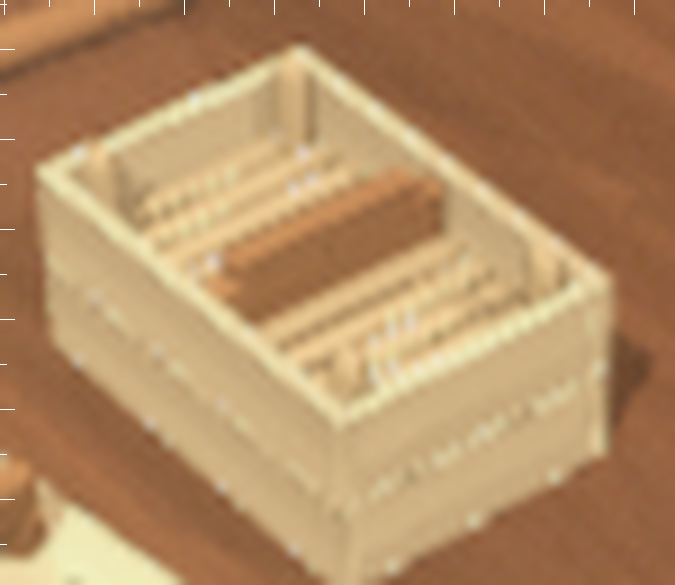

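```bash
python3 - <<'E'
from m import *
t=shot('top');s=shot('scene')
f=lambda U,k,o:[[(u[0])/k-.5+o[0],(u[1])/k-.5+o[1]] for u in U]
C=[[75,110],[75,-110],[-75,110],[-75,-110]]
a=f([(88,90),(663,73),(101,478),(684,462)],9,(380,205));b=f([(342,420),(38,170),(610,278),(300,47)],9,(260,105))
for i,p in((t,a),(s,b)):print(rigid(C,onplane(i,p,100)))
p=f([(149,142),(614,126),(160,425),(628,410)],9,(380,205));print('posts',rigid(L,onplane(t,p,112)))
for u,v in zip(a,b):print(tri(t,u,s,v))
# cover
def g(i,x0,y0,x1,y1,k,n):
    c=cv2.resize(i['color'][y0:y1,x0:x1,::-1],None,fx=k,fy=k,interpolation=cv2.INTER_LANCZOS4);cv2.imwrite('pics/'+n,c)
g(t,370,145,455,210,9,'g3.png');g(s,215,140,300,205,9,'g4.png');g(t,245,215,345,260,8,'g5.png');g(s,330,175,420,250,8,'g6.png');g(t,290,155,335,210,10,'g7.png')
E
```

```text
(array([ 409.18535105, -325.74515027]), np.float64(0.020654484348153673), array([0.98382169, 0.74982639, 1.61912364, 1.86010423]))
(array([ 407.02556768, -326.82509082]), np.float64(0.027227224222620118), array([1.72722258, 1.87934541, 1.78568575, 1.26112343]))
posts (array([ 409.39596692, -324.91781108]), np.float64(0.02403083891500555), array([0.22523956, 0.15905981, 0.10307311, 0.0526033 ]))
(array([ 481.0711475 , -212.49803239,  104.25549052]), np.float64(0.9282897370987735))
(array([ 484.95460907, -433.84518876,  100.34235807]), np.float64(2.5417152770560745))
(array([ 333.30746835, -215.78796529,  104.00895347]), np.float64(1.3802520482737108))
(array([ 336.21994359, -438.6893775 ,   99.79735165]), np.float64(1.414716817314854))
```

View pics/g3.png

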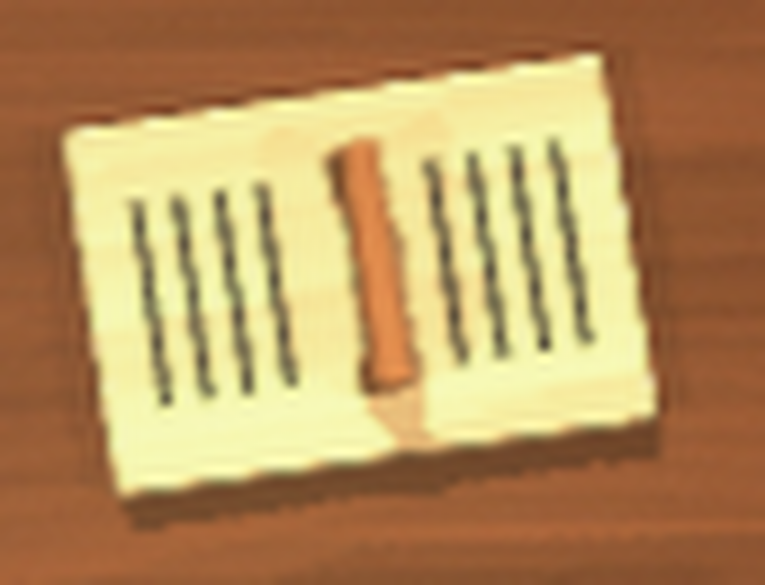

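View pics/g5.png

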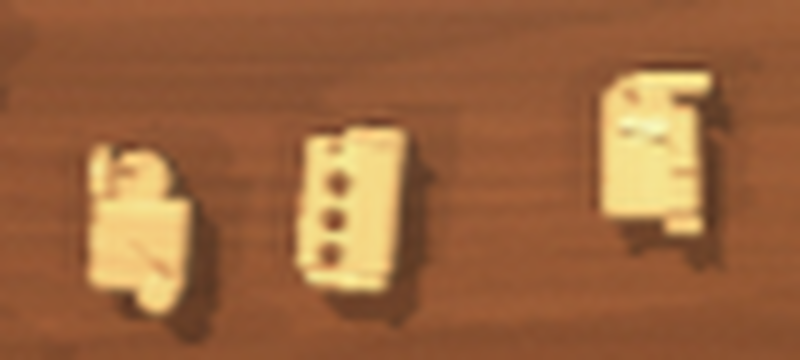

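View pics/g6.png

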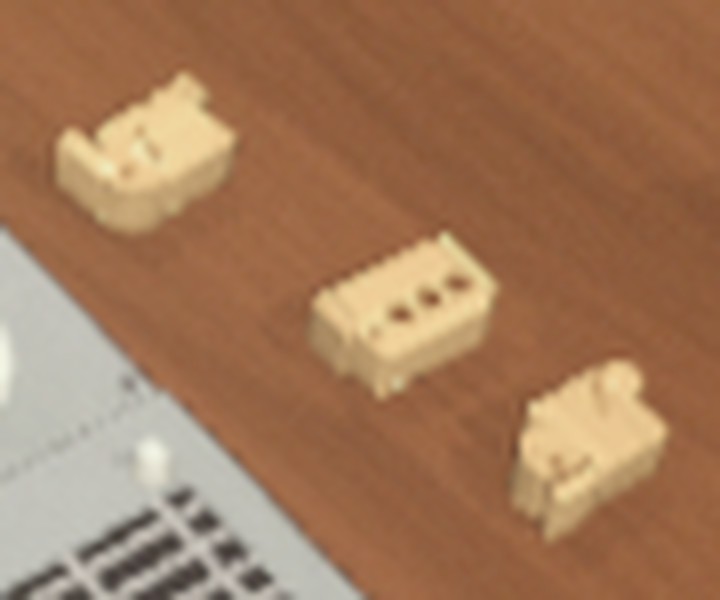

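View pics/g7.png

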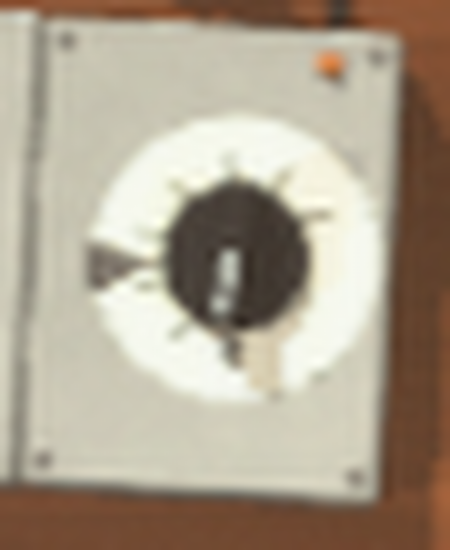

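Emit:
servo_tool(
  increments=[
    {"dx": 2.5, "dy": 3.5, "dz": 0, "az": -0.05, "claw": -1},
    {"dx": 5, "dy": 7, "dz": 0, "az": -0.1, "claw": -1},
    {"dx": 7.5, "dy": 10.5, "az": -0.15, "claw": -1},
    {"dx": 10, "dy": 14, "az": -0.2, "claw": -1},
    {"dx": 12.5, "dy": 17.5, "az": -0.25, "claw": -1},
    {"dx": 15, "dy": 21, "az": -0.289, "claw": -1},
    {"dx": 17.5, "dy": 24.5, "az": -0.289, "claw": -1},
    {"dx": 20.9, "dy": 29.2, "dz": -2, "az": -0.289, "claw": -1},
  ],
)

```text
invalid input at $.increments[0]: expected keys dx, dy, dz, ax, ay, az, claw
```

Emit:
servo_tool(
  increments=[
    {"claw": -0.4},
    {"claw": -0.4},
    {"claw": -0.4},
    {"claw": -0.4},
  ],
)

```text
invalid input at $.increments[0]: expected keys dx, dy, dz, ax, ay, az, claw
```

```bash
python3 - <<'E'
from m import *
t=shot('top');s=shot('scene');print(read_state()['qpos'])
cv2.imwrite('pics/t3.png',t['color'][:,:,::-1]);cv2.imwrite('pics/s3.png',s['color'][:,:,::-1])
f=lambda U,k,o:[[(u[0])/k-.5+o[0],(u[1])/k-.5+o[1]] for u in U]
C=[[75,110],[75,-110],[-75,110],[-75,-110]]
a=f([(62,130),(601,56),(120,494),(657,412)],9,(370,145))
print('cover',rigid(C,onplane(t,a,24)))
ax=np.array([607.6,53.4]);c=onplane(t,f([(105,266)],10,(290,155)),57)[0];d=c[:2]-ax;print(c,d,np.linalg.norm(d),np.arctan2(d[1],d[0]))
c=onplane(t,f([(237,255),(232,345)],10,(290,155)),60);print('skirt,ptr',c)
E
```

```text
[ 1.19221401  0.6283984   0.03851898  1.51738536 -0.02700838  0.99627923
 -0.02001647]
cover (array([ 627.33504053, -298.67171407]), np.float64(0.13507273795977848), array([0.84446277, 1.7956576 , 0.19211501, 1.51719718]))
[605.23529241  99.62545642  57.        ] [-2.36470759 46.22545642] 46.285901345456004 1.6219077325713611
skirt,ptr [[608.42232127  52.03645863  60.        ]
 [576.09587991  54.06807659  60.        ]]
```

Emit:
servo_tool(
  increments=[
    {"dx": 2.5, "dy": 3.5, "dz": 0, "ax": 0, "ay": 0, "az": -0.05, "claw": -1},
    {"dx": 5, "dy": 7, "dz": 0, "ax": 0, "ay": 0, "az": -0.1, "claw": -1},
    {"dx": 7.5, "dy": 10.5, "dz": 0, "ax": 0, "ay": 0, "az": -0.15, "claw": -1},
    {"dx": 10, "dy": 14, "dz": 0, "ax": 0, "ay": 0, "az": -0.2, "claw": -1},
    {"dx": 12.5, "dy": 17.5, "dz": 0, "ax": 0, "ay": 0, "az": -0.25, "claw": -1},
    {"dx": 15, "dy": 21, "dz": 0, "ax": 0, "ay": 0, "az": -0.289, "claw": -1},
    {"dx": 17.5, "dy": 24.5, "dz": 0, "ax": 0, "ay": 0, "az": -0.289, "claw": -1},
    {"dx": 20.9, "dy": 29.2, "dz": -2, "ax": 0, "ay": 0, "az": -0.289, "claw": -1},
  ],
)

```text
clock: 1.27
eef_pos: [395.3, -347.8, 221.4]
tool_rot: [-1.568, 0.004, -3.118]
force: [1.5, -0.6, -0.2]
width: 85.5
```

Emit:
servo_tool(
  increments=[
    {"dx": 0, "dy": 0, "dz": 0, "ax": 0, "ay": 0, "az": 0, "claw": -0.3},
    {"dx": 0, "dy": 0, "dz": 0, "ax": 0, "ay": 0, "az": 0, "claw": -0.3},
    {"dx": 0, "dy": 0, "dz": 0, "ax": 0, "ay": 0, "az": 0, "claw": -0.3},
    {"dx": 0, "dy": 0, "dz": 0, "ax": 0, "ay": 0, "az": 0, "claw": -0.3},
  ],
)

```text
clock: 1.6
eef_pos: [392.0, -350.4, 219.7]
tool_rot: [-1.57, -0.0, -3.12]
force: [-0.2, -0.6, 0.1]
width: 55.5
```

```bash
python3 - <<'E'
from m import *
t=shot('top');s=shot('scene');print(read_state())
cv2.imwrite('pics/t3.png',t['color'][:,:,::-1]);cv2.imwrite('pics/s3.png',s['color'][:,:,::-1])
E
```

```text
{'clock': 1.7, 'qpos': array([ 0.60096027,  0.46717997,  0.10785934,  1.87908706, -0.06677326,
        0.79814813, -0.80625342]), 'qd': array([-0.00045428, -0.0013701 , -0.00420909,  0.00223342, -0.00207809,
       -0.00023938,  0.00065568]), 'tau': array([-3.65856970e-01, -4.45811212e+01,  1.47060581e+00, -1.65014559e+01,
       -1.53534551e-03,  5.19617424e-04,  2.91706383e-03]), 'eef_pos': array([ 391.91332565, -350.41331712,  219.71689189]), 'tool_rot': array([-1.56985007e+00,  1.18935398e-05, -3.12100214e+00]), 'force': array([-0.52397079,  0.65939025,  0.2617194 ]), 'torque': array([ 0.00830766, -0.01217502,  0.02030002]), 'width': 55.36040071033451}
```

View pics/t3.png

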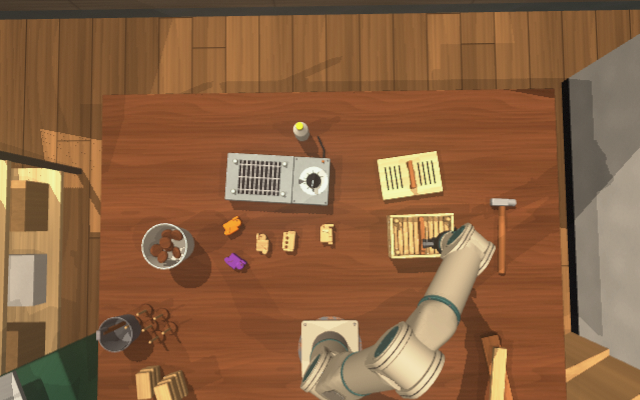

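View pics/s3.png

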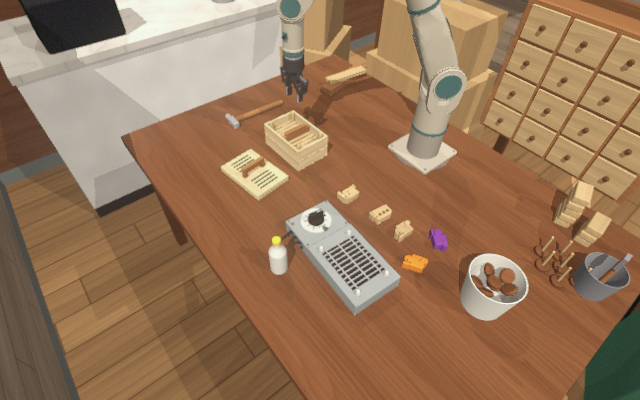

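Emit:
servo_tool(
  increments=[
    {"dx": 1.7, "dy": 2.5, "dz": -2, "ax": 0, "ay": 0, "az": 0.003, "claw": -0.3},
    {"dx": 1.7, "dy": 2.5, "dz": -6, "ax": 0, "ay": 0, "az": 0.003, "claw": -0.3},
    {"dx": 1.7, "dy": 2.5, "dz": -8, "ax": 0, "ay": 0, "az": 0.003, "claw": -0.3},
    {"dx": 1.7, "dy": 2.5, "dz": -9.5, "ax": 0, "ay": 0, "az": 0.003, "claw": -0.3},
    {"dx": 1.7, "dy": 2.5, "dz": -9.5, "ax": 0, "ay": 0, "az": 0.003, "claw": -0.3},
  ],
)

```text
clock: 2.12
eef_pos: [407.6, -323.5, 121.7]
tool_rot: [-1.574, -0.005, -3.117]
force: [-0.3, 0.5, 0.2]
width: 55.6
```

```bash
python3 - <<'E'
from m import *
t=shot('top');s=shot('scene')
crop(s,240,60,350,175,6,'s4.png');crop(t,380,190,480,275,7,'t4.png')
e=read_state()['eef_pos'];print(e,proj(s,e),proj(t,e))
E
```

```text
[ 409.38668652 -324.73519385  124.51462653] [[294.72021175 124.69289413]] [[423.21927228 235.20249451]]
```

View pics/s4.png

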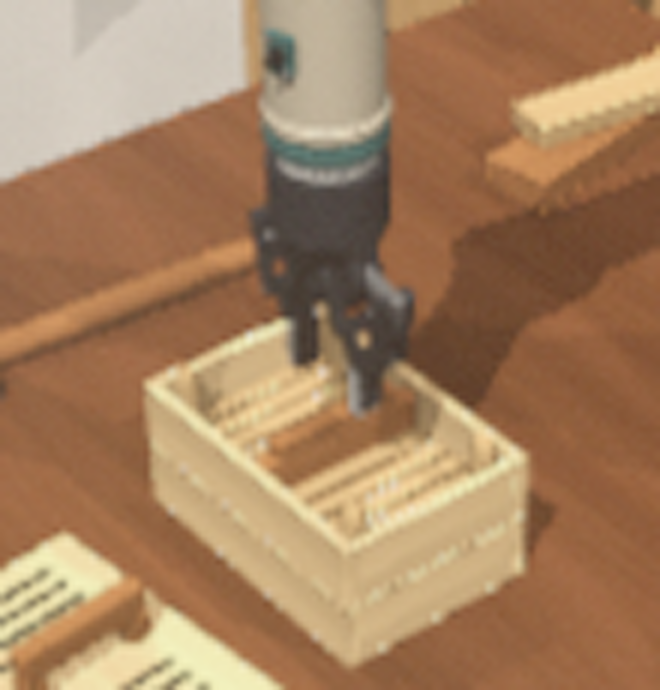

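View pics/t4.png

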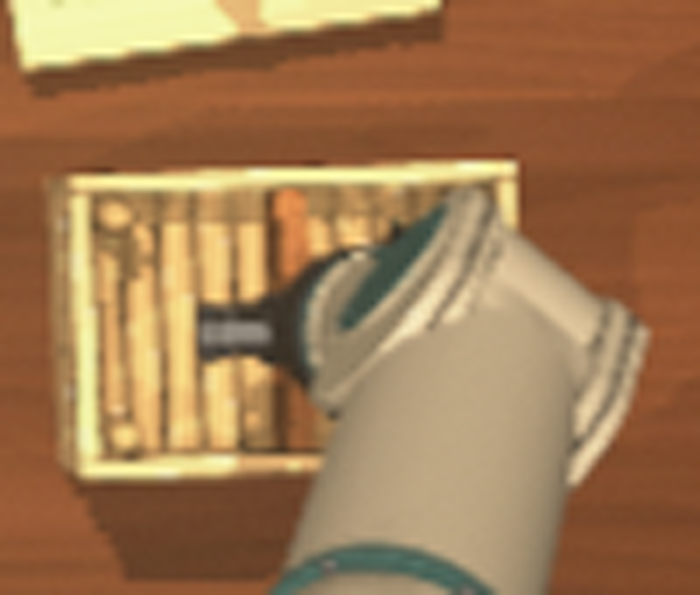

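Emit:
servo_tool(
  increments=[
    {"dx": 0, "dy": -0.05, "dz": -2.5, "ax": 0, "ay": 0, "az": 0, "claw": -0.3},
    {"dx": 0, "dy": -0.05, "dz": -4.4, "ax": 0, "ay": 0, "az": 0, "claw": -0.3},
    {"dx": 0, "dy": -0.05, "dz": -4.4, "ax": 0, "ay": 0, "az": 0, "claw": -0.3},
    {"dx": 0, "dy": -0.05, "dz": -4.4, "ax": 0, "ay": 0, "az": 0, "claw": 1},
    {"dx": 0, "dy": -0.05, "dz": -4.4, "ax": 0, "ay": 0, "az": 0, "claw": 1},
    {"dx": 0, "dy": -0.05, "dz": -4.4, "ax": 0, "ay": 0, "az": 0, "claw": 1},
    {"dx": 0, "dy": -0.05, "dz": -4.4, "ax": 0, "ay": 0, "az": 0, "claw": 1},
    {"dx": 0, "dy": -0.05, "dz": -4.4, "ax": 0, "ay": 0, "az": 0, "claw": 1},
  ],
)

```text
clock: 2.88
eef_pos: [411.0, -325.4, 82.2]
tool_rot: [-1.568, 0.003, -3.115]
force: [-0.9, -1.0, 6.2]
width: 12.9
```

Emit:
servo_tool(
  increments=[
    {"dx": 0, "dy": 0, "dz": 0, "ax": 0, "ay": 0, "az": 0, "claw": 1},
    {"dx": 0, "dy": 0, "dz": 1, "ax": 0, "ay": 0, "az": 0, "claw": 1},
    {"dx": 0, "dy": 0, "dz": 2, "ax": 0, "ay": 0, "az": 0, "claw": 1},
    {"dx": 0, "dy": 0, "dz": 3, "ax": 0, "ay": 0, "az": 0, "claw": 1},
    {"dx": 0, "dy": 0, "dz": 3, "ax": 0, "ay": 0, "az": 0, "claw": 1},
  ],
)

```text
clock: 3.3
eef_pos: [411.1, -325.1, 112.9]
tool_rot: [-1.568, 0.003, -3.115]
force: [0.6, -0.0, -4.3]
width: 12.8
```

```bash
python3 - <<'E'
from m import *
t=shot('top');s=shot('scene')
crop(s,240,60,350,175,6,'s5.png');print(read_state()['eef_pos'],read_state()['force'])
E
```

```text
[ 410.32593337 -324.41103057  111.23328843] [-0.21542506  0.84609557 -4.60965712]
```

View pics/s5.png

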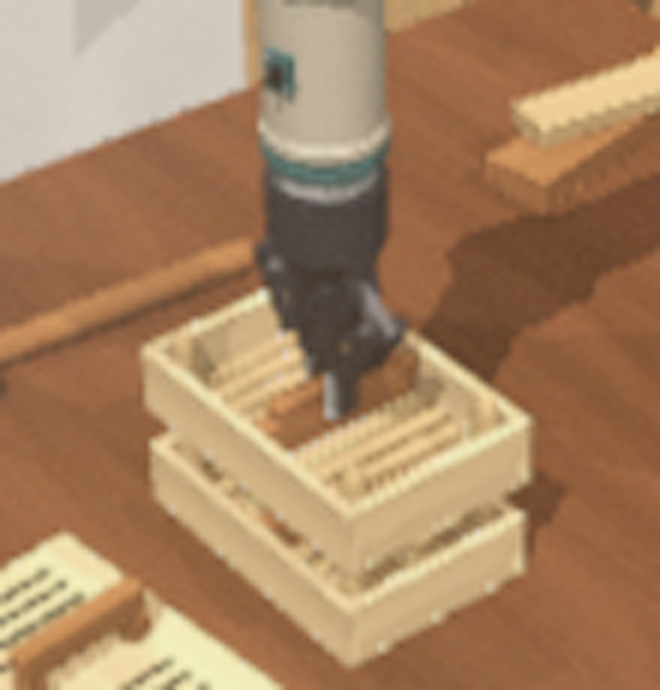

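Emit:
servo_tool(
  increments=[
    {"dx": 0, "dy": 0, "dz": 2.5, "ax": 0, "ay": 0, "az": 0, "claw": 1},
    {"dx": 1, "dy": 2, "dz": 5.5, "ax": 0, "ay": 0, "az": 0, "claw": 1},
    {"dx": 2, "dy": 5, "dz": 7, "ax": 0, "ay": 0, "az": 0, "claw": 1},
    {"dx": 3, "dy": 8, "dz": 7, "ax": 0, "ay": 0, "az": -0.02, "claw": 1},
    {"dx": 4, "dy": 11, "dz": 7, "ax": 0, "ay": 0, "az": -0.03, "claw": 1},
    {"dx": 5, "dy": 14, "dz": 7, "ax": 0, "ay": 0, "az": -0.04, "claw": 1},
    {"dx": 6.5, "dy": 17.5, "dz": 7, "ax": 0, "ay": 0, "az": -0.05, "claw": 1},
    {"dx": 8, "dy": 21, "dz": 7, "ax": 0, "ay": 0, "az": -0.06, "claw": 1},
  ],
)

```text
clock: 4.07
eef_pos: [489.5, -112.9, 180.1]
tool_rot: [-1.571, -0.001, 3.107]
force: [1.3, -0.4, -4.2]
width: 12.6
```

Emit:
servo_tool(
  increments=[
    {"dx": 1.2, "dy": 3.5, "dz": 0, "ax": 0, "ay": 0, "az": 0, "claw": 1},
    {"dx": 2.4, "dy": 7, "dz": 0, "ax": 0, "ay": 0, "az": 0, "claw": 1},
    {"dx": 3.6, "dy": 10.5, "dz": 0, "ax": 0, "ay": 0, "az": 0, "claw": 1},
    {"dx": 4.8, "dy": 14, "dz": 0, "ax": 0, "ay": 0, "az": -0.01, "claw": 1},
    {"dx": 6, "dy": 17.5, "dz": 0, "ax": 0, "ay": 0, "az": -0.02, "claw": 1},
    {"dx": 7.2, "dy": 21, "dz": 0, "ax": 0, "ay": 0, "az": -0.03, "claw": 1},
    {"dx": 8.4, "dy": 24.5, "dz": 0, "ax": 0, "ay": 0, "az": -0.03, "claw": 1},
    {"dx": 9.6, "dy": 28, "dz": 0, "ax": 0, "ay": 0, "az": -0.03, "claw": 1},
  ],
)

```text
clock: 4.73
eef_pos: [585.4, 167.6, 179.6]
tool_rot: [-1.57, -0.002, 3.079]
force: [2.1, 0.2, -4.1]
width: 12.9
```

Emit:
servo_tool(
  increments=[
    {"dx": 1.5, "dy": 3.2, "dz": 0, "ax": 0, "ay": 0, "az": -0.003, "claw": 1},
    {"dx": 3, "dy": 6.2, "dz": 0, "ax": 0, "ay": 0, "az": -0.003, "claw": 1},
    {"dx": 3.6, "dy": 8, "dz": -1, "ax": 0, "ay": 0, "az": -0.003, "claw": 1},
    {"dx": 3.6, "dy": 8, "dz": -3, "ax": 0, "ay": 0, "az": -0.003, "claw": 1},
    {"dx": 3.6, "dy": 8, "dz": -5, "ax": 0, "ay": 0, "az": -0.003, "claw": 1},
    {"dx": 3.6, "dy": 8, "dz": -5, "ax": 0, "ay": 0, "az": -0.003, "claw": 1},
    {"dx": 3.6, "dy": 8, "dz": -5, "ax": 0, "ay": 0, "az": -0.003, "claw": 1},
  ],
)

```text
clock: 5.32
eef_pos: [620.3, 245.0, 128.6]
tool_rot: [-1.568, -0.004, 3.075]
force: [0.1, -0.5, -4.5]
width: 13.0
```

```bash
python3 - <<'E'
from m import *
t=shot('top');s=shot('scene')
crop(t,215,140,335,215,6.5,'t6.png');crop(s,270,180,420,310,5,'s6.png');print(read_state()['eef_pos'],read_state()['tool_rot'])
crop(t,370,195,470,270,7.5,'t6b.png')
E
```

```text
[622.56894982 245.49449463 131.20903942] [-1.57102993e+00  1.08361649e-03  3.07476294e+00]
```

View pics/t6.png

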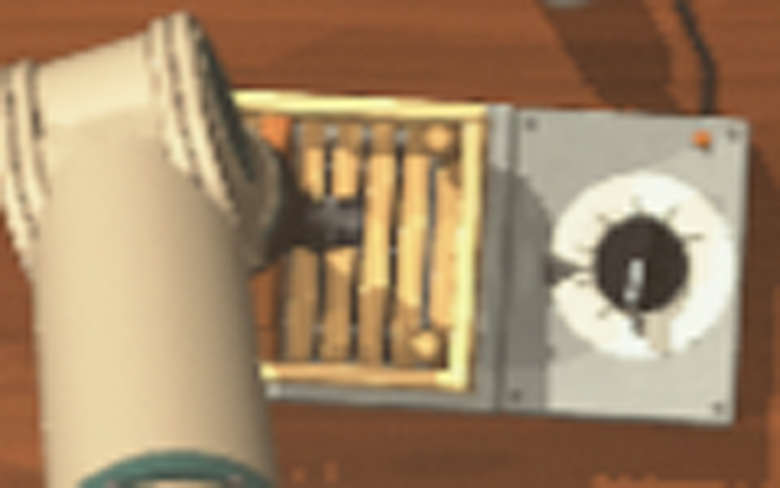

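View pics/s6.png

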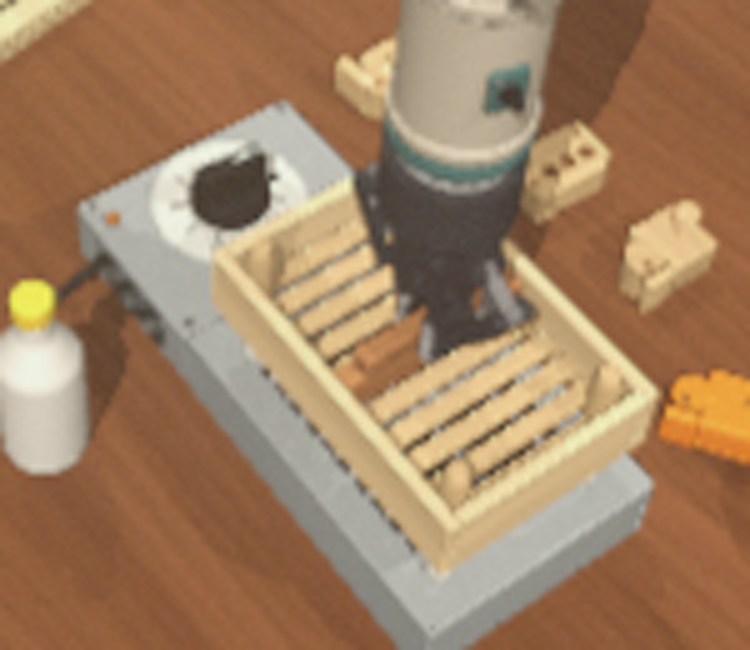

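View pics/t6b.png

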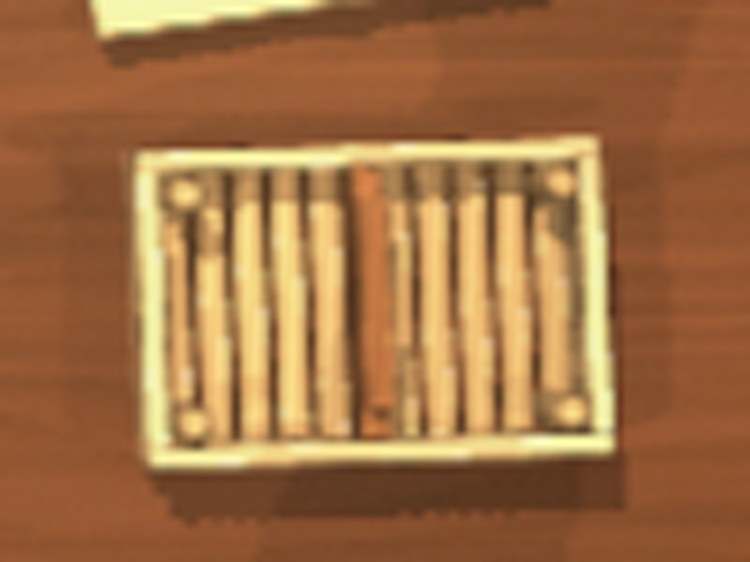

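```bash
python3 - <<'E'
from m import *
t=shot('top');s=shot('scene')
f=lambda U,k,o:[[(u[0])/k-.5+o[0],(u[1])/k-.5+o[1]] for u in U]
p=f([(440,137),(428,342)],6.5,(215,140))
e=read_state();print(e['eef_pos'],e['tool_rot'])
for z in (158,162): print(z,rigid([[54,-89],[-54,-89]],onplane(t,p,z)))
# scene rim outer corners
q=f([(445,540),(213,252),(658,392)],5,(270,180))
for z in(150,): print(rigid([[75,110],[75,-110],[-75,110]],onplane(s,q,z)))
p=f([(186,193),(560,181),(194,424),(571,408)],7.5,(370,195));print('A',rigid(L,onplane(t,p,62)))
E
```

```text
[623.00070574 245.69906662 131.99649352] [-1.57187844e+00  2.36902562e-03  3.07477297e+00]
158 (array([618.16800621, 244.32761014]), np.float64(-0.06186790044595743), array([0.48325953, 0.48325953]))
162 (array([617.75099229, 243.87549369]), np.float64(-0.061867900445957656), array([0.62168064, 0.62168064]))
(array([620.90520873, 247.14047197]), np.float64(-0.07238446293970965), array([3.57546959, 2.26557208, 3.10505929]))
A (array([ 409.70577901, -324.94337301]), np.float64(0.02635216025549949), array([0.90853564, 0.41852633, 0.67886376, 0.79639506]))
```

Emit:
servo_tool(
  increments=[
    {"dx": 0, "dy": 0.2, "dz": -1.5, "ax": 0, "ay": 0, "az": 0, "claw": 1},
    {"dx": 0, "dy": 0.2, "dz": -2.5, "ax": 0, "ay": 0, "az": 0, "claw": 1},
    {"dx": 0, "dy": 0.2, "dz": -3.1, "ax": 0, "ay": 0, "az": 0, "claw": 1},
    {"dx": 0, "dy": 0.2, "dz": -3.1, "ax": 0, "ay": 0, "az": 0, "claw": 1},
    {"dx": 0, "dy": 0.2, "dz": -3.1, "ax": 0, "ay": 0, "az": 0, "claw": 1},
  ],
)

```text
clock: 5.93
eef_pos: [621.8, 247.5, 99.3]
tool_rot: [-1.57, -0.001, 3.075]
force: [-0.1, 0.5, -4.8]
width: 13.2
```

```bash
python3 - <<'E'
from m import *
t=shot('top');s=shot('scene')
a=[]
for k in range(1):
    e=read_state();print(e['eef_pos'],e['tool_rot'],e['force'])
crop(t,215,140,335,215,6.5,'t7.png');crop(s,270,180,420,310,5,'s7.png')
E
```

```text
[622.4919212  247.75801439 100.06027813] [-1.57113160e+00  1.05296296e-03  3.07522391e+00] [ 0.4652615   0.08892003 -3.44280122]
```

View pics/t7.png

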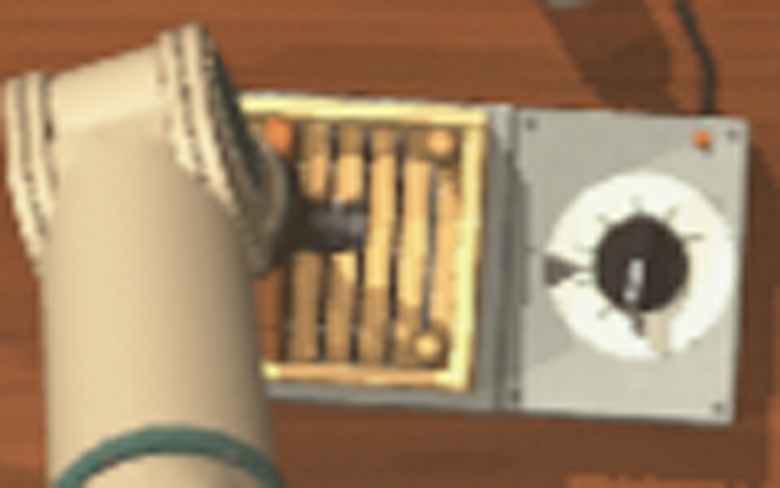

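View pics/s7.png

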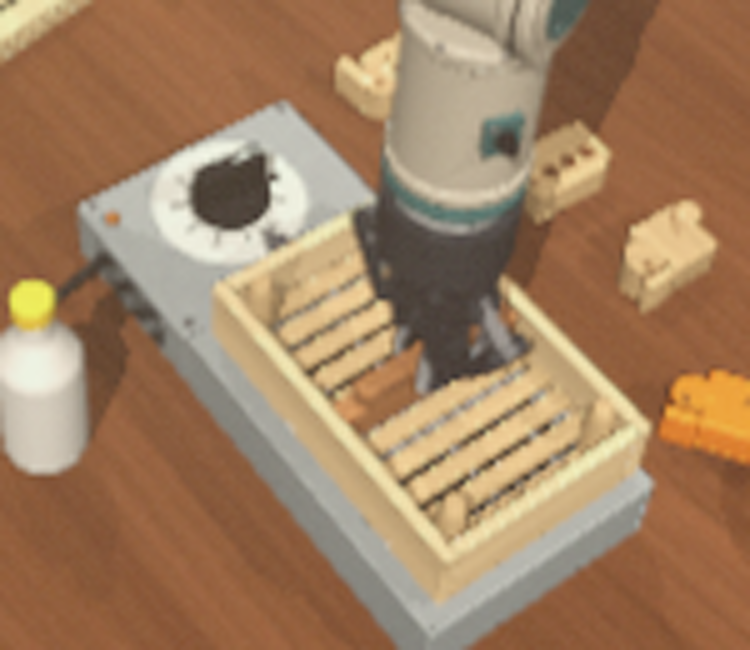

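Looks aligned; lower to seat (TCP ≈ 90).

Emit:
servo_tool(
  increments=[
    {"dx": 0, "dy": 0, "dz": -0.4, "ax": 0, "ay": 0, "az": 0, "claw": 1},
    {"dx": 0, "dy": 0, "dz": -0.8, "ax": 0, "ay": 0, "az": 0, "claw": 1},
    {"dx": 0, "dy": 0, "dz": -1.0, "ax": 0, "ay": 0, "az": 0, "claw": 1},
    {"dx": 0, "dy": 0, "dz": -1.0, "ax": 0, "ay": 0, "az": 0, "claw": 1},
    {"dx": 0, "dy": 0, "dz": -1.0, "ax": 0, "ay": 0, "az": 0, "claw": 1},
  ],
)

```text
clock: 6.45
eef_pos: [622.7, 248.0, 92.3]
tool_rot: [-1.572, 0.002, 3.075]
force: [-4.8, -1.5, 13.0]
width: 12.8
```

Emit:
servo_tool(
  increments=[
    {"dx": 0, "dy": 0, "dz": 0, "ax": 0, "ay": 0, "az": 0, "claw": -0.1},
    {"dx": 0, "dy": 0, "dz": 0, "ax": 0, "ay": 0, "az": 0, "claw": -0.1},
    {"dx": 0, "dy": 0, "dz": 0, "ax": 0, "ay": 0, "az": 0, "claw": -0.1},
    {"dx": 0, "dy": 0, "dz": 3, "ax": 0, "ay": 0, "az": 0, "claw": -0.1},
    {"dx": 0, "dy": 0, "dz": 6, "ax": 0, "ay": 0, "az": 0, "claw": -0.1},
    {"dx": 0, "dy": -3, "dz": 9, "ax": 0, "ay": 0, "az": 0, "claw": -1},
    {"dx": -2, "dy": -6, "dz": 9, "ax": 0, "ay": 0, "az": 0, "claw": -1},
    {"dx": -4, "dy": -10, "dz": 9, "ax": 0, "ay": 0, "az": 0, "claw": -1},
  ],
)

```text
clock: 7.12
eef_pos: [584.9, 151.7, 181.4]
tool_rot: [-1.573, 0.006, 3.078]
force: [-1.1, -0.6, -0.6]
width: 80.7
```

Emit:
servo_tool(
  increments=[
    {"dx": -3, "dy": -3, "dz": 0, "ax": 0, "ay": 0, "az": 0, "claw": -1},
    {"dx": -6, "dy": -6, "dz": 0, "ax": 0, "ay": 0, "az": 0, "claw": -1},
    {"dx": -9, "dy": -9, "dz": 0, "ax": 0, "ay": 0, "az": 0, "claw": -1},
    {"dx": -11, "dy": -12, "dz": 0, "ax": 0, "ay": 0, "az": 0, "claw": -1},
    {"dx": -13, "dy": -15, "dz": 0, "ax": 0, "ay": 0, "az": 0, "claw": -1},
    {"dx": -13, "dy": -17, "dz": 0, "ax": 0, "ay": 0, "az": 0, "claw": -1},
  ],
)

```text
clock: 7.62
eef_pos: [448.2, -22.3, 179.4]
tool_rot: [-1.57, -0.005, 3.073]
force: [-0.2, 0.1, -0.2]
width: 85.5
```

```bash
python3 - <<'E'
from m import *
t=shot('top');s=shot('scene')
e=read_state();print(e['eef_pos'],e['tool_rot'],e['qpos'])
crop(t,215,140,345,265,6,'t8.png');crop(s,270,170,430,310,5,'s8.png')
E
```

```text
[452.7197051  -23.45454075 179.87166382] [-1.56917520e+00  8.69897153e-04  3.06870756e+00] [-0.12405695  0.43721238  0.15524001  2.10571207 -0.11233988  0.60546767
 -1.53445416]
```

View pics/t8.png

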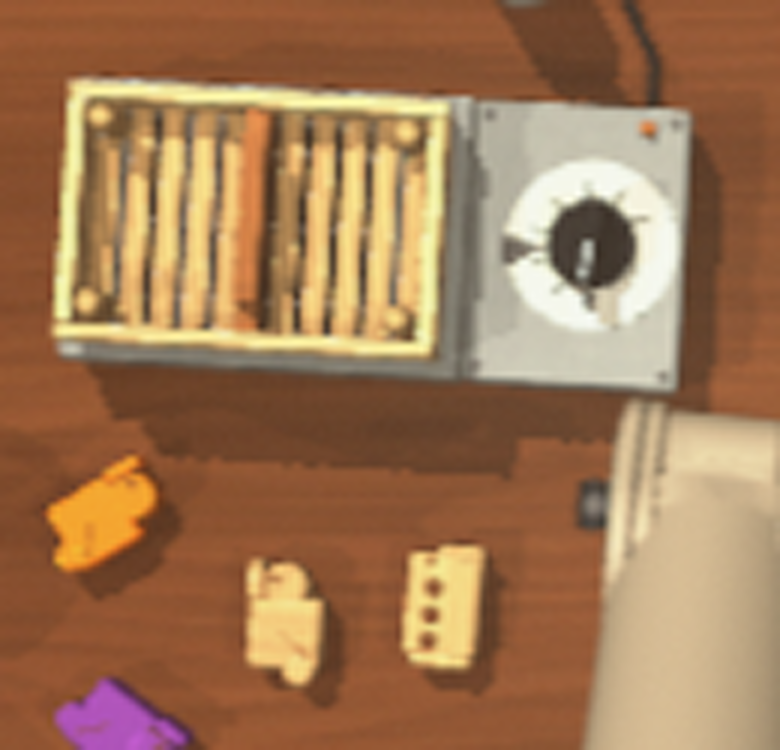

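View pics/s8.png

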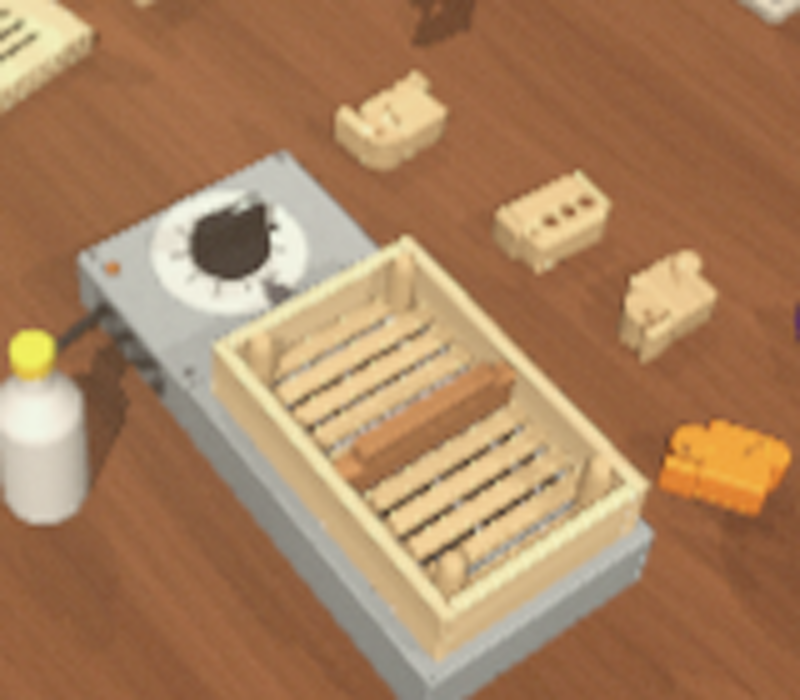

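```bash
python3 - <<'E'
from m import *
t=shot('top');s=shot('scene')
f=lambda U,k,o:[[(u[0])/k-.5+o[0],(u[1])/k-.5+o[1]] for u in U]
p=f([(100,115),(408,132),(88,300),(397,318)],6,(215,140));print('B',rigid(L,onplane(t,p,122)))
a=f([(71,82),(452,103),(53,337),(437,355)],6,(215,140));b=f([(440,612),(213,347),(648,489),(406,237)],5,(270,170))
for u,v in zip(a,b):print(tri(t,u,s,v))
C=[[75,110],[75,-110],[-75,110],[-75,-110]]
for i,q in((t,a),(s,b)):print(rigid(C,onplane(i,q,110)))
# blanks: masks
im=t['color'];hsv=cv2.cvtColor(im,cv2.COLOR_RGB2HSV)
for (x0,y0,x1,y1) in((248,225,276,262),(278,225,302,258),(312,215,340,250)):
    c=im[y0:y1,x0:x1].astype(int);m=((c[...,1]>120)).astype(np.uint8)
    cs,_=cv2.findContours(m,0,1);c0=max(cs,key=cv2.contourArea);M=cv2.moments(c0);r=cv2.minAreaRect(c0)
    print(cv2.contourArea(c0),(x0+r[0][0],y0+r[0][1]),r[1:])
crop(t,248,228,274,262,20,'b1.png');crop(t,276,225,302,258,20,'b2.png');crop(s,370,195,420,250,12,'b4.png')
E
```

```text
B (array([620.12950287, 247.49811344]), np.float64(-0.06590130955480726), array([0.48657381, 0.3001474 , 0.4837311 , 0.39769971]))
(array([701.10803658, 350.34308884, 115.61393522]), np.float64(3.1860245240384137))
(array([686.0014583 , 132.14109317, 104.72130364]), np.float64(2.5603953944080744))
(array([552.7206092 , 363.34810608, 106.35408859]), np.float64(0.8703169744264563))
(array([538.7830333 , 141.4620497 , 106.79328089]), np.float64(2.7793050888631714))
(array([619.71849308, 246.64420924]), np.float64(-0.06272474791892321), array([1.23887621, 2.03870565, 1.75215066, 2.14005546]))
(array([620.55973665, 247.93349159]), np.float64(-0.07086924725229975), array([6.03470905, 3.09768562, 2.07056537, 1.9319551 ]))
182.0 (262.0, 243.0) ((20.0, 12.0), 90.0)
213.0 (288.0990104675293, 240.50990104675293) ((12.437965393066406, 20.298757553100586), 5.710593223571777)
761.5 (327.0, 232.0) ((34.0, 24.0), 90.0)
```

View pics/b1.png

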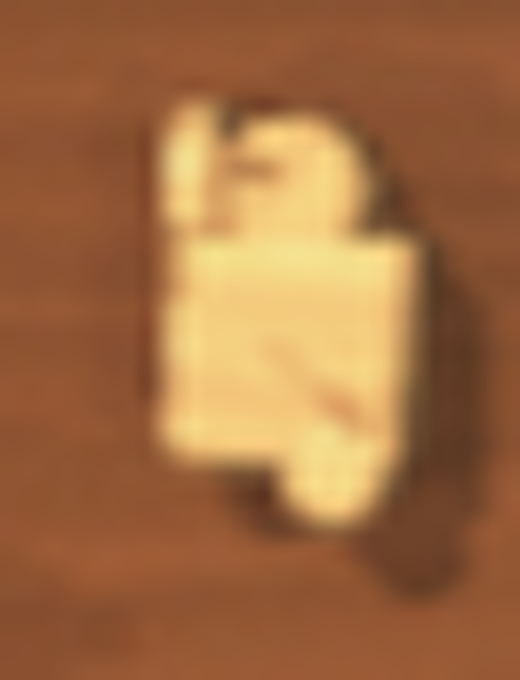

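View pics/b2.png

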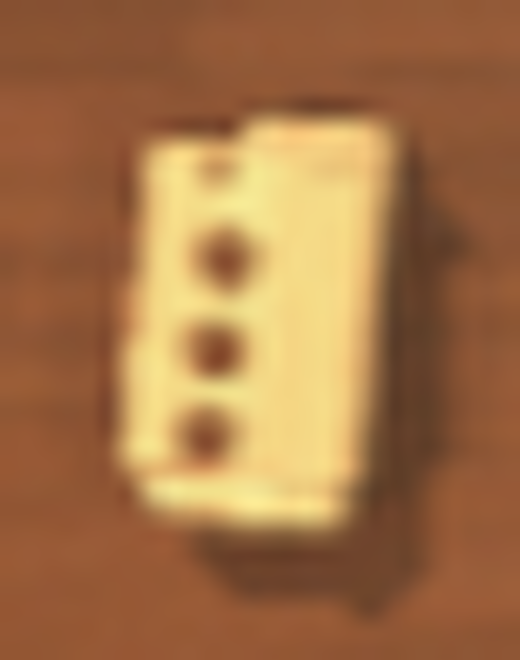

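```bash
python3 - <<'E'
from m import *
t=shot('top');s=shot('scene')
f=lambda U,k,o:[[(u[0])/k-.5+o[0],(u[1])/k-.5+o[1]] for u in U]
print('rab',onplane(t,f([(288,320),(165,350),(410,350)],20,(248,228)),30).round(1))
print('bus',onplane(t,f([(258,318),(132,318),(378,318)],20,(276,225)),30).round(1))
print('ele',onplane(t,f([(651,153),(602,153),(701,153)],8,(245,215)),30).round(1))
# scene predicted origin marks
c=s['color'][:,:,::-1].copy()
x0,y0,k=330,175,8
c=cv2.resize(c[y0:250,x0:420],None,fx=k,fy=k,interpolation=2)
for p in ([385,240.],[389,145.],[418,7.]):
    for dx,dy in((0,0),(13,22),(-13,22),(13,-22),(-13,-22)):
        q=proj(s,[[p[0]+dx,p[1]+dy,30]])[0];cv2.circle(c,(int((q[0]-x0+.5)*k),int((q[1]-y0+.5)*k)),3,(0,0,255),-1)
cv2.imwrite('pics/b5.png',c)
e=read_state();print(e['eef_pos'],e['tool_rot'])
E
```

```text
rab [[382.1 241.2  30. ]
 [376.9 263.5  30. ]
 [376.5 219.   30. ]]
bus [[392.4 144.9  30. ]
 [392.6 167.8  30. ]
 [392.2 123.1  30. ]]
ele [[415.7   8.8  30. ]
 [415.9  31.   30. ]
 [415.5 -13.8  30. ]]
[454.03994265 -18.33203784 179.42406737] [-1.57142322e+00  6.11411505e-04  3.07706700e+00]
```

View pics/b5.png

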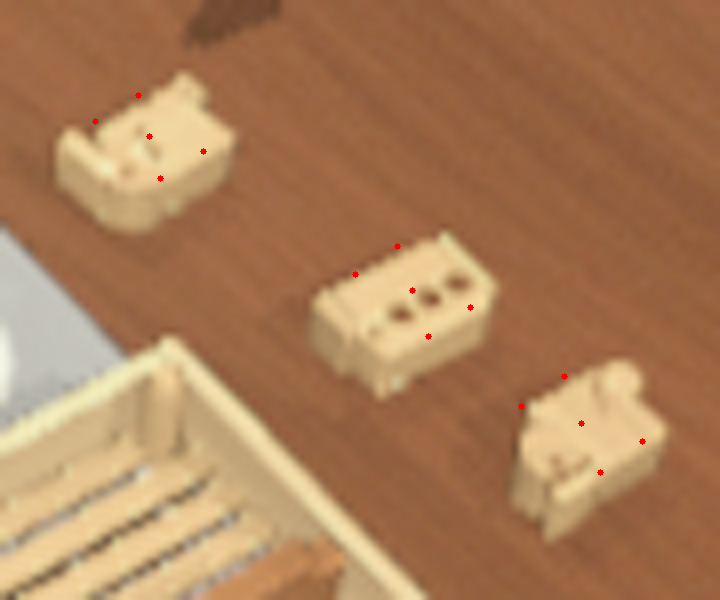

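Emit:
servo_tool(
  increments=[
    {"dx": -1.2, "dy": 3.5, "dz": -1, "ax": 0, "ay": 0, "az": 0, "claw": -1},
    {"dx": -2.4, "dy": 7, "dz": -2, "ax": 0, "ay": 0, "az": -0.02, "claw": -1},
    {"dx": -4, "dy": 10.5, "dz": -4, "ax": 0, "ay": 0, "az": -0.02, "claw": -1},
    {"dx": -5.2, "dy": 14, "dz": -6, "ax": 0, "ay": 0, "az": -0.025, "claw": -1},
    {"dx": -6.2, "dy": 16.3, "dz": -8, "ax": 0, "ay": 0, "az": -0.025, "claw": -1},
    {"dx": -6.2, "dy": 16.3, "dz": -10, "ax": 0, "ay": 0, "az": -0.025, "claw": -1},
    {"dx": -6.2, "dy": 16.3, "dz": -11, "ax": 0, "ay": 0, "az": -0.025, "claw": -1},
    {"dx": -6.2, "dy": 16.3, "dz": -11, "ax": 0, "ay": 0, "az": -0.025, "claw": -1},
  ],
)

```text
clock: 8.58
eef_pos: [389.8, 145.2, 67.5]
tool_rot: [-1.57, -0.004, 3.055]
force: [1.3, 0.6, -0.6]
width: 85.2
```

```bash
python3 - <<'E'
from m import *
t=shot('top');s=shot('scene')
e=read_state();print(e['eef_pos'],e['tool_rot'])
crop(t,240,210,340,270,7,'t9.png');crop(s,330,150,430,250,6,'s9.png')
E
```

```text
[391.20313071 144.3189975   69.20905126] [-1.57061794e+00 -6.87696984e-04  3.05189245e+00]
```

View pics/s9.png

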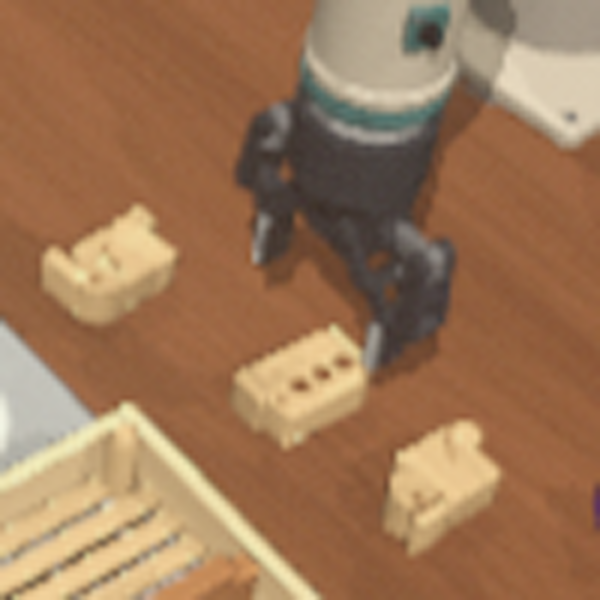

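Emit:
servo_tool(
  increments=[
    {"dx": 0, "dy": 0, "dz": -3, "ax": 0, "ay": 0, "az": 0, "claw": -1},
    {"dx": 0, "dy": 0, "dz": -5.5, "ax": 0, "ay": 0, "az": 0, "claw": -1},
    {"dx": 0, "dy": 0, "dz": -6.4, "ax": 0, "ay": 0, "az": 0, "claw": -1},
    {"dx": 0, "dy": 0, "dz": -6.4, "ax": 0, "ay": 0, "az": 0, "claw": -1},
    {"dx": 0, "dy": 0, "dz": -6.4, "ax": 0, "ay": 0, "az": 0, "claw": 1},
    {"dx": 0, "dy": 0, "dz": -6.4, "ax": 0, "ay": 0, "az": 0, "claw": 1},
    {"dx": 0, "dy": 0, "dz": -6.4, "ax": 0, "ay": 0, "az": 0, "claw": 1},
    {"dx": 0, "dy": 0, "dz": -6.4, "ax": 0, "ay": 0, "az": 0, "claw": 1},
  ],
)

```text
clock: 9.35
eef_pos: [397.1, 146.1, 12.8]
tool_rot: [-1.568, -0.01, 3.046]
force: [0.4, -0.8, -1.4]
width: 42.7
```

Emit:
servo_tool(
  increments=[
    {"dx": 0, "dy": 0, "dz": 0, "ax": 0, "ay": 0, "az": 0, "claw": 1},
    {"dx": 0, "dy": 0, "dz": 3, "ax": 0, "ay": 0, "az": 0, "claw": 1},
    {"dx": 0, "dy": 0, "dz": 6, "ax": 0, "ay": 0, "az": 0, "claw": 1},
    {"dx": 0, "dy": 0, "dz": 9, "ax": 0, "ay": 0, "az": 0, "claw": 1},
    {"dx": 0, "dy": 0, "dz": 12, "ax": 0, "ay": 0, "az": 0, "claw": 1},
    {"dx": 2, "dy": 2, "dz": 15, "ax": 0, "ay": 0, "az": 0, "claw": 1},
    {"dx": 4, "dy": 4, "dz": 16.5, "ax": 0, "ay": 0, "az": 0, "claw": 1},
  ],
)

```text
clock: 9.93
eef_pos: [437.0, 185.5, 180.6]
tool_rot: [-1.569, -0.009, 3.044]
force: [1.1, 0.0, -0.9]
width: 42.6
```

Emit:
servo_tool(
  increments=[
    {"dx": 3.4, "dy": 2.1, "dz": 0, "ax": 0, "ay": 0, "az": 0.01, "claw": 1},
    {"dx": 6.8, "dy": 4.2, "dz": 0, "ax": 0, "ay": 0, "az": 0.02, "claw": 1},
    {"dx": 10.2, "dy": 6.3, "dz": 0, "ax": 0, "ay": 0, "az": 0.031, "claw": 1},
    {"dx": 13.6, "dy": 8.4, "dz": 0, "ax": 0, "ay": 0, "az": 0.031, "claw": 1},
    {"dx": 17, "dy": 10.5, "dz": 0, "ax": 0, "ay": 0, "az": 0.031, "claw": 1},
    {"dx": 19.1, "dy": 11.6, "dz": -1, "ax": 0, "ay": 0, "az": 0.031, "claw": 1},
    {"dx": 19.1, "dy": 11.6, "dz": -2, "ax": 0, "ay": 0, "az": 0.031, "claw": 1},
    {"dx": 19.1, "dy": 11.6, "dz": -3, "ax": 0, "ay": 0, "az": 0.031, "claw": 1},
  ],
)

```text
clock: 10.6
eef_pos: [627.8, 301.4, 146.0]
tool_rot: [-1.567, -0.011, 3.079]
force: [0.7, 0.1, -0.6]
width: 42.7
```

```bash
python3 - <<'E'
from m import *
t=shot('top');s=shot('scene')
e=read_state();print(e['eef_pos'],e['tool_rot'])
crop(t,215,140,335,215,6.5,'t10.png');crop(s,290,190,420,310,6,'s10.png')
E
```

```text
[625.10269617 300.33157496 144.63465324] [-1.56461138 -0.01614301  3.07832685]
```

View pics/s10.png

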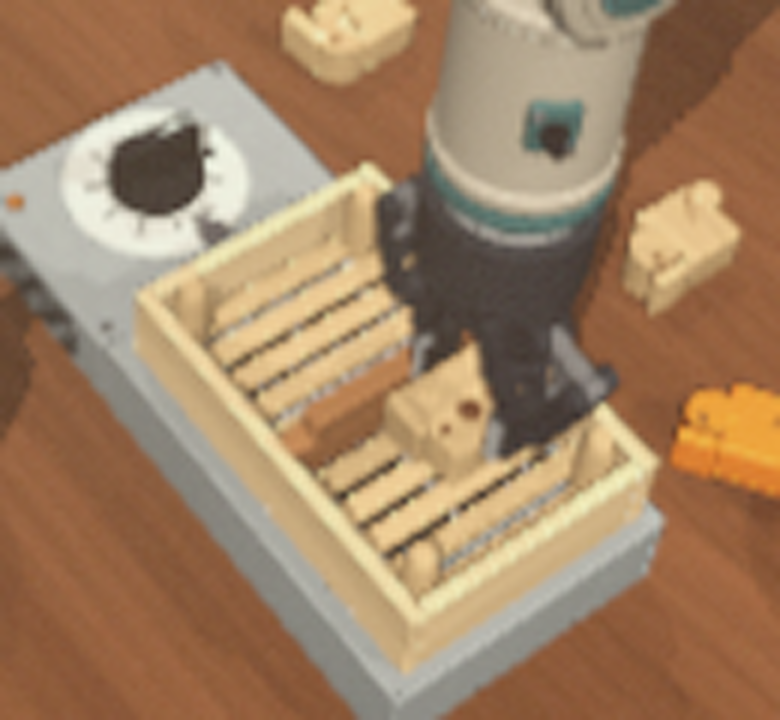

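Emit:
servo_tool(
  increments=[
    {"dx": 0.2, "dy": 0.1, "dz": -1.5, "ax": 0.006, "ay": -0.015, "az": -0.002, "claw": 1},
    {"dx": 0.2, "dy": 0.1, "dz": -3, "ax": 0.006, "ay": -0.015, "az": -0.002, "claw": 1},
    {"dx": 0.2, "dy": 0.1, "dz": -4.5, "ax": 0.006, "ay": -0.015, "az": -0.002, "claw": 1},
    {"dx": 0.2, "dy": 0.1, "dz": -5.1, "ax": 0.006, "ay": -0.015, "az": -0.002, "claw": 1},
    {"dx": 0.2, "dy": 0.1, "dz": -5.1, "ax": 0.006, "ay": -0.015, "az": -0.002, "claw": 1},
    {"dx": 0.2, "dy": 0.1, "dz": -5.1, "ax": 0.006, "ay": -0.015, "az": -0.002, "claw": 1},
  ],
)

```text
clock: 11.2
eef_pos: [629.4, 302.3, 95.5]
tool_rot: [-1.572, 0.003, 3.079]
force: [-0.2, 0.0, 0.1]
width: 42.4
```

Emit:
servo_tool(
  increments=[
    {"dx": 0, "dy": 0, "dz": -0.15, "ax": 0, "ay": 0, "az": 0, "claw": 1},
    {"dx": 0, "dy": 0, "dz": -0.15, "ax": 0, "ay": 0, "az": 0, "claw": -0.22},
    {"dx": 0, "dy": 0, "dz": -0.15, "ax": 0, "ay": 0, "az": 0, "claw": -0.22},
    {"dx": 0, "dy": 0, "dz": -0.15, "ax": 0, "ay": 0, "az": 0, "claw": -0.22},
    {"dx": 0, "dy": 0, "dz": 2, "ax": 0, "ay": 0, "az": 0, "claw": -0.22},
    {"dx": 0, "dy": 0, "dz": 5, "ax": 0, "ay": 0, "az": 0, "claw": -0.22},
    {"dx": 0, "dy": 0, "dz": 8, "ax": 0, "ay": 0, "az": 0, "claw": -0.22},
  ],
)

```text
clock: 11.78
eef_pos: [629.0, 302.2, 176.0]
tool_rot: [-1.571, 0.002, 3.079]
force: [1.0, 0.8, 0.3]
width: 51.7
```

Emit:
servo_tool(
  increments=[
    {"dx": -3.5, "dy": -1, "dz": 0, "ax": 0, "ay": 0, "az": 0, "claw": -0.5},
    {"dx": -7, "dy": -2, "dz": 0, "ax": 0, "ay": 0, "az": 0.01, "claw": -1},
    {"dx": -10.5, "dy": -3, "dz": 0, "ax": 0, "ay": 0, "az": 0.02, "claw": -1},
    {"dx": -14, "dy": -4, "dz": 0, "ax": 0, "ay": 0, "az": 0.03, "claw": -1},
    {"dx": -17.5, "dy": -5, "dz": 0, "ax": 0, "ay": 0, "az": 0.04, "claw": -1},
    {"dx": -21, "dy": -6, "dz": -1, "ax": 0, "ay": 0, "az": 0.04, "claw": -1},
    {"dx": -24.5, "dy": -6, "dz": -3, "ax": 0, "ay": 0, "az": 0.04, "claw": -1},
    {"dx": -24.5, "dy": -6, "dz": -5, "ax": 0, "ay": 0, "az": 0.04, "claw": -1},
  ],
)

```text
clock: 12.45
eef_pos: [376.4, 242.0, 125.5]
tool_rot: [-1.573, -0.005, 3.121]
force: [-1.3, 0.0, -1.2]
width: 85.5
```

```bash
python3 - <<'E'
from m import *
t=shot('top');s=shot('scene')
e=read_state();print(e['eef_pos'],e['tool_rot'])
crop(t,215,140,345,265,6,'t11.png');crop(s,290,170,430,310,5,'s11.png')
E
```

```text
[382.09460966 242.29486898 124.53996349] [-1.57137560e+00 -5.96243605e-05  3.12024308e+00]
```

View pics/t11.png

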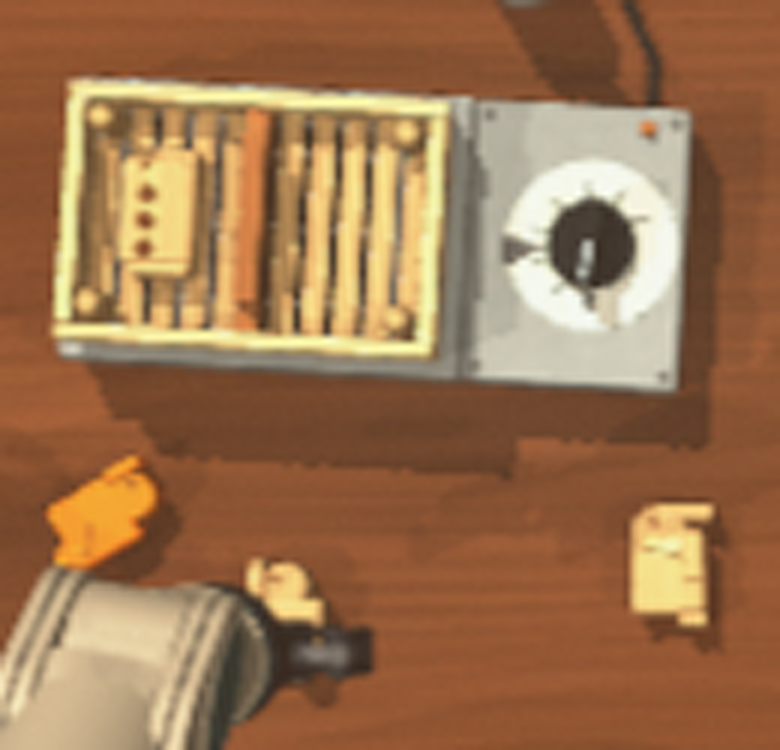

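View pics/s11.png

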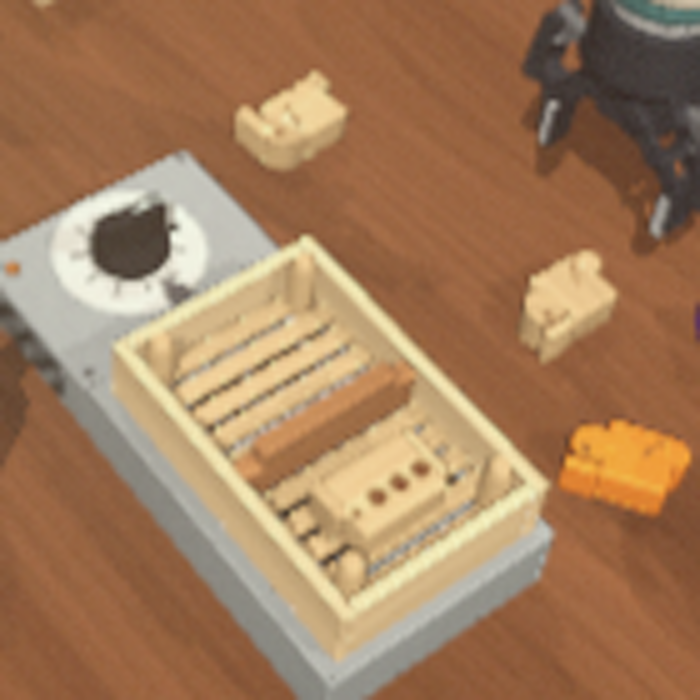

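Emit:
servo_tool(
  increments=[
    {"dx": 0.1, "dy": -0.1, "dz": -3, "ax": 0, "ay": 0, "az": 0, "claw": -1},
    {"dx": 0.1, "dy": -0.1, "dz": -6, "ax": 0, "ay": 0, "az": 0, "claw": -1},
    {"dx": 0.1, "dy": -0.1, "dz": -9, "ax": 0, "ay": 0, "az": 0, "claw": -1},
    {"dx": 0.1, "dy": -0.1, "dz": -11, "ax": 0, "ay": 0, "az": 0, "claw": -1},
    {"dx": 0.1, "dy": -0.1, "dz": -12, "ax": 0, "ay": 0, "az": 0, "claw": -1},
    {"dx": 0.1, "dy": -0.1, "dz": -12, "ax": 0, "ay": 0, "az": 0, "claw": -1},
  ],
)

```text
clock: 13.05
eef_pos: [387.5, 241.2, 4.5]
tool_rot: [-1.573, 0.004, 3.117]
force: [-0.2, -0.4, 0.1]
width: 85.4
```

Emit:
servo_tool(
  increments=[
    {"dx": 0, "dy": 0, "dz": 0, "ax": 0, "ay": 0, "az": 0, "claw": 1},
    {"dx": 0, "dy": 0, "dz": 0, "ax": 0, "ay": 0, "az": 0, "claw": 1},
    {"dx": 0, "dy": 0, "dz": 0, "ax": 0, "ay": 0, "az": 0, "claw": 1},
    {"dx": 0, "dy": 0, "dz": 0, "ax": 0, "ay": 0, "az": 0, "claw": 1},
    {"dx": 0, "dy": 0, "dz": 0, "ax": 0, "ay": 0, "az": 0, "claw": 1},
  ],
)

```text
clock: 13.47
eef_pos: [386.7, 241.9, 7.1]
tool_rot: [-1.574, 0.006, 3.119]
force: [-0.4, -0.2, 7.8]
width: 43.1
```

Emit:
servo_tool(
  increments=[
    {"dx": 0, "dy": 0, "dz": 3, "ax": 0, "ay": 0, "az": 0, "claw": 1},
    {"dx": 0, "dy": 0, "dz": 6, "ax": 0, "ay": 0, "az": 0, "claw": 1},
    {"dx": 0, "dy": 0, "dz": 9, "ax": 0, "ay": 0, "az": 0, "claw": 1},
    {"dx": 0, "dy": 0, "dz": 12, "ax": 0, "ay": 0, "az": 0, "claw": 1},
    {"dx": 1, "dy": 0, "dz": 15, "ax": 0, "ay": 0, "az": 0, "claw": 1},
    {"dx": 3, "dy": 0, "dz": 16.5, "ax": 0, "ay": 0, "az": 0, "claw": 1},
  ],
)

```text
clock: 13.97
eef_pos: [414.2, 242.1, 174.0]
tool_rot: [-1.575, 0.004, 3.121]
force: [1.0, 0.6, -1.7]
width: 43.1
```

```bash
python3 - <<'E'
from m import *
s=shot('scene')
e=read_state();print(e['eef_pos'],e['tool_rot'],e['qpos'])
crop(s,290,150,450,310,4.5,'s12.png')
E
```

```text
[422.22411189 242.62193986 176.3363097 ] [-1.57688103  0.01558161  3.11952132] [-1.11613531  0.60212197  0.81158664  2.05016596 -0.65098103  0.74318293
 -1.49018427]
```

View pics/s12.png

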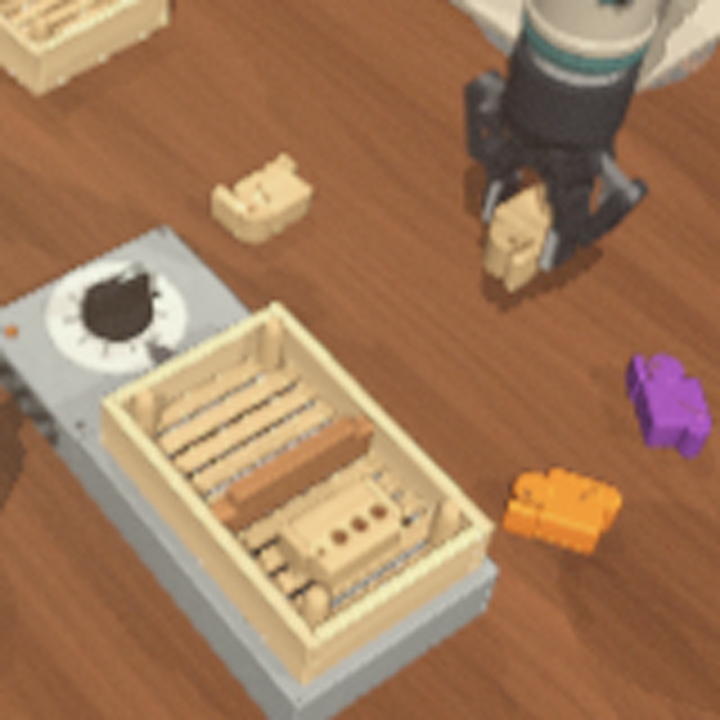

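Emit:
servo_tool(
  increments=[
    {"dx": 4, "dy": -1, "dz": 0, "ax": 0, "ay": 0.005, "az": -0.01, "claw": 1},
    {"dx": 8, "dy": -2, "dz": 0, "ax": -0.006, "ay": 0.01, "az": -0.03, "claw": 1},
    {"dx": 12, "dy": -3, "dz": 0, "ax": -0.006, "ay": 0.015, "az": -0.044, "claw": 1},
    {"dx": 16, "dy": -4, "dz": 0, "ax": -0.006, "ay": 0.015, "az": -0.044, "claw": 1},
    {"dx": 19.8, "dy": -4.9, "dz": 0, "ax": -0.006, "ay": 0.015, "az": -0.044, "claw": 1},
    {"dx": 19.8, "dy": -4.9, "dz": -2, "ax": -0.006, "ay": 0.015, "az": -0.044, "claw": 1},
    {"dx": 19.8, "dy": -4.9, "dz": -3, "ax": -0.006, "ay": 0.015, "az": -0.044, "claw": 1},
    {"dx": 19.8, "dy": -4.9, "dz": -3, "ax": -0.006, "ay": 0.015, "az": -0.044, "claw": 1},
  ],
)

```text
clock: 14.68
eef_pos: [611.0, 192.5, 138.0]
tool_rot: [-1.565, -0.017, 3.075]
force: [-0.5, 0.6, -1.1]
width: 43.1
```

```bash
python3 - <<'E'
from m import *
s=shot('scene');t=shot('top')
e=read_state();print(e['eef_pos'],e['tool_rot'],e['force'])
crop(s,290,180,420,310,5,'s13.png');crop(t,215,140,335,215,6.5,'t13.png')
E
```

```text
[612.0080341  193.21934069 140.38213339] [-1.56578058 -0.0133171   3.07614745] [ 0.16821132  0.09500053 -0.91530095]
```

View pics/s13.png

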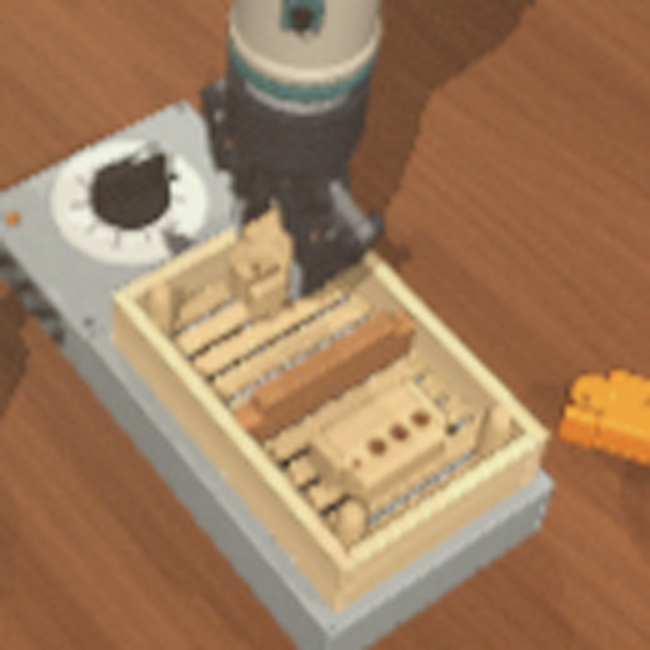

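Emit:
servo_tool(
  increments=[
    {"dx": 0.8, "dy": 0.05, "dz": 0, "ax": 0.005, "ay": -0.013, "az": 0, "claw": 1},
    {"dx": 0.8, "dy": 0.05, "dz": -2, "ax": 0.005, "ay": -0.013, "az": 0, "claw": 1},
    {"dx": 0.8, "dy": 0.05, "dz": -4, "ax": 0.005, "ay": -0.013, "az": 0, "claw": 1},
    {"dx": 0.8, "dy": 0.05, "dz": -5.1, "ax": 0.005, "ay": -0.013, "az": 0, "claw": 1},
    {"dx": 0.8, "dy": 0.05, "dz": -5.1, "ax": 0.005, "ay": -0.013, "az": 0, "claw": 1},
    {"dx": 0.8, "dy": 0.05, "dz": -5.1, "ax": 0.005, "ay": -0.013, "az": 0, "claw": 1},
  ],
)

```text
clock: 15.28
eef_pos: [621.7, 193.2, 90.1]
tool_rot: [-1.572, 0.002, 3.076]
force: [0.4, 1.0, -0.2]
width: 43.4
```

Emit:
servo_tool(
  increments=[
    {"dx": 0, "dy": 0.05, "dz": -0.2, "ax": 0, "ay": 0, "az": 0, "claw": 1},
    {"dx": 0, "dy": 0.05, "dz": -0.2, "ax": 0, "ay": 0, "az": 0, "claw": -0.22},
    {"dx": 0, "dy": 0.05, "dz": -0.2, "ax": 0, "ay": 0, "az": 0, "claw": -0.22},
    {"dx": 0, "dy": 0.05, "dz": -0.2, "ax": 0, "ay": 0, "az": 0, "claw": -0.22},
    {"dx": 0, "dy": 0.05, "dz": 2, "ax": 0, "ay": 0, "az": 0, "claw": -0.22},
    {"dx": 0, "dy": 0, "dz": 5, "ax": 0, "ay": 0, "az": 0, "claw": -0.22},
    {"dx": 0, "dy": 0, "dz": 8.5, "ax": 0, "ay": 0, "az": 0, "claw": -0.22},
  ],
)

```text
clock: 15.87
eef_pos: [620.4, 192.6, 174.4]
tool_rot: [-1.57, -0.001, 3.075]
force: [0.1, 0.9, 0.3]
width: 52.3
```

Emit:
servo_tool(
  increments=[
    {"dx": -1.5, "dy": -3.5, "dz": 0, "ax": 0, "ay": 0, "az": 0, "claw": -0.22},
    {"dx": -3, "dy": -7, "dz": 0, "ax": 0, "ay": 0, "az": 0, "claw": -0.22},
    {"dx": -4.5, "dy": -10.5, "dz": 0, "ax": 0, "ay": 0, "az": 0, "claw": -0.22},
    {"dx": -6, "dy": -14, "dz": 0, "ax": 0, "ay": 0, "az": 0, "claw": -0.22},
    {"dx": -7.5, "dy": -17.5, "dz": 0, "ax": 0, "ay": 0, "az": 0.01, "claw": -0.22},
    {"dx": -9, "dy": -21, "dz": 0, "ax": 0, "ay": 0, "az": 0.02, "claw": -0.22},
    {"dx": -10.5, "dy": -24.5, "dz": 0, "ax": 0, "ay": 0, "az": 0.03, "claw": -0.22},
    {"dx": -12, "dy": -28, "dz": 0, "ax": 0, "ay": 0, "az": 0.04, "claw": -0.22},
  ],
)

```text
clock: 16.53
eef_pos: [500.9, -88.6, 175.2]
tool_rot: [-1.572, 0.003, 3.116]
force: [1.6, 0.5, 0.5]
width: 52.2
```

Emit:
servo_tool(
  increments=[
    {"dx": -1.5, "dy": -3.5, "dz": 0, "ax": 0, "ay": 0, "az": 0.01, "claw": -0.22},
    {"dx": -3, "dy": -7, "dz": 0, "ax": 0, "ay": 0, "az": 0.02, "claw": -0.22},
    {"dx": -4.5, "dy": -10.5, "dz": 0, "ax": 0, "ay": 0, "az": 0.03, "claw": -0.22},
    {"dx": -6, "dy": -14, "dz": 0, "ax": 0, "ay": 0, "az": 0.05, "claw": -0.22},
    {"dx": -7.5, "dy": -17.5, "dz": 0, "ax": 0, "ay": 0, "az": 0.05, "claw": -0.22},
    {"dx": -9, "dy": -20, "dz": 0, "ax": 0, "ay": 0, "az": 0.05, "claw": -0.22},
  ],
)

```text
clock: 17.03
eef_pos: [410.6, -290.9, 175.6]
tool_rot: [-1.569, 0.003, -3.12]
force: [-0.2, -0.1, 0.2]
width: 51.7
```

```bash
python3 - <<'E'
from m import *
s=shot('scene');t=shot('top')
e=read_state();print(e['eef_pos'],e['tool_rot'],e['qpos'])
crop(s,260,130,440,310,4.2,'s14.png');crop(t,215,140,480,290,3,'t14.png')
E
```

```text
[ 408.34102076 -293.13030916  175.9451493 ] [-1.56701039e+00  2.20396879e-03 -3.12757291e+00] [ 0.10861137  0.59017588  0.69136261  1.99792305 -0.55077721  0.74167622
 -0.42214404]
```

View pics/s14.png

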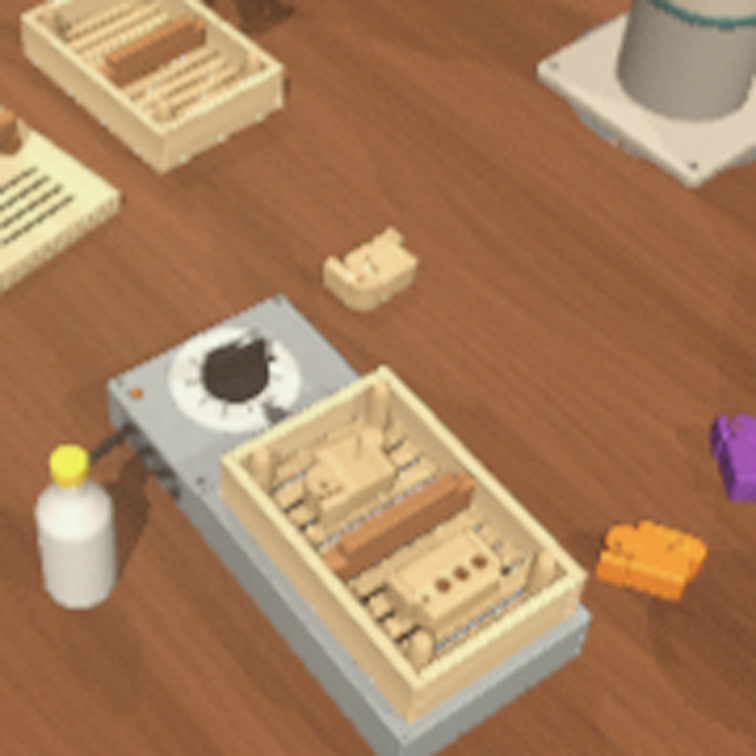

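View pics/t14.png

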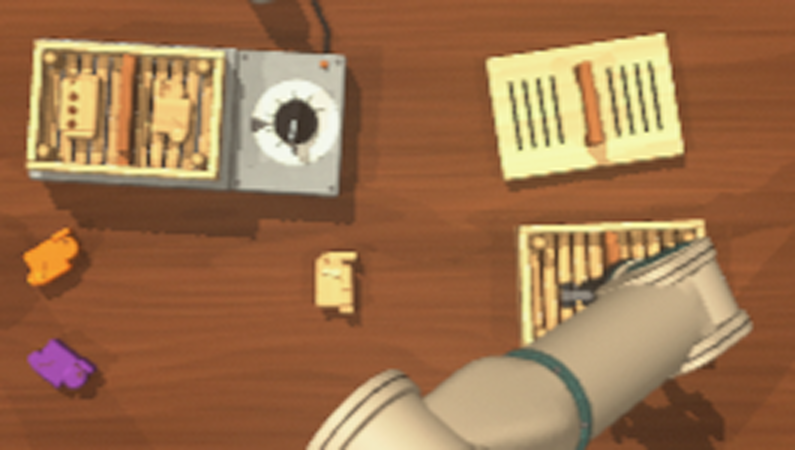

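Emit:
servo_tool(
  increments=[
    {"dx": 0.15, "dy": -3.2, "dz": 0, "ax": 0.004, "ay": 0, "az": 0.012, "claw": -0.22},
    {"dx": 0.15, "dy": -3.2, "dz": -3, "ax": 0.004, "ay": 0, "az": 0.012, "claw": -0.22},
    {"dx": 0.15, "dy": -3.2, "dz": -6, "ax": 0.004, "ay": 0, "az": 0.012, "claw": -0.22},
    {"dx": 0.15, "dy": -3.2, "dz": -9, "ax": 0.004, "ay": 0, "az": 0.012, "claw": -0.22},
    {"dx": 0.15, "dy": -3.2, "dz": -11, "ax": 0.004, "ay": 0, "az": 0.012, "claw": -0.22},
    {"dx": 0.15, "dy": -3.2, "dz": -11, "ax": 0.004, "ay": 0, "az": 0.012, "claw": -0.22},
  ],
)

```text
clock: 17.63
eef_pos: [411.7, -316.6, 61.5]
tool_rot: [-1.58, -0.003, -3.105]
force: [-0.0, 1.0, 0.3]
width: 52.1
```

```bash
python3 - <<'E'
from m import *
s=shot('scene');t=shot('top')
e=read_state();print(e['eef_pos'],e['tool_rot'],e['qpos'])
crop(s,240,80,350,180,6.5,'s15.png')
E
```

```text
[ 413.22259151 -318.79763546   64.81029834] [-1.57615338e+00  1.22624413e-03 -3.10564286e+00] [ 0.28600557  0.76914516  0.4993907   2.01458253 -0.71574831  0.54057848
 -0.23373223]
```

View pics/s15.png

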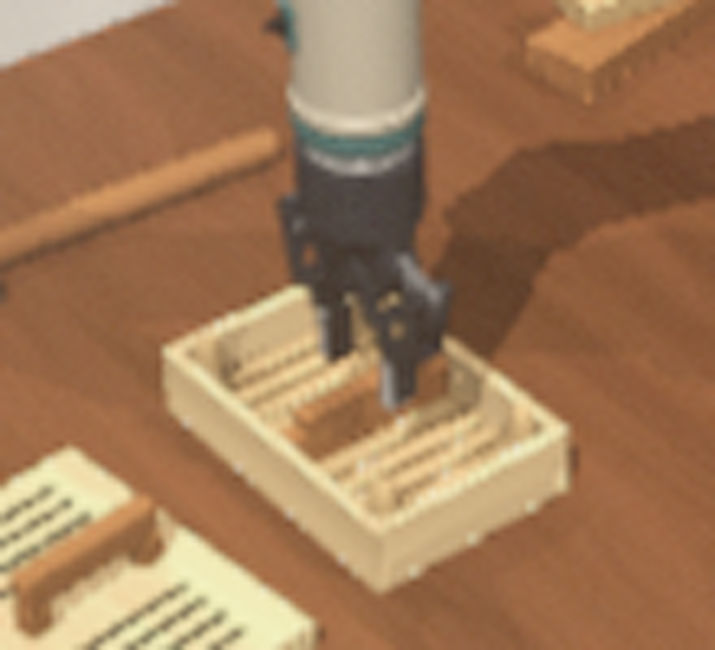

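Emit:
servo_tool(
  increments=[
    {"dx": -0.3, "dy": -0.6, "dz": 0, "ax": -0.005, "ay": 0, "az": -0.011, "claw": -0.22},
    {"dx": -0.3, "dy": -0.6, "dz": 0, "ax": -0.005, "ay": 0, "az": -0.011, "claw": -0.22},
    {"dx": -0.3, "dy": -0.6, "dz": -1, "ax": -0.005, "ay": 0, "az": -0.011, "claw": -0.22},
    {"dx": -0.3, "dy": -0.6, "dz": -1, "ax": -0.005, "ay": 0, "az": -0.011, "claw": -0.22},
  ],
)

```text
clock: 18.07
eef_pos: [410.2, -324.8, 54.3]
tool_rot: [-1.571, 0.002, -3.117]
force: [0.1, -0.3, -1.1]
width: 51.8
```

```bash
python3 - <<'E'
from m import *
s=shot('scene');e=read_state();print(e['eef_pos'],e['tool_rot'],e['qpos'])
E
```

```text
[ 410.0695595  -324.60357776   54.45265941] [-1.57141489e+00  1.46192835e-03 -3.11666561e+00] [ 0.30666604  0.78510654  0.48301277  2.01829346 -0.73330139  0.51496577
 -0.2193106 ]
```

Emit:
servo_tool(
  increments=[
    {"dx": 0, "dy": 0, "dz": -1.5, "ax": 0, "ay": 0, "az": 0, "claw": -0.22},
    {"dx": 0, "dy": 0, "dz": -2.4, "ax": 0, "ay": 0, "az": 0, "claw": -0.22},
    {"dx": 0, "dy": 0, "dz": -2.4, "ax": 0, "ay": 0, "az": 0, "claw": -0.22},
    {"dx": 0, "dy": 0, "dz": -2.4, "ax": 0, "ay": 0, "az": 0, "claw": 1},
    {"dx": 0, "dy": 0, "dz": -2.4, "ax": 0, "ay": 0, "az": 0, "claw": 1},
    {"dx": 0, "dy": 0, "dz": -2.4, "ax": 0, "ay": 0, "az": 0, "claw": 1},
    {"dx": 0, "dy": 0, "dz": -2.4, "ax": 0, "ay": 0, "az": 0, "claw": 1},
    {"dx": 0, "dy": 0, "dz": -2.4, "ax": 0, "ay": 0, "az": 0, "claw": 1},
  ],
)

```text
clock: 18.78
eef_pos: [410.3, -325.6, 31.3]
tool_rot: [-1.57, 0.002, -3.117]
force: [-1.1, -0.3, 3.5]
width: 12.5
```

Emit:
servo_tool(
  increments=[
    {"dx": 0, "dy": 0, "dz": 0, "ax": 0, "ay": 0, "az": 0, "claw": 1},
    {"dx": 0, "dy": 0, "dz": 2, "ax": 0, "ay": 0, "az": 0, "claw": 1},
    {"dx": 0, "dy": 0, "dz": 5, "ax": 0, "ay": 0, "az": 0, "claw": 1},
    {"dx": 0, "dy": 0, "dz": 8, "ax": 0, "ay": 0, "az": 0, "claw": 1},
    {"dx": 0, "dy": 0, "dz": 11, "ax": 0, "ay": 0, "az": 0, "claw": 1},
    {"dx": 1, "dy": 2, "dz": 14, "ax": 0, "ay": 0, "az": 0, "claw": 1},
    {"dx": 2, "dy": 5, "dz": 17, "ax": 0, "ay": 0, "az": 0, "claw": 1},
    {"dx": 2, "dy": 5, "dz": 19, "ax": 0, "ay": 0, "az": 0, "claw": 1},
  ],
)

```text
clock: 19.45
eef_pos: [432.1, -268.1, 221.1]
tool_rot: [-1.578, 0.001, -3.11]
force: [0.7, 1.4, -5.3]
width: 12.6
```

```bash
python3 - <<'E'
from m import *
s=shot('scene');e=read_state();print(e['eef_pos'],e['tool_rot'],e['qpos'],e['force'])
crop(s,240,50,370,180,5,'s16.png')
E
```

```text
[ 432.90472219 -271.95734558  224.5361035 ] [-1.57199561  0.00614961 -3.1112697 ] [ 0.00494786  0.53942737  0.75989436  1.9251581  -0.49028474  0.86521494
 -0.51975356] [ 0.13378882 -1.0724984  -2.2761642 ]
```

View pics/s16.png

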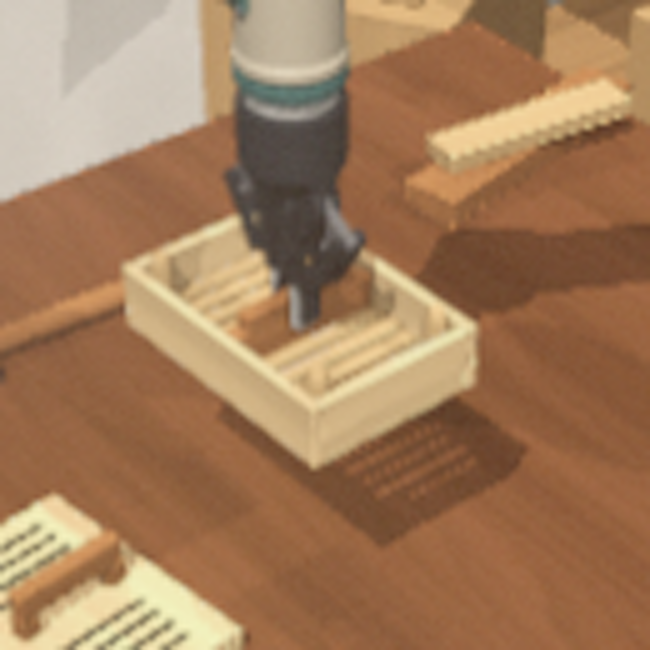

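Emit:
servo_tool(
  increments=[
    {"dx": 1.2, "dy": 3.3, "dz": 0, "ax": 0, "ay": 0, "az": -0.01, "claw": 1},
    {"dx": 2.4, "dy": 6.6, "dz": 0, "ax": 0, "ay": 0, "az": -0.02, "claw": 1},
    {"dx": 3.6, "dy": 9.9, "dz": 0, "ax": 0, "ay": 0, "az": -0.03, "claw": 1},
    {"dx": 4.8, "dy": 13.2, "dz": 0, "ax": 0, "ay": 0, "az": -0.04, "claw": 1},
    {"dx": 6, "dy": 16.5, "dz": 0, "ax": 0, "ay": 0, "az": -0.05, "claw": 1},
    {"dx": 7.2, "dy": 19.8, "dz": 0, "ax": 0, "ay": 0, "az": -0.06, "claw": 1},
    {"dx": 8.4, "dy": 23.1, "dz": 0, "ax": 0, "ay": 0, "az": -0.07, "claw": 1},
    {"dx": 9.6, "dy": 26.4, "dz": 0, "ax": 0, "ay": 0, "az": -0.08, "claw": 1},
  ],
)

```text
clock: 20.17
eef_pos: [525.3, -9.0, 219.6]
tool_rot: [-1.571, -0.001, 3.086]
force: [0.6, -0.6, -5.2]
width: 13.1
```

Emit:
servo_tool(
  increments=[
    {"dx": 1.2, "dy": 3.3, "dz": 0, "ax": 0, "ay": 0, "az": 0, "claw": 1},
    {"dx": 2.4, "dy": 6.6, "dz": 0, "ax": 0, "ay": 0, "az": 0, "claw": 1},
    {"dx": 3.6, "dy": 9.9, "dz": 0, "ax": 0, "ay": 0, "az": -0.01, "claw": 1},
    {"dx": 4.8, "dy": 13.2, "dz": 0, "ax": 0, "ay": 0, "az": -0.016, "claw": 1},
    {"dx": 6, "dy": 16.5, "dz": 0, "ax": 0, "ay": 0, "az": -0.016, "claw": 1},
    {"dx": 7.2, "dy": 19.8, "dz": 0, "ax": 0, "ay": 0, "az": -0.016, "claw": 1},
    {"dx": 8.2, "dy": 22.6, "dz": 0, "ax": 0, "ay": 0, "az": -0.016, "claw": 1},
    {"dx": 9.2, "dy": 25.4, "dz": 0, "ax": 0, "ay": 0, "az": -0.016, "claw": 1},
  ],
)

```text
clock: 20.83
eef_pos: [617.1, 245.0, 218.7]
tool_rot: [-1.57, -0.002, 3.071]
force: [0.3, -0.4, -5.0]
width: 12.7
```

```bash
python3 - <<'E'
from m import *
s=shot('scene');e=read_state();print(e['eef_pos'],e['tool_rot'],e['qpos'],e['force'])
E
```

```text
[618.62925849 253.74720887 217.93261201] [-1.57617717e+00  5.48863407e-04  3.07945982e+00] [-0.84685188  0.79534485  0.80062499  1.49100787 -0.61341511  1.11492104
 -1.55531617] [ 4.20024964  9.51281704 -5.22415681]
```

Emit:
servo_tool(
  increments=[
    {"dx": 0.2, "dy": -0.3, "dz": 0, "ax": 0, "ay": 0, "az": 0, "claw": 1},
    {"dx": 0.2, "dy": -0.3, "dz": -1.5, "ax": 0, "ay": 0, "az": 0, "claw": 1},
    {"dx": 0.2, "dy": -0.3, "dz": -3.2, "ax": 0, "ay": 0, "az": 0, "claw": 1},
    {"dx": 0.2, "dy": -0.3, "dz": -3.2, "ax": 0, "ay": 0, "az": 0, "claw": 1},
    {"dx": 0.2, "dy": -0.3, "dz": -3.2, "ax": 0, "ay": 0, "az": 0, "claw": 1},
  ],
)

```text
clock: 21.3
eef_pos: [618.6, 239.1, 186.9]
tool_rot: [-1.569, -0.002, 3.069]
force: [0.6, -0.0, -4.3]
width: 12.9
```

```bash
python3 - <<'E'
from m import *
s=shot('scene');t=shot('top');e=read_state();print(e['eef_pos'],e['tool_rot'],e['force'])
crop(s,290,170,410,310,5,'s17.png');crop(t,215,140,335,215,6.5,'t17.png')
E
```

```text
[620.28807436 239.37056846 188.97623481] [-1.57039561e+00  1.81194486e-03  3.06974983e+00] [ 0.6702915  -0.07284071 -4.44878759]
```

View pics/s17.png

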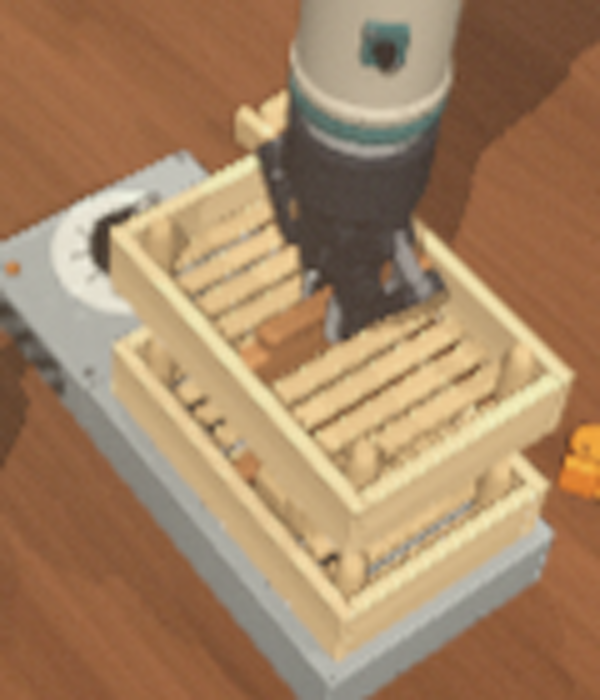

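View pics/t17.png

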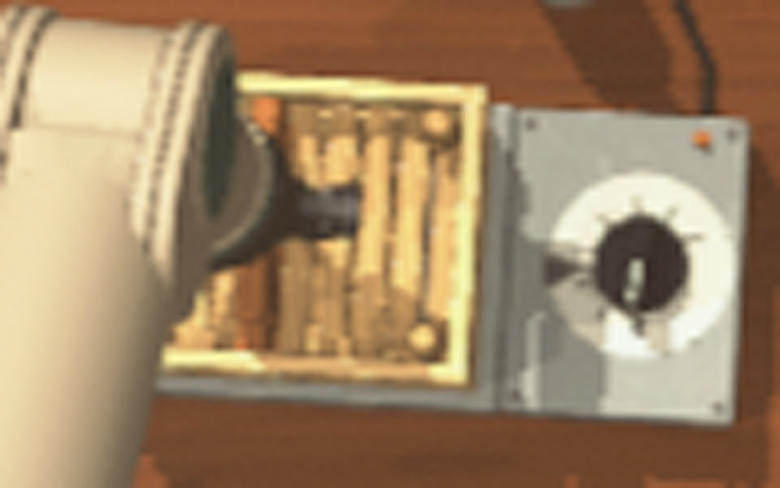

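Emit:
servo_tool(
  increments=[
    {"dx": 0.06, "dy": 0.8, "dz": 0, "ax": 0, "ay": 0, "az": 0.006, "claw": 1},
    {"dx": 0.06, "dy": 0.8, "dz": -1.5, "ax": 0, "ay": 0, "az": 0.006, "claw": 1},
    {"dx": 0.06, "dy": 0.8, "dz": -3, "ax": 0, "ay": 0, "az": 0.006, "claw": 1},
    {"dx": 0.06, "dy": 0.8, "dz": -3, "ax": 0, "ay": 0, "az": 0.006, "claw": 1},
    {"dx": 0.06, "dy": 0.8, "dz": -3, "ax": 0, "ay": 0, "az": 0.006, "claw": 1},
    {"dx": 0.06, "dy": 0.8, "dz": -3, "ax": 0, "ay": 0, "az": 0.006, "claw": 1},
  ],
)

```text
clock: 21.9
eef_pos: [621.5, 248.2, 159.8]
tool_rot: [-1.571, 0.003, 3.077]
force: [-0.6, -0.8, -4.3]
width: 12.9
```

```bash
python3 - <<'E'
from m import *
s=shot('scene');t=shot('top');e=read_state();print(e['eef_pos'],e['tool_rot'],e['force'])
crop(s,290,170,410,310,5,'s18.png');crop(t,215,140,335,215,6.5,'t18.png')
E
```

```text
[621.60905125 248.02040823 160.04756804] [-1.57141518  0.00370429  3.07642252] [-5.76042951e-01  1.34018337e-03 -4.67715336e+00]
```

View pics/s18.png

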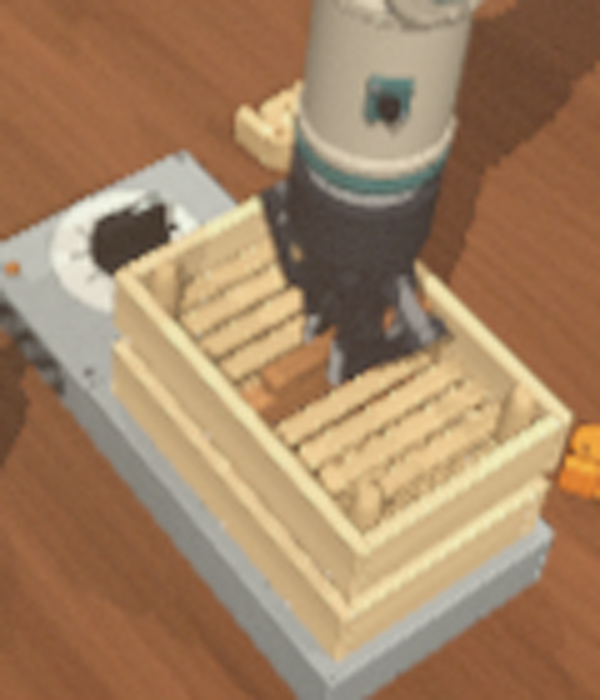

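View pics/t18.png

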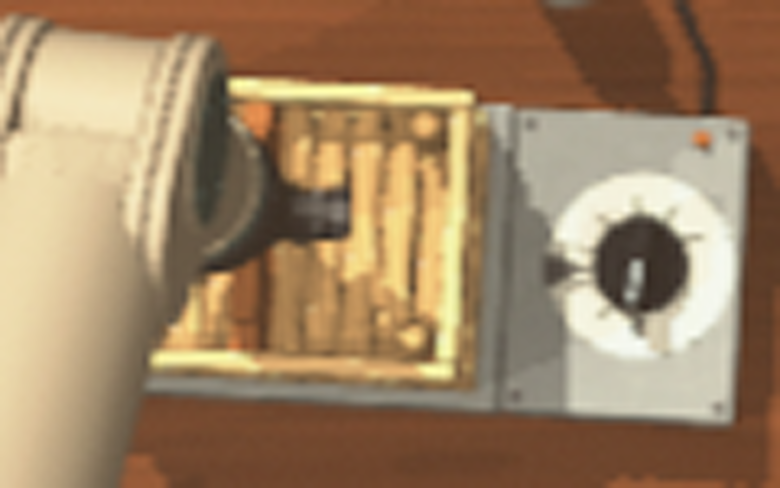

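```bash
python3 - <<'E'
from m import *
t=shot('top')
f=lambda U,k,o:[[(u[0])/k-.5+o[0],(u[1])/k-.5+o[1]] for u in U]
p=f([(425,124),(412,333)],6.5,(215,140))
print(rigid([[54,-89],[-54,-89]],onplane(t,p,191)));e=read_state();print(e['eef_pos'],e['tool_rot'])
E
```

```text
(array([620.72606963, 248.44621444]), np.float64(-0.06521378928816712), array([0.56863746, 0.56863746]))
[621.47101531 248.00781717 159.88391311] [-1.57138715  0.00344325  3.07639098]
```

Emit:
servo_tool(
  increments=[
    {"dx": -0.03, "dy": -0.05, "dz": -0.7, "ax": 0, "ay": 0.003, "az": 0, "claw": 1},
    {"dx": -0.03, "dy": -0.05, "dz": -1.2, "ax": 0, "ay": 0.003, "az": 0, "claw": 1},
    {"dx": -0.03, "dy": -0.05, "dz": -1.6, "ax": 0, "ay": 0.003, "az": 0, "claw": 1},
    {"dx": -0.03, "dy": -0.05, "dz": -1.9, "ax": 0, "ay": 0.003, "az": 0, "claw": 1},
    {"dx": -0.03, "dy": -0.05, "dz": -2.0, "ax": 0, "ay": 0.003, "az": 0, "claw": 1},
    {"dx": -0.03, "dy": -0.05, "dz": -2.0, "ax": 0, "ay": 0.003, "az": 0, "claw": 1},
    {"dx": -0.03, "dy": -0.05, "dz": -2.0, "ax": 0, "ay": 0.003, "az": 0, "claw": 1},
  ],
)

```text
clock: 22.63
eef_pos: [620.0, 247.5, 141.3]
tool_rot: [-1.572, -0.002, 3.077]
force: [-7.6, 0.0, 14.3]
width: 13.0
```

Seated height (141). Release and fetch the elephant.

Emit:
servo_tool(
  increments=[
    {"dx": 0, "dy": 0, "dz": 0, "ax": 0, "ay": 0, "az": 0, "claw": -0.1},
    {"dx": 0, "dy": 0, "dz": 0, "ax": 0, "ay": 0, "az": 0, "claw": -0.1},
    {"dx": 0, "dy": 0, "dz": 0, "ax": 0, "ay": 0, "az": 0, "claw": -0.1},
    {"dx": 0, "dy": 0, "dz": 3, "ax": 0, "ay": 0, "az": 0, "claw": -0.1},
    {"dx": 0, "dy": 0, "dz": 6, "ax": 0, "ay": 0, "az": 0, "claw": -0.1},
    {"dx": 0, "dy": -3, "dz": 8, "ax": 0, "ay": 0, "az": 0, "claw": -1},
    {"dx": -2, "dy": -6, "dz": 8, "ax": 0, "ay": 0, "az": 0, "claw": -1},
    {"dx": -4, "dy": -9.5, "dz": 8, "ax": 0, "ay": 0, "az": 0, "claw": -1},
  ],
)

```text
clock: 23.3
eef_pos: [581.6, 152.2, 219.8]
tool_rot: [-1.571, 0.003, 3.079]
force: [0.4, -0.2, 0.1]
width: 80.3
```

Emit:
servo_tool(
  increments=[
    {"dx": -2.5, "dy": -2.5, "dz": 0, "ax": 0, "ay": 0, "az": 0.02, "claw": -1},
    {"dx": -5, "dy": -5, "dz": 0, "ax": 0, "ay": 0, "az": 0.04, "claw": -1},
    {"dx": -7.5, "dy": -7.5, "dz": 0, "ax": 0, "ay": 0, "az": 0.06, "claw": -1},
    {"dx": -10, "dy": -9.5, "dz": -1, "ax": 0, "ay": 0, "az": 0.08, "claw": -1},
    {"dx": -12.5, "dy": -11.5, "dz": -2, "ax": 0, "ay": 0, "az": 0.08, "claw": -1},
    {"dx": -15, "dy": -13.5, "dz": -3, "ax": 0, "ay": 0, "az": 0.08, "claw": -1},
    {"dx": -16.3, "dy": -14.3, "dz": -5, "ax": 0, "ay": 0, "az": 0.08, "claw": -1},
    {"dx": -16.3, "dy": -14.3, "dz": -7, "ax": 0, "ay": 0, "az": 0.08, "claw": -1},
  ],
)

```text
clock: 23.97
eef_pos: [414.5, 7.4, 148.7]
tool_rot: [-1.571, -0.002, -3.131]
force: [0.4, 0.8, -0.2]
width: 85.4
```

```bash
python3 - <<'E'
from m import *
s=shot('scene');t=shot('top');e=read_state();print(e['eef_pos'],e['tool_rot'],e['qpos'])
crop(s,290,130,430,310,4.2,'s19.png');crop(t,215,140,365,265,5.2,'t19.png')
E
```

```text
[415.64099361   8.99773251 147.27118614] [-1.57043061 -0.00527909 -3.1288553 ] [-0.56843545  0.54903538  0.69594848  2.2346178  -0.66038096  0.57560735
 -0.92802685]
```

View pics/s19.png

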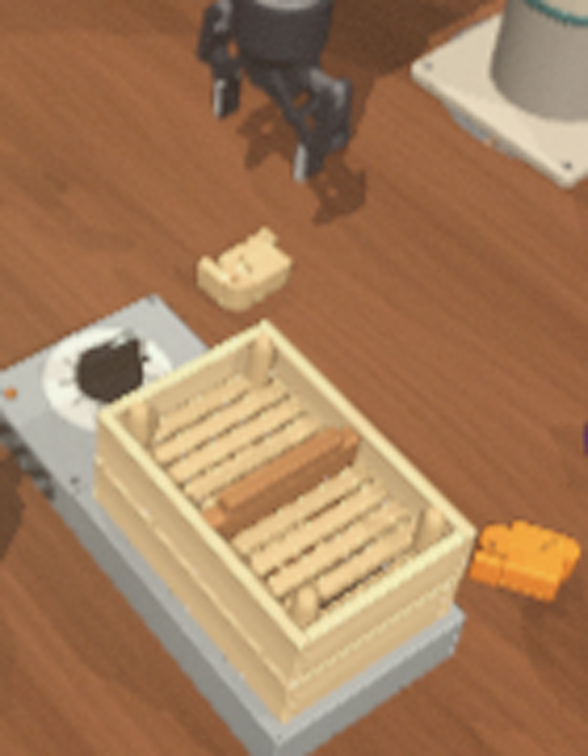

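View pics/t19.png

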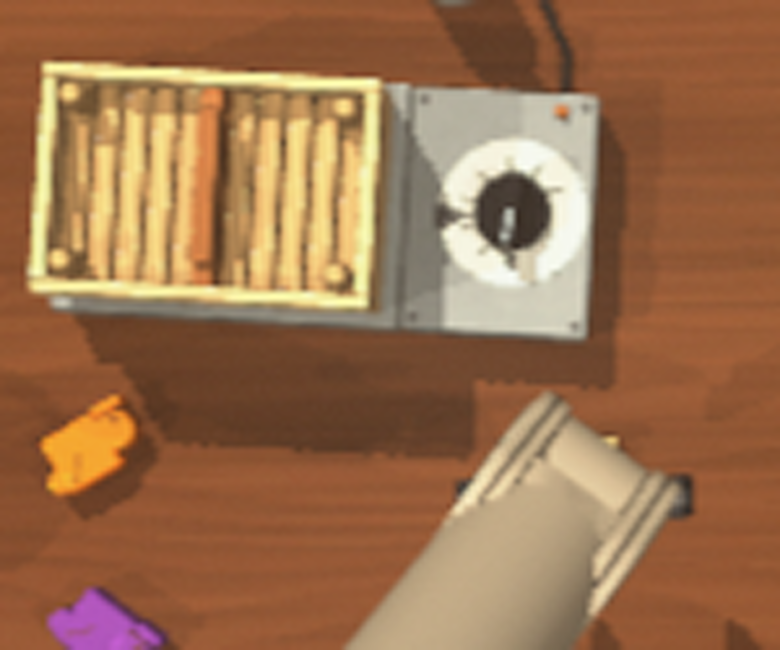

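Emit:
servo_tool(
  increments=[
    {"dx": 0.4, "dy": 0, "dz": -3, "ax": 0, "ay": -0.005, "az": 0.008, "claw": -1},
    {"dx": 0.4, "dy": 0, "dz": -6, "ax": 0, "ay": -0.005, "az": 0.008, "claw": -1},
    {"dx": 0.4, "dy": 0, "dz": -9, "ax": 0, "ay": -0.005, "az": 0.008, "claw": -1},
    {"dx": 0.4, "dy": 0, "dz": -9, "ax": 0, "ay": -0.005, "az": 0.008, "claw": -1},
  ],
)

```text
clock: 24.4
eef_pos: [420.5, 10.4, 55.8]
tool_rot: [-1.572, -0.001, -3.118]
force: [-0.3, 0.6, 0.5]
width: 85.2
```

```bash
python3 - <<'E'
from m import *
s=shot('scene');t=shot('top');e=read_state();print(e['eef_pos'],e['tool_rot'])
crop(s,310,130,400,220,7,'s20.png')
E
```

```text
[422.00228671   9.08783375  58.92167048] [-1.57045276  0.00314871 -3.11962211]
```

View pics/s20.png

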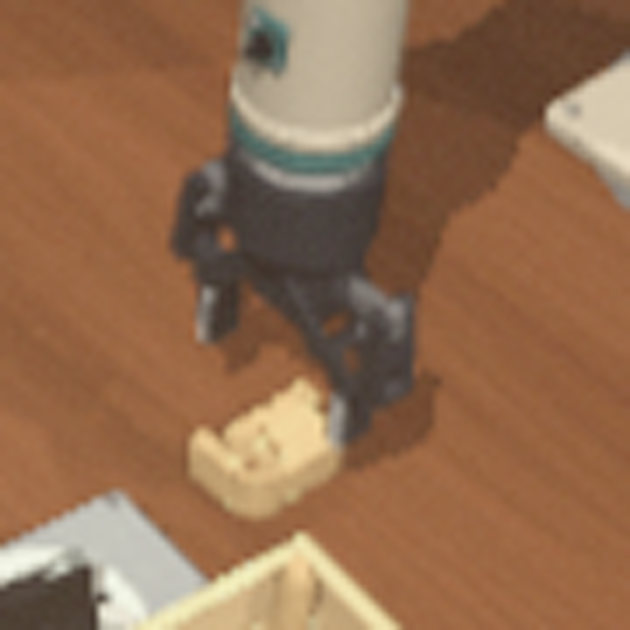

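Emit:
servo_tool(
  increments=[
    {"dx": -0.1, "dy": 0, "dz": -2.5, "ax": 0, "ay": 0, "az": 0, "claw": -1},
    {"dx": -0.1, "dy": 0, "dz": -4.5, "ax": 0, "ay": 0, "az": 0, "claw": -1},
    {"dx": -0.1, "dy": 0, "dz": -5.3, "ax": 0, "ay": 0, "az": 0, "claw": -1},
    {"dx": -0.1, "dy": 0, "dz": -5.3, "ax": 0, "ay": 0, "az": 0, "claw": -1},
    {"dx": -0.1, "dy": 0, "dz": -5.3, "ax": 0, "ay": 0, "az": 0, "claw": 1},
    {"dx": -0.1, "dy": 0, "dz": -5.3, "ax": 0, "ay": 0, "az": 0, "claw": 1},
    {"dx": -0.1, "dy": 0, "dz": -5.3, "ax": 0, "ay": 0, "az": 0, "claw": 1},
    {"dx": -0.1, "dy": 0, "dz": -5.3, "ax": 0, "ay": 0, "az": 0, "claw": 1},
  ],
)

```text
clock: 25.17
eef_pos: [426.2, 9.7, 12.7]
tool_rot: [-1.571, -0.006, -3.12]
force: [-1.5, 0.8, 9.5]
width: 42.6
```

Emit:
servo_tool(
  increments=[
    {"dx": 0, "dy": 0, "dz": 0, "ax": 0, "ay": 0, "az": 0, "claw": 1},
    {"dx": 0, "dy": 0, "dz": 3, "ax": 0, "ay": 0, "az": 0, "claw": 1},
    {"dx": 0, "dy": 0, "dz": 6, "ax": 0, "ay": 0, "az": 0, "claw": 1},
    {"dx": 0, "dy": 0, "dz": 9, "ax": 0, "ay": 0, "az": 0, "claw": 1},
    {"dx": 0.5, "dy": 1, "dz": 12.5, "ax": 0, "ay": 0, "az": 0, "claw": 1},
    {"dx": 1.5, "dy": 2, "dz": 16, "ax": 0, "ay": 0, "az": 0, "claw": 1},
    {"dx": 3, "dy": 3, "dz": 19.5, "ax": 0, "ay": 0, "az": 0, "claw": 1},
    {"dx": 4, "dy": 4, "dz": 21, "ax": 0, "ay": 0, "az": 0, "claw": 1},
  ],
)

```text
clock: 25.83
eef_pos: [468.0, 49.7, 225.9]
tool_rot: [-1.571, -0.002, -3.12]
force: [2.2, -0.1, -1.6]
width: 42.1
```

```bash
python3 - <<'E'
from m import *
s=shot('scene');t=shot('top');e=read_state();print(e['eef_pos'],e['tool_rot'])
crop(s,290,100,420,230,5,'s21.png')
E
```

```text
[468.82426677  51.47615336 224.21162996] [-1.57194943e+00 -8.70333126e-04 -3.11527977e+00]
```

View pics/s21.png

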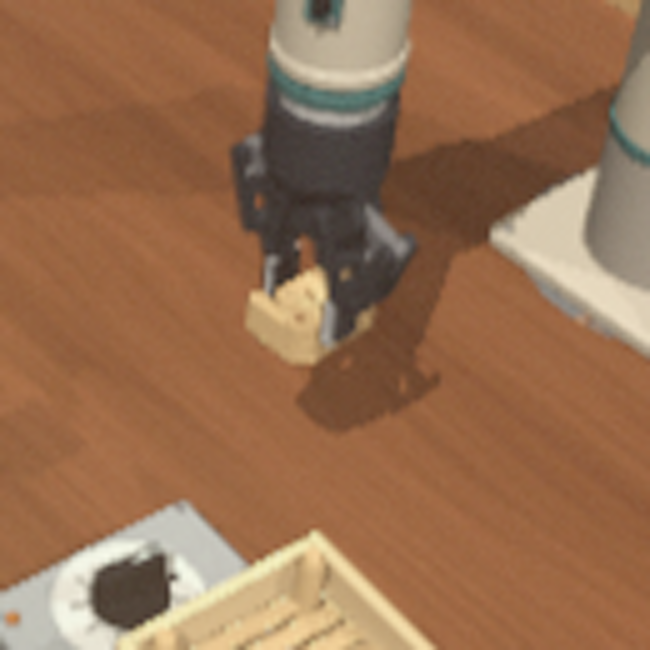

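Emit:
servo_tool(
  increments=[
    {"dx": 2.8, "dy": 2.5, "dz": 0, "ax": 0, "ay": 0, "az": -0.02, "claw": 1},
    {"dx": 5.6, "dy": 5, "dz": 0, "ax": 0, "ay": 0, "az": -0.04, "claw": 1},
    {"dx": 8.4, "dy": 7.5, "dz": 0, "ax": 0, "ay": 0, "az": -0.06, "claw": 1},
    {"dx": 11.2, "dy": 10, "dz": 0, "ax": 0, "ay": 0, "az": -0.08, "claw": 1},
    {"dx": 14, "dy": 12.5, "dz": 0, "ax": 0, "ay": 0, "az": -0.092, "claw": 1},
    {"dx": 15.8, "dy": 14.2, "dz": -1, "ax": 0, "ay": 0, "az": -0.092, "claw": 1},
    {"dx": 15.8, "dy": 14.2, "dz": -2, "ax": 0, "ay": 0, "az": -0.092, "claw": 1},
    {"dx": 15.8, "dy": 14.2, "dz": -2.5, "ax": 0, "ay": 0, "az": -0.092, "claw": 1},
  ],
)

```text
clock: 26.6
eef_pos: [621.9, 191.5, 193.1]
tool_rot: [-1.569, -0.013, 3.073]
force: [-0.8, -1.9, -1.0]
width: 42.4
```

```bash
python3 - <<'E'
from m import *
s=shot('scene');t=shot('top');e=read_state();print(e['eef_pos'],e['tool_rot'])
crop(s,290,160,420,300,5,'s22.png')
E
```

```text
[621.36350552 189.65547691 194.31957099] [-1.56840015 -0.01288803  3.06970704]
```

View pics/s22.png

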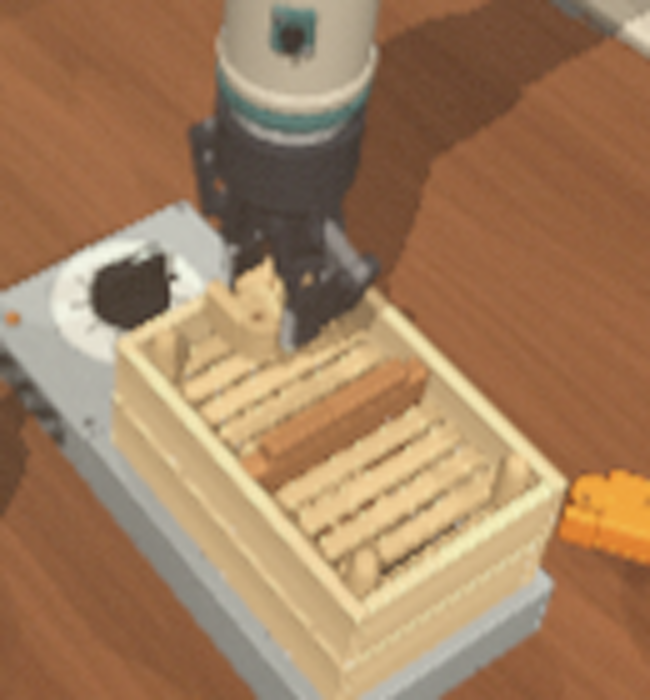

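Emit:
servo_tool(
  increments=[
    {"dx": 0.5, "dy": 0.45, "dz": 0, "ax": 0.003, "ay": -0.013, "az": 0.006, "claw": 1},
    {"dx": 0.5, "dy": 0.45, "dz": -1, "ax": 0.003, "ay": -0.013, "az": 0.006, "claw": 1},
    {"dx": 0.5, "dy": 0.45, "dz": -2, "ax": 0.003, "ay": -0.013, "az": 0.006, "claw": 1},
    {"dx": 0.5, "dy": 0.45, "dz": -3, "ax": 0.003, "ay": -0.013, "az": 0.006, "claw": 1},
    {"dx": 0.5, "dy": 0.45, "dz": -4, "ax": 0.003, "ay": -0.013, "az": 0.006, "claw": 1},
    {"dx": 0.5, "dy": 0.45, "dz": -4.7, "ax": 0.003, "ay": -0.013, "az": 0.006, "claw": 1},
    {"dx": 0.5, "dy": 0.45, "dz": -4.7, "ax": 0.003, "ay": -0.013, "az": 0.006, "claw": 1},
    {"dx": 0.5, "dy": 0.45, "dz": -4.7, "ax": 0.003, "ay": -0.013, "az": 0.006, "claw": 1},
  ],
)

```text
clock: 27.37
eef_pos: [628.4, 195.9, 148.8]
tool_rot: [-1.574, 0.004, 3.078]
force: [-0.5, -1.0, 0.3]
width: 42.5
```

Emit:
servo_tool(
  increments=[
    {"dx": 0, "dy": -0.1, "dz": -0.3, "ax": 0, "ay": 0, "az": 0, "claw": 1},
    {"dx": 0, "dy": -0.1, "dz": -0.4, "ax": 0, "ay": 0, "az": 0, "claw": 1},
    {"dx": 0, "dy": -0.1, "dz": -0.4, "ax": 0, "ay": 0, "az": 0, "claw": 1},
  ],
)

```text
clock: 27.62
eef_pos: [628.8, 194.9, 145.6]
tool_rot: [-1.574, 0.005, 3.078]
force: [0.0, -0.2, -0.6]
width: 42.7
```

```bash
python3 - <<'E'
from m import *
s=shot('scene');t=shot('top');e=read_state();print(e['eef_pos'],e['tool_rot'],e['force'])
crop(s,290,160,420,300,5,'s23.png');crop(t,215,140,335,215,6.5,'t23.png')
E
```

```text
[628.8328441  195.02363405 145.72504415] [-1.57437278  0.0051463   3.07832153] [-0.50817082 -0.36603028 -1.83344628]
```

View pics/s23.png

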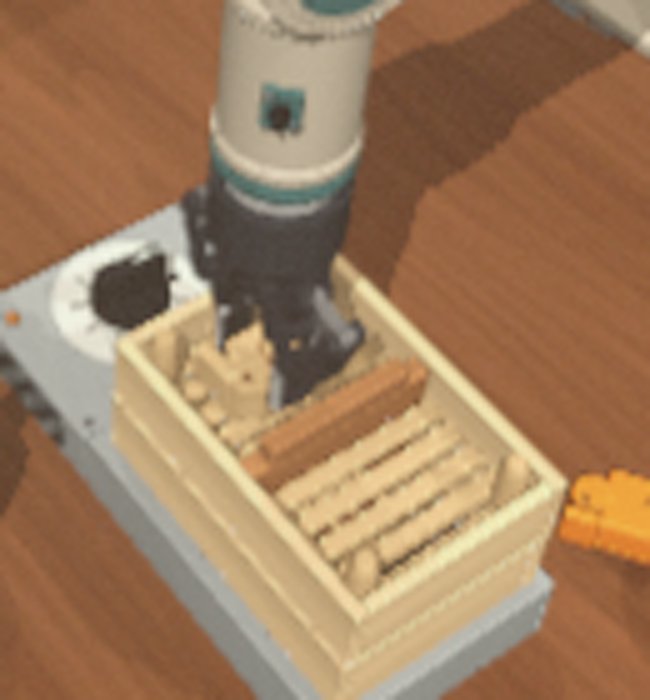

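Emit:
servo_tool(
  increments=[
    {"dx": -0.2, "dy": 0, "dz": -0.2, "ax": 0, "ay": 0, "az": 0, "claw": 1},
    {"dx": -0.2, "dy": 0, "dz": -0.2, "ax": 0, "ay": 0, "az": 0, "claw": -0.22},
    {"dx": -0.2, "dy": 0, "dz": -0.2, "ax": 0, "ay": 0, "az": 0, "claw": -0.22},
    {"dx": -0.2, "dy": 0, "dz": -0.2, "ax": 0, "ay": 0, "az": 0, "claw": -0.22},
    {"dx": -0.2, "dy": 0, "dz": 1, "ax": 0, "ay": 0, "az": 0, "claw": -0.22},
    {"dx": -0.2, "dy": 0, "dz": 4, "ax": 0, "ay": 0, "az": 0, "claw": -0.22},
    {"dx": -0.2, "dy": 0, "dz": 7, "ax": 0, "ay": 0, "az": 0, "claw": -0.22},
  ],
)

```text
clock: 28.3
eef_pos: [626.0, 194.8, 216.1]
tool_rot: [-1.573, 0.003, 3.078]
force: [1.7, 0.8, 0.9]
width: 51.9
```

Emit:
servo_tool(
  increments=[
    {"dx": 0, "dy": -3.5, "dz": 0, "ax": 0, "ay": 0, "az": 0, "claw": -0.22},
    {"dx": 0, "dy": -7, "dz": 0, "ax": 0, "ay": 0, "az": 0.02, "claw": -0.22},
    {"dx": 0, "dy": -10.5, "dz": 0, "ax": 0, "ay": 0, "az": 0.04, "claw": -0.22},
    {"dx": 0, "dy": -14, "dz": 0, "ax": 0, "ay": 0, "az": 0.06, "claw": -0.22},
    {"dx": 0, "dy": -17.5, "dz": 0, "ax": 0, "ay": 0, "az": 0.08, "claw": -0.22},
    {"dx": 0, "dy": -21, "dz": 0, "ax": 0, "ay": 0, "az": 0.1, "claw": -0.22},
    {"dx": 0, "dy": -24.5, "dz": 0, "ax": 0, "ay": 0, "az": 0.12, "claw": -0.22},
    {"dx": 0, "dy": -28, "dz": 0, "ax": 0, "ay": 0, "az": 0.14, "claw": -0.22},
  ],
)

```text
clock: 28.97
eef_pos: [626.8, -86.9, 216.7]
tool_rot: [-1.574, 0.006, -3.064]
force: [0.5, 0.7, 0.4]
width: 52.0
```

```bash
python3 - <<'E'
from m import *
s=shot('scene');t=shot('top');e=read_state();print(e['eef_pos'],e['tool_rot'],e['force'])
crop(s,200,120,420,300,3.5,'s24.png');crop(t,215,140,455,265,3.3,'t24.png');crop(t,370,145,455,210,9,'g8.png')
E
```

```text
[625.66117972 -94.56616706 217.86240897] [-1.56779562  0.00664196 -3.07547003] [-0.61117593  0.02238346  0.31502166]
```

View pics/s24.png

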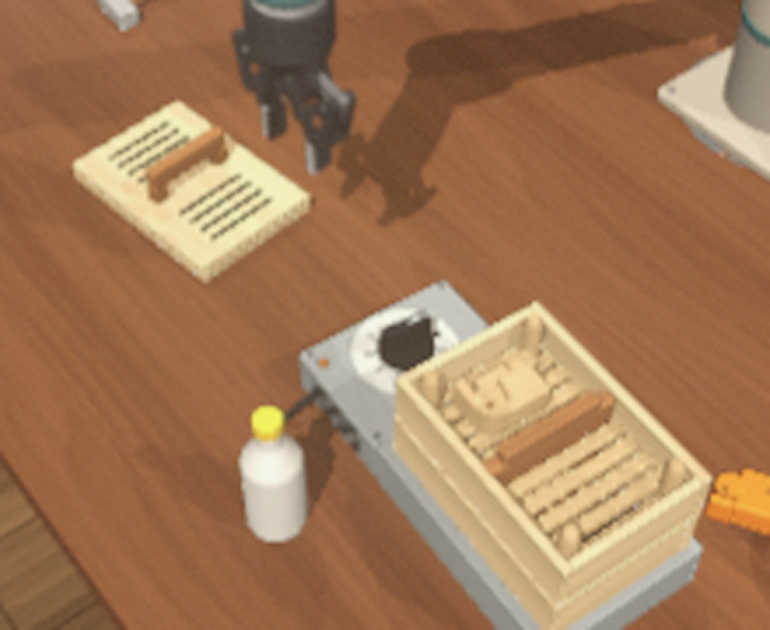

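View pics/t24.png

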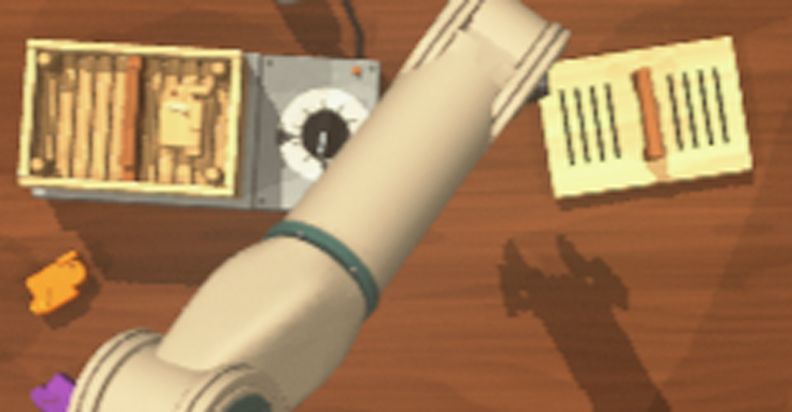

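View pics/g8.png

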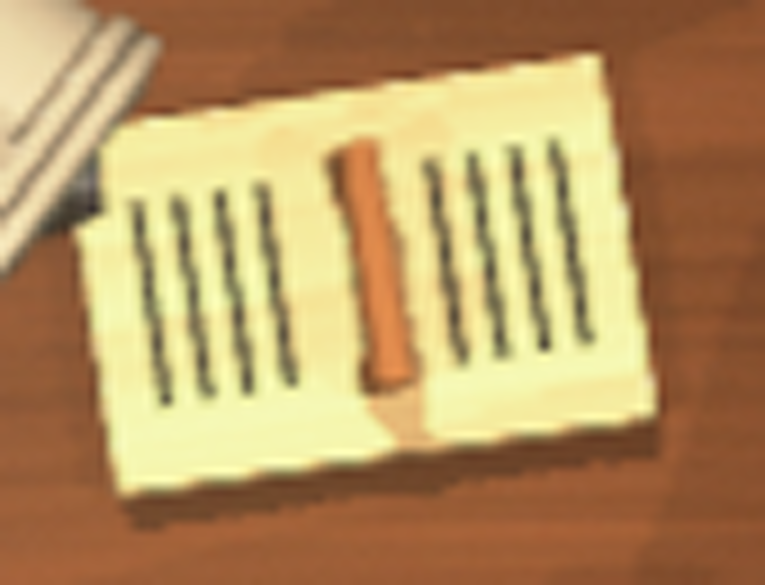

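```bash
python3 - <<'E'
from m import *
t=shot('top');s=shot('scene')
f=lambda U,k,o:[[(u[0])/k-.5+o[0],(u[1])/k-.5+o[1]] for u in U]
p=onplane(t,f([(361,140),(397,384)],9,(370,145)),68);print(p,p.mean(0),np.arctan2(-(p[1]-p[0])[1],-(p[1]-p[0])[0]))
q=f([(226,137),(150,186)],3.5,(200,120));p=onplane(s,q,68);print(p,p.mean(0))
q=f([(312,202),(73,170),(178,101),(205,272)],3.5,(200,120));p=onplane(s,q,24);print(p,p.mean(0))
E
```

```text
[[ 675.47673408 -292.82676752   68.        ]
 [ 578.37844086 -305.15437616   68.        ]] [ 626.92758747 -298.99057184   68.        ] 0.12628446747539754
[[ 581.17116459 -288.39113924   68.        ]
 [ 684.82107859 -273.30797928   68.        ]] [ 632.99612159 -280.84955926   68.        ]
[[ 541.54287357 -188.81145483   24.        ]
 [ 718.69070726 -388.33694526   24.        ]
 [ 566.70758085 -416.54860216   24.        ]
 [ 686.9740602  -173.65173113   24.        ]] [ 628.47880547 -291.83718335   24.        ]
```

```bash
python3 - <<'E'
from m import *
s=shot('scene')
crop(s,215,140,300,205,9,'g9.png')
c=cv2.imread('pics/g9.png')
th=0.13;R=np.array([[np.cos(th),-np.sin(th)],[np.sin(th),np.cos(th)]])
for o,col in(((627.3,-298.7),(0,0,255)),):
    for l,z in [((a*75,b*110),24) for a in(1,-1) for b in(1,-1)]+[((a*50,b*8),68) for a in(1,-1) for b in(1,-1)]:
        X=R@np.array(l)+o;q=proj(s,[[X[0],X[1],z]])[0];cv2.circle(c,(int((q[0]-215+.5)*9),int((q[1]-140+.5)*9)),4,col,-1)
cv2.imwrite('pics/g9.png',c)
E
```

```text
(no output)
```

View pics/g9.png

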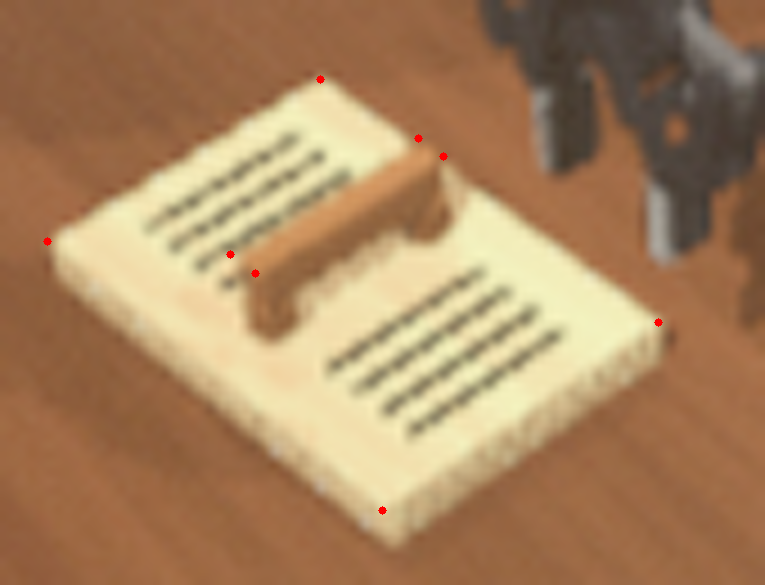

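Emit:
servo_tool(
  increments=[
    {"dx": 0, "dy": -3.5, "dz": 0, "ax": 0, "ay": 0, "az": 0.02, "claw": -0.22},
    {"dx": 0, "dy": -7, "dz": 0, "ax": 0, "ay": 0, "az": 0.04, "claw": -0.22},
    {"dx": 0, "dy": -10.5, "dz": -1, "ax": 0, "ay": 0, "az": 0.06, "claw": -0.22},
    {"dx": 0, "dy": -14, "dz": -2, "ax": 0, "ay": 0, "az": 0.06, "claw": -0.22},
    {"dx": 0, "dy": -17.5, "dz": -4, "ax": 0, "ay": 0, "az": 0.06, "claw": -0.22},
    {"dx": 0.1, "dy": -20, "dz": -7, "ax": 0, "ay": 0, "az": 0.06, "claw": -0.22},
    {"dx": 0.1, "dy": -20, "dz": -10, "ax": 0, "ay": 0, "az": 0.06, "claw": -0.22},
    {"dx": 0.1, "dy": -20, "dz": -11, "ax": 0, "ay": 0, "az": 0.06, "claw": -0.22},
  ],
)

```text
clock: 29.88
eef_pos: [625.7, -283.5, 101.1]
tool_rot: [-1.578, -0.0, -3.006]
force: [0.1, 2.3, -1.2]
width: 52.2
```

Emit:
servo_tool(
  increments=[
    {"dx": 0, "dy": 0, "dz": 0, "ax": 0, "ay": 0, "az": 0, "claw": -0.22},
    {"dx": 0, "dy": 0, "dz": 0, "ax": 0, "ay": 0, "az": 0, "claw": -0.22},
  ],
)

```text
clock: 30.05
eef_pos: [628.9, -282.3, 105.7]
tool_rot: [-1.576, 0.005, -3.001]
force: [0.2, 0.1, 1.6]
width: 52.3
```

```bash
python3 - <<'E'
from m import *
s=shot('scene');t=shot('top');e=read_state();print(e['eef_pos'],e['tool_rot'],e['qpos'])
crop(s,200,100,320,220,5.5,'s25.png')
E
```

```text
[ 629.6269694  -283.65860373  107.54545686] [-1.57296205  0.00755889 -3.00181614] [ 0.03356584  0.92376023  0.67777652  1.5134581  -0.67489561  0.94292831
 -0.50905687]
```

View pics/s25.png

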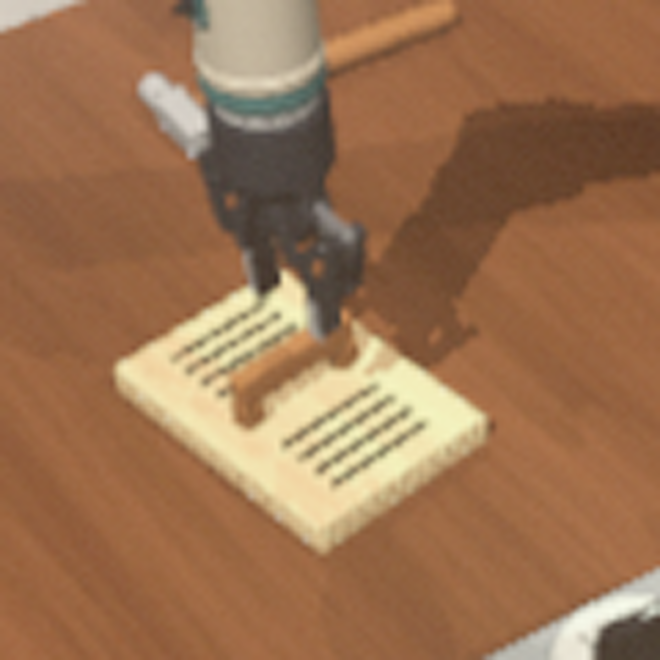

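Correct to (626.5, −298), yaw −3.012, then lower.

Emit:
servo_tool(
  increments=[
    {"dx": -0.3, "dy": -1.4, "dz": 0, "ax": 0, "ay": 0.006, "az": -0.01, "claw": -0.22},
    {"dx": -0.3, "dy": -1.4, "dz": 0, "ax": 0, "ay": 0.006, "az": -0.01, "claw": -0.22},
    {"dx": -0.3, "dy": -1.4, "dz": -2, "ax": 0, "ay": 0.006, "az": -0.01, "claw": -0.22},
    {"dx": -0.3, "dy": -1.4, "dz": -2, "ax": 0, "ay": 0.006, "az": -0.01, "claw": -0.22},
    {"dx": -0.3, "dy": -1.4, "dz": -2, "ax": 0, "ay": 0.006, "az": -0.01, "claw": -0.22},
  ],
)

```text
clock: 30.57
eef_pos: [624.1, -298.9, 85.3]
tool_rot: [-1.576, -0.002, -3.015]
force: [0.2, 0.3, -0.0]
width: 52.5
```

```bash
python3 - <<'E'
from m import *
s=shot('scene');t=shot('top');e=read_state();print(e['eef_pos'],e['tool_rot'])
crop(s,200,100,320,220,5.5,'s26.png')
E
```

```text
[ 624.91561568 -299.39920857   86.34178643] [-1.57426319e+00 -6.20742834e-04 -3.01497010e+00]
```

View pics/s26.png

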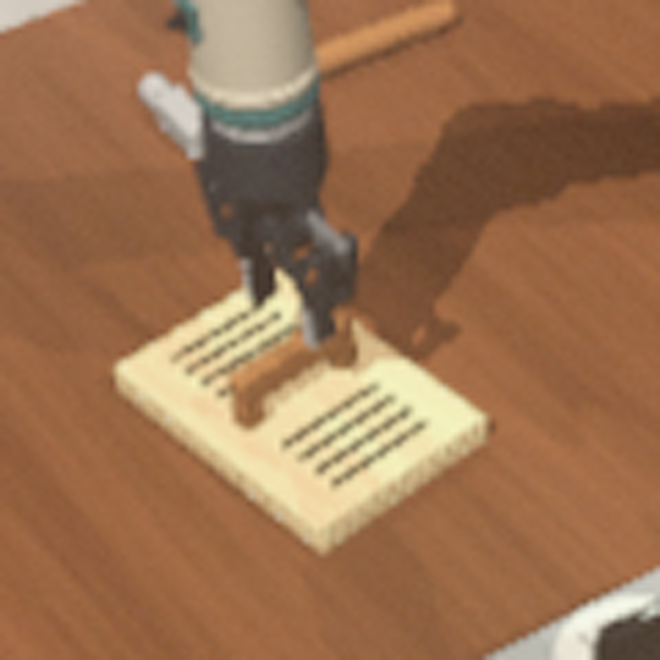

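Emit:
servo_tool(
  increments=[
    {"dx": 0.15, "dy": 0.1, "dz": -2, "ax": -0.003, "ay": 0, "az": 0, "claw": -0.22},
    {"dx": 0.15, "dy": 0.1, "dz": -4.2, "ax": -0.003, "ay": 0, "az": 0, "claw": -0.22},
    {"dx": 0.15, "dy": 0.1, "dz": -4.2, "ax": -0.003, "ay": 0, "az": 0, "claw": -0.22},
    {"dx": 0.15, "dy": 0.1, "dz": -4.2, "ax": -0.003, "ay": 0, "az": 0, "claw": 1},
    {"dx": 0.15, "dy": 0.1, "dz": -4.2, "ax": -0.003, "ay": 0, "az": 0, "claw": 1},
    {"dx": 0.15, "dy": 0.1, "dz": -4.2, "ax": -0.003, "ay": 0, "az": 0, "claw": 1},
    {"dx": 0.15, "dy": 0.1, "dz": -4.2, "ax": -0.003, "ay": 0, "az": 0, "claw": 1},
    {"dx": 0.15, "dy": 0.1, "dz": -4.2, "ax": -0.003, "ay": 0, "az": 0, "claw": 1},
  ],
)

```text
clock: 31.33
eef_pos: [627.1, -299.1, 45.5]
tool_rot: [-1.57, 0.001, -3.015]
force: [-0.5, -0.5, 6.8]
width: 15.0
```

```bash
python3 - <<'E'
from m import *
s=shot('scene');t=shot('top');e=read_state();print(e['eef_pos'],e['tool_rot'],e['width'])
crop(s,200,100,320,220,5.5,'s27.png')
E
```

```text
[ 627.08533044 -299.09994761   45.52551227] [-1.56982045e+00  7.76888353e-04 -3.01499167e+00] 14.921264209073573
```

View pics/s27.png

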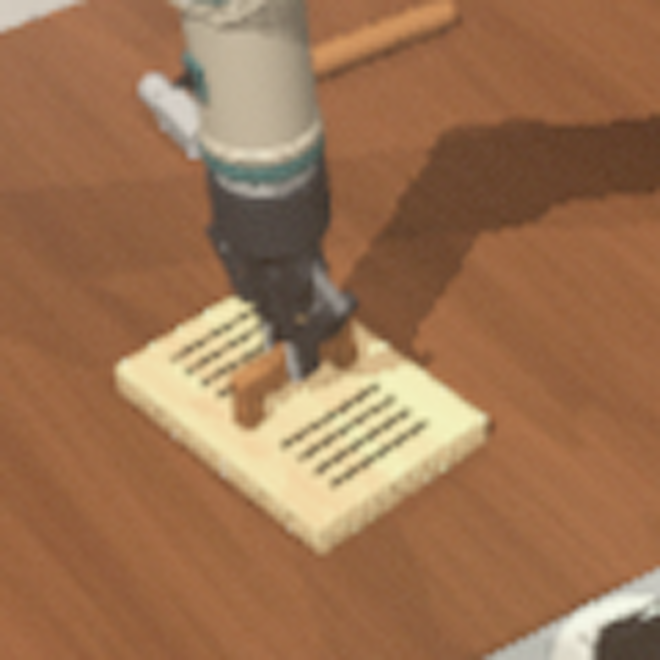

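Emit:
servo_tool(
  increments=[
    {"dx": 0, "dy": 0, "dz": 2, "ax": 0, "ay": 0, "az": 0, "claw": 1},
    {"dx": 0, "dy": 0, "dz": 5, "ax": 0, "ay": 0, "az": 0, "claw": 1},
    {"dx": 0, "dy": 0, "dz": 8, "ax": 0, "ay": 0, "az": 0, "claw": 1},
    {"dx": 0, "dy": 0, "dz": 11, "ax": 0, "ay": 0, "az": 0, "claw": 1},
    {"dx": 0, "dy": 0, "dz": 14, "ax": 0, "ay": 0, "az": 0, "claw": 1},
    {"dx": 0, "dy": 2, "dz": 17, "ax": 0, "ay": 0, "az": 0, "claw": 1},
    {"dx": 0, "dy": 5, "dz": 20, "ax": 0, "ay": 0, "az": 0, "claw": 1},
    {"dx": 0, "dy": 8, "dz": 21, "ax": 0, "ay": 0, "az": 0, "claw": 1},
  ],
)

```text
clock: 32.1
eef_pos: [626.8, -219.8, 258.0]
tool_rot: [-1.568, 0.003, -3.018]
force: [0.5, -0.8, -2.4]
width: 15.0
```

```bash
python3 - <<'E'
from m import *
s=shot('scene');t=shot('top');e=read_state();print(e['eef_pos'],e['tool_rot'],e['width'],e['force'])
f=lambda U,k,o:[[(u[0])/k-.5+o[0],(u[1])/k-.5+o[1]] for u in U]
p=f([(70,93),(345,108),(60,259),(337,275)],5.2,(215,140))
print(rigid(L,onplane(t,p,172)))
crop(s,200,60,320,180,5.5,'s28.png');crop(t,215,140,290,205,10,'t28.png')
E
```

```text
[ 628.8958644  -210.54875357  255.4653438 ] [-1.57730617  0.00347804 -3.00670286] 15.041645053748493 [ 0.72414684  1.34862724 -4.31079593]
(array([617.25967173, 246.90732276]), np.float64(-0.06330147344465961), array([0.54048193, 0.56487117, 0.54440457, 0.89585499]))
```

View pics/s28.png

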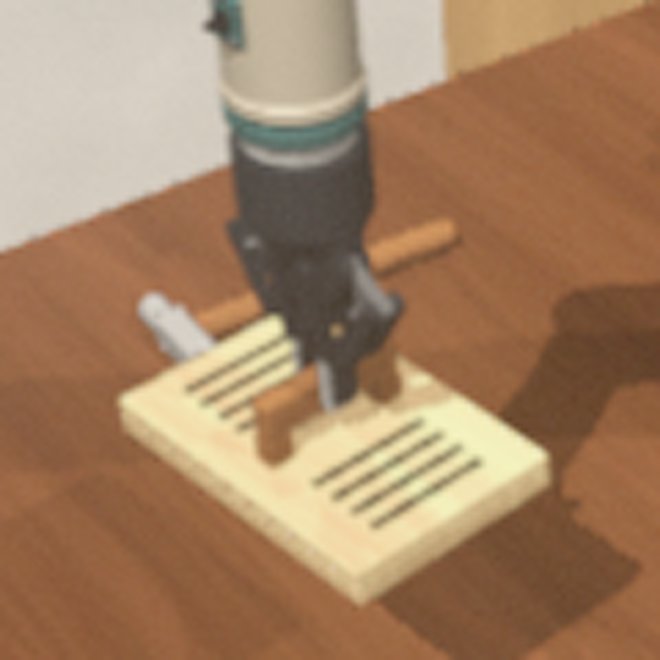

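View pics/t28.png

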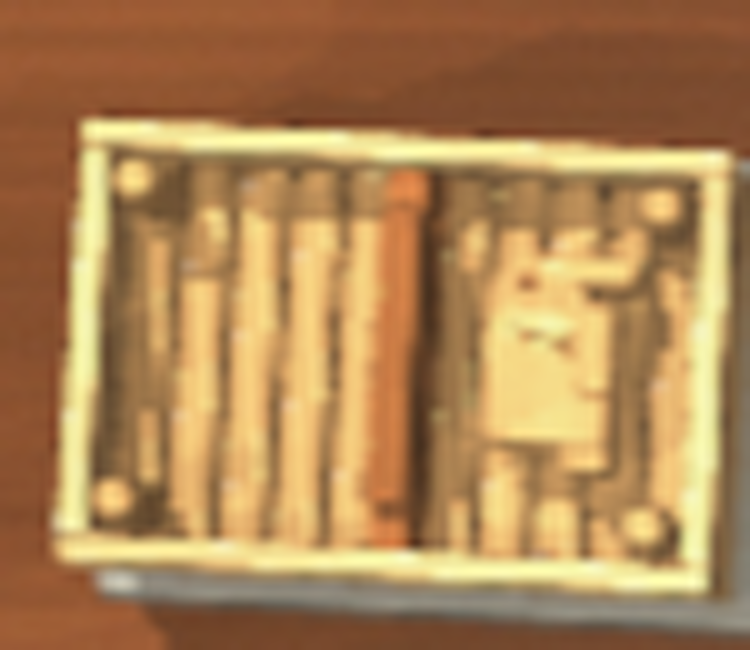

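```bash
python3 - <<'E'
from m import *
t=shot('top')
f=lambda U,k,o:[[(u[0])/k-.5+o[0],(u[1])/k-.5+o[1]] for u in U]
p=f([(134,179),(660,207),(113,496),(647,524)],10,(215,140))
for z in(165,172,179):print(rigid(L,onplane(t,p,z)))
e=read_state();print(e['eef_pos'],e['tool_rot'],e['width'],e['force'])
E
```

```text
(array([618.65145154, 248.75710489]), np.float64(-0.06077295695118815), array([0.35528272, 0.84292836, 0.80951418, 1.36653689]))
(array([617.89114003, 247.53825779]), np.float64(-0.0607729569511876), array([0.35634282, 1.27568873, 0.82996819, 1.05922703]))
(array([617.13082852, 246.31941068]), np.float64(-0.06077295695118807), array([0.76018124, 1.72799968, 1.08268216, 0.91289995]))
[ 627.50511329 -213.44877983  254.14369092] [-1.57493524e+00  4.90357906e-04 -3.00902020e+00] 14.61781356024682 [-1.47417999 -1.10541159 -4.67400984]
```

Emit:
servo_tool(
  increments=[
    {"dx": 0, "dy": 3.3, "dz": 0, "ax": 0, "ay": 0, "az": -0.02, "claw": 1},
    {"dx": -0.1, "dy": 6.6, "dz": 0, "ax": 0, "ay": 0, "az": -0.04, "claw": 1},
    {"dx": -0.2, "dy": 9.9, "dz": 0, "ax": 0, "ay": 0, "az": -0.06, "claw": 1},
    {"dx": -0.3, "dy": 13.2, "dz": 0, "ax": 0, "ay": 0, "az": -0.08, "claw": 1},
    {"dx": -0.4, "dy": 16.5, "dz": 0, "ax": 0, "ay": 0, "az": -0.1, "claw": 1},
    {"dx": -0.5, "dy": 19.8, "dz": 0, "ax": 0, "ay": 0, "az": -0.12, "claw": 1},
    {"dx": -0.5, "dy": 23.1, "dz": 0, "ax": 0, "ay": 0, "az": -0.14, "claw": 1},
    {"dx": -0.5, "dy": 26.4, "dz": 0, "ax": 0, "ay": 0, "az": -0.16, "claw": 1},
  ],
)

```text
clock: 32.92
eef_pos: [620.3, 46.7, 252.6]
tool_rot: [-1.571, -0.003, 3.106]
force: [0.8, -0.3, -3.8]
width: 14.7
```

Emit:
servo_tool(
  increments=[
    {"dx": 0, "dy": 3.3, "dz": 0, "ax": 0, "ay": 0, "az": -0.02, "claw": 1},
    {"dx": -0.1, "dy": 6.6, "dz": 0, "ax": 0, "ay": 0, "az": -0.037, "claw": 1},
    {"dx": -0.2, "dy": 9.9, "dz": 0, "ax": 0, "ay": 0, "az": -0.037, "claw": 1},
    {"dx": -0.3, "dy": 13.2, "dz": 0, "ax": 0, "ay": 0, "az": -0.037, "claw": 1},
    {"dx": -0.35, "dy": 16, "dz": 0, "ax": 0, "ay": 0, "az": -0.037, "claw": 1},
    {"dx": -0.35, "dy": 18, "dz": 0, "ax": 0, "ay": 0, "az": -0.037, "claw": 1},
    {"dx": -0.35, "dy": 19, "dz": 0, "ax": 0, "ay": 0, "az": -0.037, "claw": 1},
    {"dx": -0.35, "dy": 19.5, "dz": 0, "ax": 0, "ay": 0, "az": -0.037, "claw": 1},
  ],
)

```text
clock: 33.58
eef_pos: [617.1, 242.3, 252.3]
tool_rot: [-1.571, -0.003, 3.073]
force: [-0.1, -0.8, -3.3]
width: 14.9
```

Emit:
servo_tool(
  increments=[
    {"dx": 0, "dy": 0, "dz": 0, "ax": 0, "ay": 0, "az": 0, "claw": 1},
    {"dx": 0, "dy": 0, "dz": 0, "ax": 0, "ay": 0, "az": 0, "claw": 1},
    {"dx": 0, "dy": 0, "dz": 0, "ax": 0, "ay": 0, "az": 0, "claw": 1},
    {"dx": 0, "dy": 0, "dz": 0, "ax": 0, "ay": 0, "az": 0, "claw": 1},
  ],
)

```text
clock: 33.92
eef_pos: [618.0, 238.8, 253.8]
tool_rot: [-1.571, -0.001, 3.068]
force: [0.1, -0.5, -3.5]
width: 14.5
```

```bash
python3 - <<'E'
from m import *
s=shot('scene');t=shot('top');e=read_state();print(e['eef_pos'],e['tool_rot'],e['force'])
crop(s,290,140,410,290,5,'s29.png');crop(t,215,140,335,215,6.5,'t29.png')
E
```

```text
[617.9267953  239.74378297 253.73506592] [-1.57192663e+00 -1.33828116e-03  3.06949766e+00] [ 0.23975335 -0.09629985 -4.38426577]
```

View pics/s29.png

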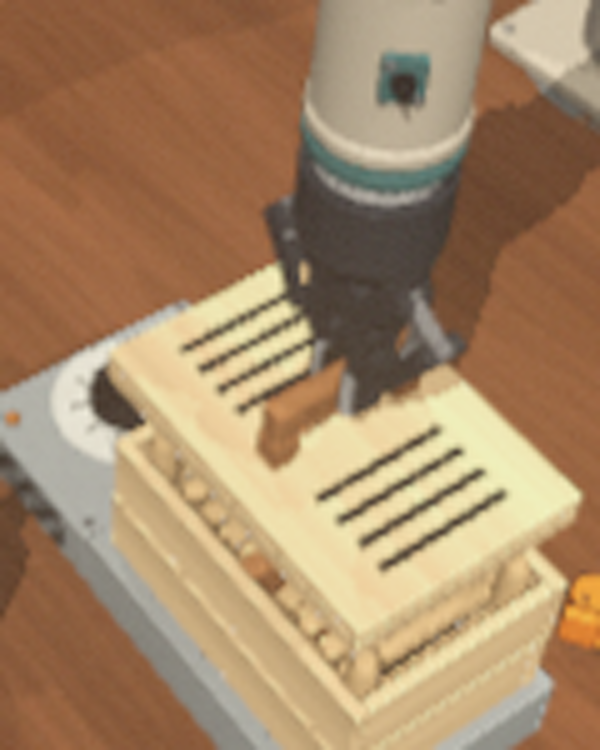

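View pics/t29.png

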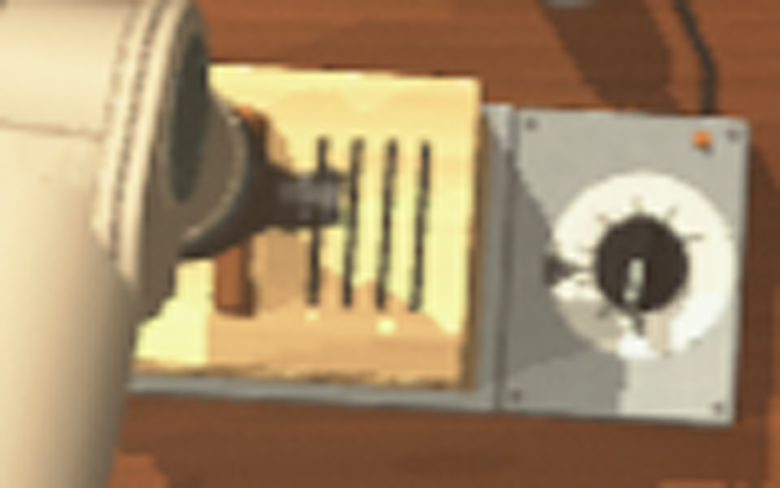

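Emit:
servo_tool(
  increments=[
    {"dx": 0.1, "dy": 0.78, "dz": 0, "ax": 0, "ay": 0, "az": 0.008, "claw": 1},
    {"dx": 0.1, "dy": 0.78, "dz": -1, "ax": 0, "ay": 0, "az": 0.008, "claw": 1},
    {"dx": 0.1, "dy": 0.78, "dz": -2, "ax": 0, "ay": 0, "az": 0.008, "claw": 1},
    {"dx": 0.1, "dy": 0.78, "dz": -2.8, "ax": 0, "ay": 0, "az": 0.008, "claw": 1},
    {"dx": 0.1, "dy": 0.78, "dz": -2.8, "ax": 0, "ay": 0, "az": 0.008, "claw": 1},
    {"dx": 0.1, "dy": 0.78, "dz": -2.8, "ax": 0, "ay": 0, "az": 0.008, "claw": 1},
  ],
)

```text
clock: 34.52
eef_pos: [618.0, 248.6, 224.3]
tool_rot: [-1.571, -0.003, 3.079]
force: [-0.7, -0.2, -2.5]
width: 14.5
```

```bash
python3 - <<'E'
from m import *
s=shot('scene');t=shot('top');e=read_state();print(e['eef_pos'],e['tool_rot'],e['force'])
crop(s,290,140,410,290,5,'s30.png');crop(t,215,140,335,215,6.5,'t30.png')
E
```

```text
[618.90097771 248.60116626 225.55650933] [-1.57166964e+00 -1.15348364e-03  3.07911376e+00] [ 0.37466935 -0.38778199 -3.81181626]
```

View pics/s30.png

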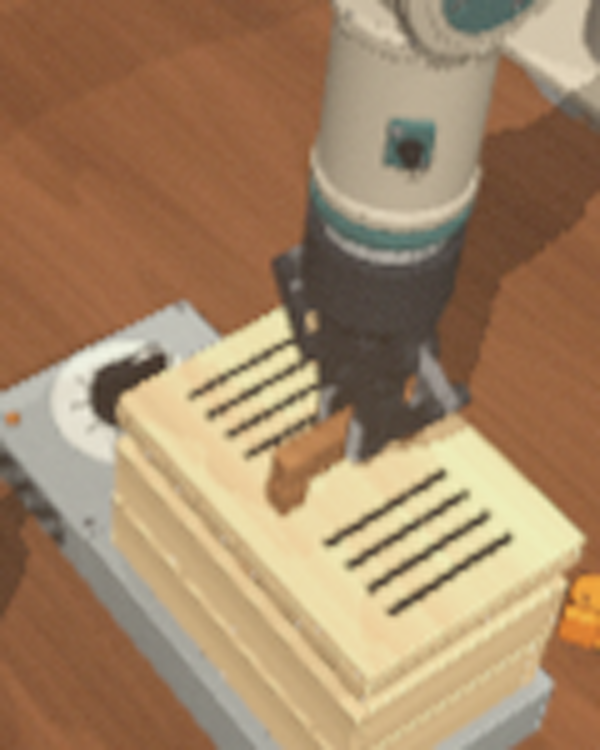

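View pics/t30.png

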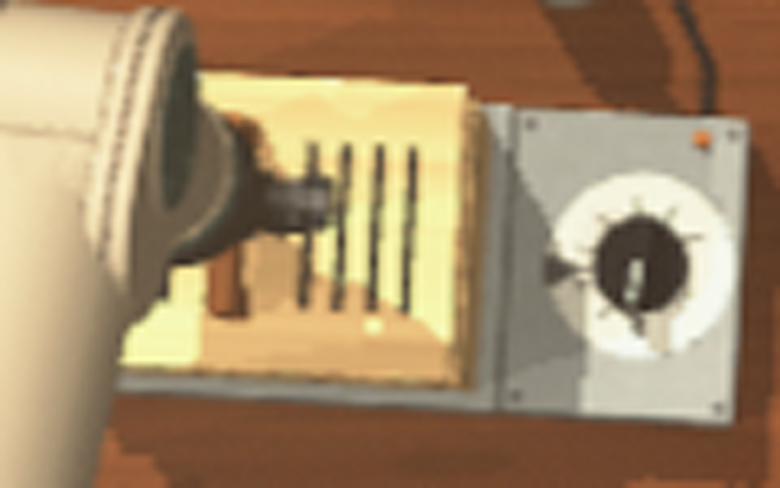

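```bash
python3 - <<'E'
from m import *
t=shot('top');e=read_state();print(e['eef_pos'])
f=lambda U,k,o:[[(u[0])/k-.5+o[0],(u[1])/k-.5+o[1]] for u in U]
print(rigid([[75,-110],[-75,-110]],onplane(t,f([(467,87),(452,385)],6.5,(215,140)),204)))
E
```

```text
[619.04282128 248.60501212 225.84277608]
(array([615.57270102, 247.26344059]), np.float64(-0.0541796353321846), array([0.45592098, 0.45592098]))
```

Emit:
servo_tool(
  increments=[
    {"dx": 0.1, "dy": -0.1, "dz": -0.6, "ax": 0, "ay": 0, "az": -0.001, "claw": 1},
    {"dx": 0.1, "dy": -0.1, "dz": -1.0, "ax": 0, "ay": 0, "az": -0.001, "claw": 1},
    {"dx": 0.1, "dy": -0.1, "dz": -1.2, "ax": 0, "ay": 0, "az": -0.001, "claw": 1},
    {"dx": 0.1, "dy": -0.1, "dz": -1.4, "ax": 0, "ay": 0, "az": -0.001, "claw": 1},
    {"dx": 0.1, "dy": -0.1, "dz": -1.4, "ax": 0, "ay": 0, "az": -0.001, "claw": 1},
  ],
)

```text
clock: 35.08
eef_pos: [619.4, 247.9, 210.9]
tool_rot: [-1.572, -0.002, 3.078]
force: [-0.9, 0.2, -4.5]
width: 14.8
```

Emit:
servo_tool(
  increments=[
    {"dx": 0, "dy": 0, "dz": -0.3, "ax": 0, "ay": 0, "az": 0, "claw": 1},
    {"dx": 0, "dy": 0, "dz": -0.6, "ax": 0, "ay": 0, "az": 0, "claw": 1},
    {"dx": 0, "dy": 0, "dz": -0.7, "ax": 0, "ay": 0, "az": 0, "claw": 1},
    {"dx": 0, "dy": 0, "dz": -0.7, "ax": 0, "ay": 0, "az": 0, "claw": 1},
  ],
)

```text
clock: 35.42
eef_pos: [619.9, 247.9, 205.5]
tool_rot: [-1.573, -0.001, 3.079]
force: [-2.1, 0.7, 3.7]
width: 14.9
```

Emit:
servo_tool(
  increments=[
    {"dx": 0, "dy": 0, "dz": 0, "ax": 0, "ay": 0, "az": 0, "claw": -0.1},
    {"dx": 0, "dy": 0, "dz": 0, "ax": 0, "ay": 0, "az": 0, "claw": -0.1},
    {"dx": 0, "dy": 0, "dz": 0, "ax": 0, "ay": 0, "az": 0, "claw": -0.1},
    {"dx": 0, "dy": 0, "dz": 3, "ax": 0, "ay": 0, "az": 0, "claw": -0.1},
    {"dx": 0, "dy": 0, "dz": 6, "ax": 0, "ay": 0, "az": 0, "claw": -0.1},
    {"dx": 0, "dy": -3, "dz": 8, "ax": 0, "ay": 0, "az": 0, "claw": -0.1},
    {"dx": 0, "dy": -6, "dz": 8, "ax": 0, "ay": 0, "az": 0, "claw": -0.1},
    {"dx": 0, "dy": -9.5, "dz": 8, "ax": 0, "ay": 0, "az": 0, "claw": -0.1},
  ],
)

```text
clock: 36.08
eef_pos: [620.6, 153.2, 286.0]
tool_rot: [-1.573, 0.002, 3.082]
force: [0.4, -0.1, -0.7]
width: 47.0
```

Emit:
servo_tool(
  increments=[
    {"dx": 0, "dy": -2, "dz": 0, "ax": 0, "ay": 0, "az": 0.11, "claw": -0.1},
    {"dx": 0, "dy": -4, "dz": 0, "ax": 0, "ay": 0, "az": 0.22, "claw": -0.1},
    {"dx": 0, "dy": -6, "dz": 0, "ax": 0, "ay": 0, "az": 0.33, "claw": -0.1},
    {"dx": -0.5, "dy": -8, "dz": 0, "ax": 0, "ay": 0, "az": 0.44, "claw": -0.1},
    {"dx": -1, "dy": -9.5, "dz": 0, "ax": 0, "ay": 0, "az": 0.55, "claw": -0.1},
    {"dx": -1, "dy": -9.5, "dz": 0, "ax": 0, "ay": 0, "az": 0.66, "claw": -0.1},
    {"dx": -1, "dy": -9.5, "dz": 0, "ax": 0, "ay": 0, "az": 0.77, "claw": -0.1},
    {"dx": -1, "dy": -9.5, "dz": 0, "ax": 0, "ay": 0, "az": 0.88, "claw": -0.1},
  ],
)

```text
clock: 36.75
eef_pos: [609.7, 57.2, 284.6]
tool_rot: [-1.572, -0.001, -2.321]
force: [-0.3, 1.1, 0.5]
width: 46.9
```

```bash
python3 - <<'E'
from m import *
s=shot('scene');t=shot('top');e=read_state();print(e['eef_pos'],e['tool_rot'],e['qpos'])
crop(s,280,140,420,310,4.3,'s31.png');crop(t,215,140,335,215,6.5,'t31.png')
E
```

```text
[609.78521666  57.55213801 284.74346006] [-1.57203044e+00 -6.66545456e-04 -2.32490897e+00] [-0.54178422  0.60264033  0.68298425  1.57064265 -0.4096551   1.11709953
 -0.51680161]
```

View pics/s31.png

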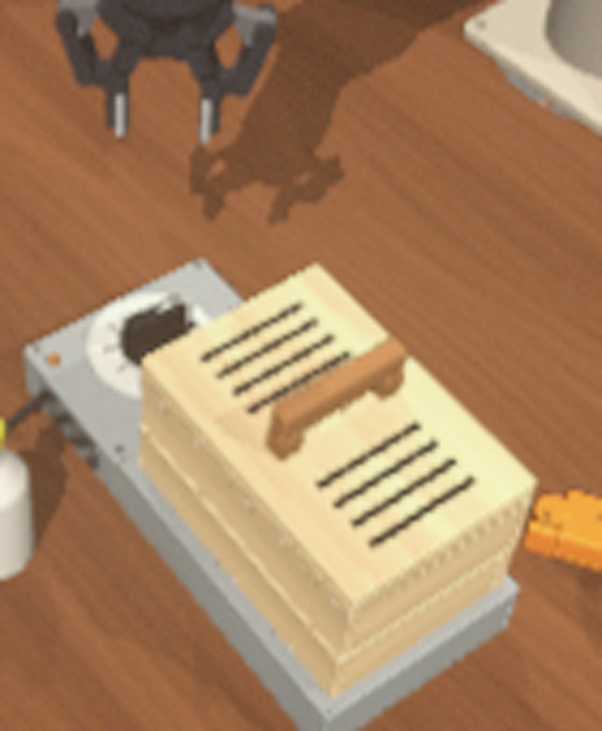

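View pics/t31.png

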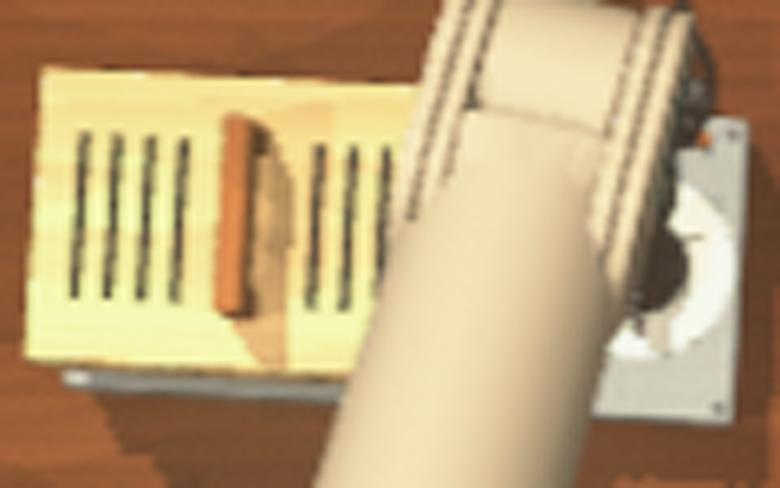

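Emit:
servo_tool(
  increments=[
    {"dx": 0, "dy": 0, "dz": 0, "ax": 0, "ay": 0, "az": 0.12, "claw": -0.1},
    {"dx": 0, "dy": 0, "dz": 0, "ax": 0, "ay": 0, "az": 0.24, "claw": -0.1},
    {"dx": 0, "dy": 0, "dz": 0, "ax": 0, "ay": 0, "az": 0.36, "claw": -0.1},
    {"dx": 0, "dy": 0, "dz": 0, "ax": 0, "ay": 0, "az": 0.48, "claw": -0.1},
    {"dx": 0, "dy": 0, "dz": 0, "ax": 0, "ay": 0, "az": 0.6, "claw": -0.1},
    {"dx": 0, "dy": 0, "dz": 0, "ax": 0, "ay": 0, "az": 0.72, "claw": -0.1},
    {"dx": 0, "dy": 0, "dz": 0, "ax": 0, "ay": 0, "az": 0.84, "claw": -0.1},
    {"dx": 0, "dy": 0, "dz": 0, "ax": 0, "ay": 0, "az": 0.96, "claw": -0.1},
  ],
)

```text
clock: 37.52
eef_pos: [609.7, 57.7, 284.3]
tool_rot: [-1.572, -0.002, -1.363]
force: [-0.1, -0.4, -1.1]
width: 47.3
```

Emit:
servo_tool(
  increments=[
    {"dx": 0, "dy": 0, "dz": 0, "ax": 0, "ay": 0, "az": 0.12, "claw": -0.1},
    {"dx": 0, "dy": 0, "dz": 0, "ax": 0, "ay": 0, "az": 0.24, "claw": -0.1},
    {"dx": 0, "dy": 0, "dz": 0, "ax": 0, "ay": 0, "az": 0.36, "claw": -0.1},
    {"dx": 0, "dy": 0, "dz": 0, "ax": 0, "ay": 0, "az": 0.48, "claw": -0.1},
    {"dx": 0, "dy": 0, "dz": 0, "ax": 0, "ay": 0, "az": 0.6, "claw": -0.1},
    {"dx": 0, "dy": 0, "dz": 0, "ax": 0, "ay": 0, "az": 0.72, "claw": -0.1},
    {"dx": 0, "dy": 0, "dz": 0, "ax": 0, "ay": 0, "az": 0.84, "claw": -0.1},
    {"dx": 0, "dy": 0, "dz": 0, "ax": 0, "ay": 0, "az": 0.96, "claw": -0.1},
  ],
)

```text
clock: 38.18
eef_pos: [609.7, 57.6, 284.2]
tool_rot: [-1.572, -0.001, -0.403]
force: [0.1, -0.7, -1.0]
width: 46.8
```

```bash
python3 - <<'E'
from m import *
s=shot('scene');t=shot('top');e=read_state();print(e['eef_pos'],e['tool_rot'],e['qpos'])
crop(s,270,110,400,270,4.5,'s32.png');crop(s,280,195,350,250,10,'d32.png')
E
```

```text
[609.66738523  57.54184439 284.29496996] [-1.57198657e+00 -1.23405343e-03 -4.07664179e-01] [-0.24124305  0.52540615  0.16125358  1.56423327 -0.09061913  1.05885963
  1.10613996]
```

View pics/d32.png

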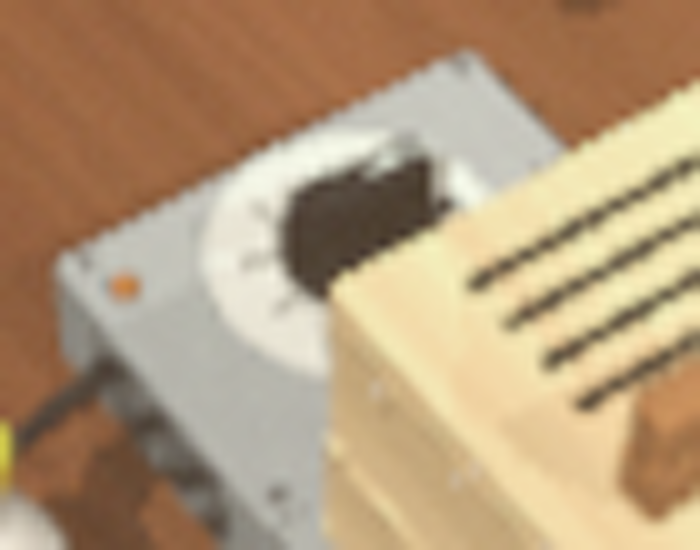

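Emit:
servo_tool(
  increments=[
    {"dx": -0.19, "dy": -0.45, "dz": -2, "ax": 0, "ay": 0, "az": 0.12, "claw": -0.1},
    {"dx": -0.19, "dy": -0.45, "dz": -5, "ax": 0, "ay": 0, "az": 0.24, "claw": -0.1},
    {"dx": -0.19, "dy": -0.45, "dz": -8, "ax": 0, "ay": 0, "az": 0.342, "claw": -0.1},
    {"dx": -0.19, "dy": -0.45, "dz": -11, "ax": 0, "ay": 0, "az": 0.342, "claw": -0.1},
    {"dx": -0.19, "dy": -0.45, "dz": -14, "ax": 0, "ay": 0, "az": 0.342, "claw": -0.1},
    {"dx": -0.19, "dy": -0.45, "dz": -16, "ax": 0, "ay": 0, "az": 0.342, "claw": -0.1},
    {"dx": -0.19, "dy": -0.45, "dz": -16, "ax": 0, "ay": 0, "az": 0.342, "claw": -0.1},
    {"dx": -0.19, "dy": -0.45, "dz": -16, "ax": 0, "ay": 0, "az": 0.342, "claw": -0.1},
  ],
)

```text
clock: 38.95
eef_pos: [607.2, 53.1, 123.7]
tool_rot: [-1.573, 0.001, -0.066]
force: [0.8, 0.4, 0.6]
width: 47.2
```

```bash
python3 - <<'E'
from m import *
s=shot('scene');t=shot('top');e=read_state();print(e['eef_pos'],e['tool_rot'],e['qpos'])
crop(s,270,140,390,260,5.5,'s33.png');crop(t,280,140,350,215,8,'t33.png')
E
```

```text
[609.05092997  53.34079114 125.92063941] [-1.57192397 -0.00423297 -0.06502554] [-0.16647146  0.69862827  0.05189474  1.7312618  -0.04832216  0.70900064
  1.41561029]
```

View pics/s33.png

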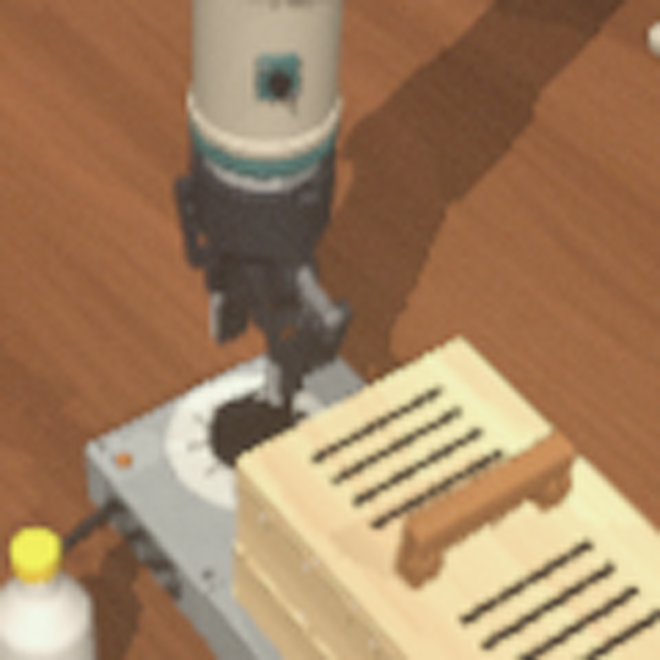

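View pics/t33.png

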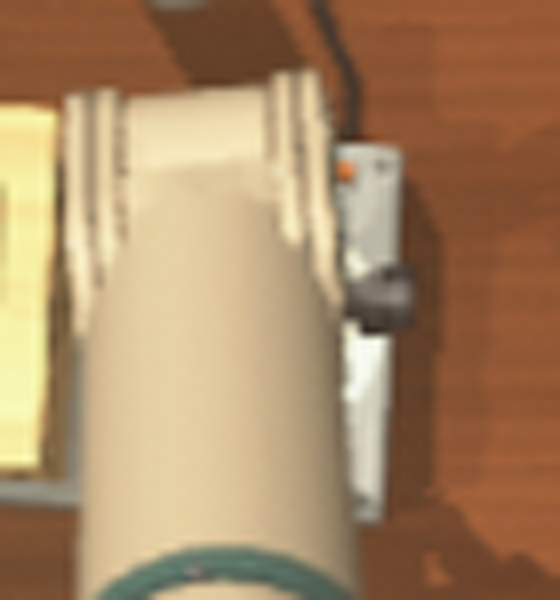

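Emit:
servo_tool(
  increments=[
    {"dx": -0.1, "dy": 0, "dz": -2, "ax": 0, "ay": 0, "az": 0, "claw": -0.1},
    {"dx": -0.1, "dy": 0, "dz": -4, "ax": 0, "ay": 0, "az": 0, "claw": -0.1},
    {"dx": -0.1, "dy": 0, "dz": -5.1, "ax": 0, "ay": 0.003, "az": 0, "claw": -0.1},
    {"dx": -0.1, "dy": 0, "dz": -5.1, "ax": 0, "ay": 0.003, "az": 0, "claw": -0.1},
    {"dx": -0.1, "dy": 0, "dz": -5.1, "ax": 0, "ay": 0.003, "az": 0, "claw": -0.1},
  ],
)

```text
clock: 39.47
eef_pos: [607.4, 53.4, 74.3]
tool_rot: [-1.572, 0.0, -0.063]
force: [-0.3, 0.0, -0.4]
width: 46.9
```

Emit:
servo_tool(
  increments=[
    {"dx": 0, "dy": 0, "dz": 0, "ax": 0, "ay": 0, "az": 0, "claw": 1},
    {"dx": 0, "dy": 0, "dz": 0, "ax": 0, "ay": 0, "az": 0, "claw": 1},
    {"dx": 0, "dy": 0, "dz": 0, "ax": 0, "ay": 0, "az": 0, "claw": 1},
    {"dx": 0, "dy": 0, "dz": 0, "ax": 0, "ay": 0, "az": 0, "claw": 1},
    {"dx": 0, "dy": 0, "dz": 0, "ax": 0, "ay": 0, "az": 0, "claw": 1},
  ],
)

```text
clock: 39.88
eef_pos: [608.0, 52.3, 75.0]
tool_rot: [-1.573, -0.002, -0.064]
force: [0.5, -2.0, 5.7]
width: 12.8
```

```bash
python3 - <<'E'
from m import *
s=shot('scene');e=read_state();print(e['eef_pos'],e['tool_rot'],e['width'],e['force'],e['torque'])
crop(s,270,140,390,260,5.5,'s34.png')
E
```

```text
[608.04731304  52.30921918  74.9574543 ] [-1.57290708e+00 -1.53278284e-03 -6.35594936e-02] 13.279683068015421 [-0.0786108  -2.11889399  6.41749811] [-0.49327203  0.04774586  0.00191701]
```

View pics/s34.png

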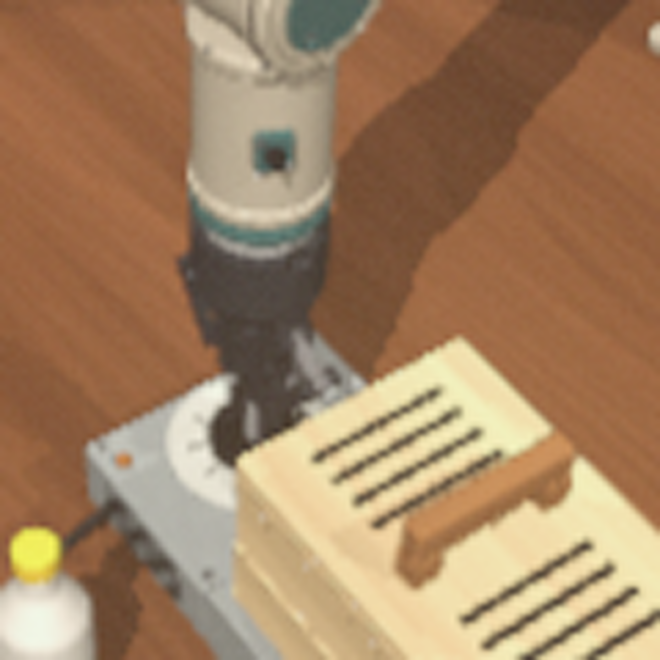

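```bash
python3 - <<'E'
from m import *
t=shot('top');s=shot('scene')
im=cv2.imread('pics/top0.png')
f=lambda U,k,o:[[(u[0])/k-.5+o[0],(u[1])/k-.5+o[1]] for u in U]
for A in((607.6,53.4),(608.2,52.3)):
  for U in(f([(92,266),(105,266),(147,265)],10,(290,155)),f([(503,248),(520,248),(540,248)],6,(215,140))):
    W=onplane(t,U,57.5)[:,:2]-A;print(A,np.linalg.norm(W,axis=1).round(1),(3.0756-np.arctan2(W[:,1],W[:,0])).round(3))
# dark clip centroid
g=im.astype(int).sum(2);x0,y0=296,176
sub=g[y0:188,x0:306];m=(sub<330);ys,xs=np.nonzero(m);print(m.astype(int));
w=np.clip(560-sub,0,None);w[:, :2]*=1
pts=(np.c_[xs+x0,ys+y0]);W=onplane(t,[pts.mean(0)],57.5)[0][:2];print(pts.mean(0),W,[3.0756-np.arctan2(*(W-np.array(A))[::-1]) for A in((607.6,53.4),(608.2,52.3))])
print(g[178:186,296:308])
# axis pixel from scale disc (white) in top0
hs=cv2.cvtColor(im,cv2.COLOR_BGR2HSV)
x=cv2.imread('pics/scene0.png');cv2.imwrite('pics/d0.png',cv2.resize(x[195:250,285:350],None,fx=11,fy=11,interpolation=cv2.INTER_CUBIC))
E
```

```text
(607.6, 53.4) [50.9 46.3 31.2] [1.458 1.453 1.434]
(607.6, 53.4) [52.2 42.  30.1] [1.478 1.469 1.451]
(608.2, 52.3) [52.  47.4 32.3] [1.448 1.441 1.418]
(608.2, 52.3) [53.3 43.1 31.2] [1.467 1.456 1.434]
[[0 0 0 0 0 0 0 0 0 0]
 [0 0 0 0 0 0 0 0 0 0]
 [0 0 0 0 0 0 0 0 0 0]
 [0 0 0 0 0 0 0 0 0 0]
 [0 0 0 0 0 0 0 0 0 0]
 [0 0 0 1 0 0 0 0 0 0]
 [0 0 0 1 0 0 0 0 0 0]
 [0 0 0 0 0 0 0 0 0 0]
 [0 0 0 0 0 0 0 0 0 0]
 [0 0 0 0 0 0 0 0 0 0]
 [0 0 0 0 0 0 0 0 0 0]
 [0 0 0 0 0 0 0 0 0 0]]
[299.  181.5] [603.78439304 103.19093109] [np.float64(1.4283205874197797), np.float64(1.4182543430878927)]
[[570 576 578 655 722 732 731 694 649 604 415 211]
 [575 579 509 470 523 619 706 726 717 668 450 193]
 [578 584 480 341 361 397 483 577 671 631 379 194]
 [577 579 474 326 344 342 354 395 486 501 347 196]
 [576 576 473 327 358 368 434 633 703 655 436 200]
 [572 568 487 355 392 618 706 658 558 592 467 190]
 [564 564 557 592 681 721 730 717 702 706 608 310]
 [565 570 570 610 697 732 731 732 730 727 712 569]]
```

View pics/d0.png

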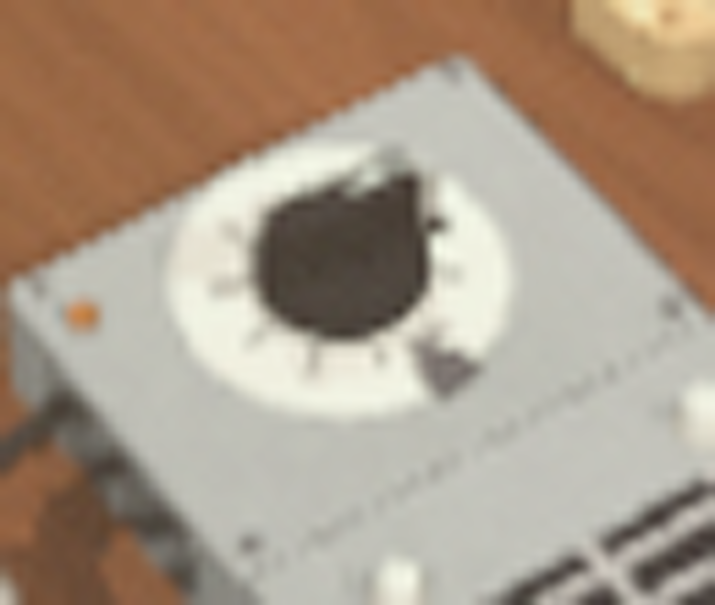

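```bash
python3 - <<'E'
from m import *
t=shot('top')
for A in((607.6,53.4),(608.2,52.3)):print(proj(t,[[*A,57.5]]))
W=onplane(t,[(299,181.2),(300,181.2),(301,181.0),(302,181.05),(303,180.9)],57.5)[:,:2];print(W)
for A in((607.6,53.4),(608.2,52.3)):
    d=W-A;print((3.0756-np.arctan2(d[:,1],d[:,0])).round(3))
d=W[0]-W[-1];print(3.0756-np.arctan2(d[1],d[0]))
# disc centre: bright ellipse fit in top0
im=cv2.imread('pics/top0.png').astype(int);m=((im.min(2)>205)).astype(np.uint8);m[:150]=0;m[215:]=0;m[:,:295]=0;m[:,332:]=0
cs,_=cv2.findContours(m,0,1);c=max(cs,key=cv2.contourArea);h=cv2.convexHull(c);print(cv2.fitEllipse(h),onplane(t,[cv2.fitEllipse(h)[0]],57))
E
```

```text
[[312.85273537 180.29804807]]
[[313.15777222 180.12837058]]
[[604.86543137 103.18476009]
 [604.82826221  99.5914644 ]
 [605.51179117  95.9940604 ]
 [605.29443094  92.40213504]
 [605.79775956  88.80596992]]
[1.45  1.445 1.456 1.446 1.454]
[1.439 1.434 1.443 1.432 1.439]
1.440053797019722
((313.2508239746094, 180.28152465820312), (27.865846633911133, 28.656246185302734), 94.3993148803711) [[607.69212723  51.99157354  57.        ]]
```

Emit:
servo_tool(
  increments=[
    {"dx": 0, "dy": 0, "dz": 0, "ax": 0, "ay": 0, "az": -0.09, "claw": 1},
    {"dx": 0, "dy": 0, "dz": 0, "ax": 0, "ay": 0, "az": -0.18, "claw": 1},
    {"dx": 0, "dy": 0, "dz": 0, "ax": 0, "ay": 0, "az": -0.27, "claw": 1},
    {"dx": 0, "dy": 0, "dz": 0, "ax": 0, "ay": 0, "az": -0.36, "claw": 1},
    {"dx": 0, "dy": 0, "dz": 0, "ax": 0, "ay": 0, "az": -0.45, "claw": 1},
    {"dx": 0, "dy": 0, "dz": 0, "ax": 0, "ay": 0, "az": -0.54, "claw": 1},
    {"dx": 0, "dy": 0, "dz": 0, "ax": 0, "ay": 0, "az": -0.63, "claw": 1},
    {"dx": 0, "dy": 0, "dz": 0, "ax": 0, "ay": 0, "az": -0.72, "claw": 1},
  ],
)

```text
clock: 40.75
eef_pos: [608.1, 52.5, 75.0]
tool_rot: [-1.57, -0.001, -0.788]
force: [0.4, -1.2, 6.1]
width: 12.8
```

Emit:
servo_tool(
  increments=[
    {"dx": 0, "dy": 0, "dz": 0, "ax": 0, "ay": 0, "az": -0.09, "claw": 1},
    {"dx": 0, "dy": 0, "dz": 0, "ax": 0, "ay": 0, "az": -0.18, "claw": 1},
    {"dx": 0, "dy": 0, "dz": 0, "ax": 0, "ay": 0, "az": -0.27, "claw": 1},
    {"dx": 0, "dy": 0, "dz": 0, "ax": 0, "ay": 0, "az": -0.36, "claw": 1},
    {"dx": 0, "dy": 0, "dz": 0, "ax": 0, "ay": 0, "az": -0.45, "claw": 1},
    {"dx": 0, "dy": 0, "dz": 0, "ax": 0, "ay": 0, "az": -0.54, "claw": 1},
    {"dx": 0, "dy": 0, "dz": 0, "ax": 0, "ay": 0, "az": -0.6, "claw": 1},
    {"dx": 0, "dy": 0, "dz": 0, "ax": 0, "ay": 0, "az": -0.6, "claw": 1},
  ],
)

```text
clock: 41.42
eef_pos: [608.3, 52.5, 75.0]
tool_rot: [-1.569, -0.0, -1.386]
force: [0.5, -1.8, 6.4]
width: 12.9
```

Emit:
servo_tool(
  increments=[
    {"dx": 0, "dy": 0, "dz": 0, "ax": 0, "ay": 0, "az": 0, "claw": 1},
    {"dx": 0, "dy": 0, "dz": 0, "ax": 0, "ay": 0, "az": 0, "claw": 1},
  ],
)

```text
clock: 41.58
eef_pos: [608.2, 52.5, 75.0]
tool_rot: [-1.569, 0.0, -1.383]
force: [-0.7, -1.2, 6.0]
width: 13.1
```

Emit:
servo_tool(
  increments=[
    {"dx": 0, "dy": 0, "dz": 0, "ax": 0, "ay": 0, "az": -0.06, "claw": 1},
    {"dx": 0, "dy": 0, "dz": 0, "ax": 0, "ay": 0, "az": -0.125, "claw": 1},
    {"dx": 0, "dy": 0, "dz": 0, "ax": 0, "ay": 0, "az": -0.125, "claw": 1},
    {"dx": 0, "dy": 0, "dz": 0, "ax": 0, "ay": 0, "az": -0.125, "claw": 1},
  ],
)

```text
clock: 41.92
eef_pos: [608.3, 52.5, 75.0]
tool_rot: [-1.569, 0.0, -1.509]
force: [-0.1, -2.8, 6.3]
width: 12.8
```

```bash
python3 - <<'E'
from m import *
s=shot('scene');t=shot('top');e=read_state();print(e['eef_pos'],e['tool_rot'],e['width'],e['torque'])
crop(t,280,140,350,215,8,'t35.png')
E
```

```text
[608.23470327  52.54560035  74.97275515] [-1.56882978e+00  6.21844650e-04 -1.50844646e+00] 12.57810514210718 [-0.51450069  0.04259932 -0.01404274]
```

View pics/t35.png

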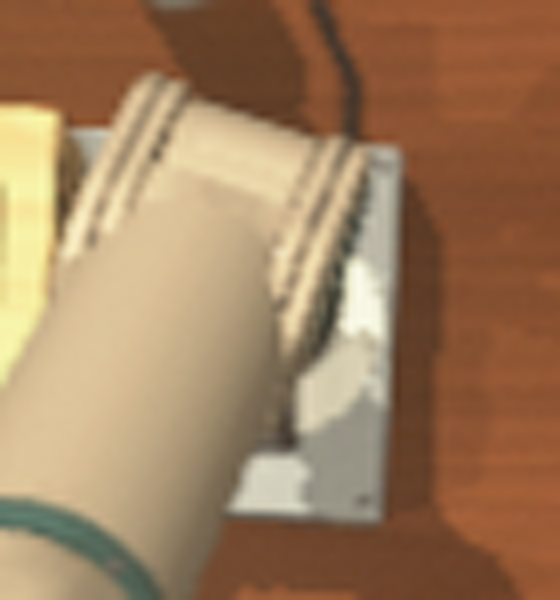

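Emit:
servo_tool(
  increments=[
    {"dx": 0, "dy": 0, "dz": 0, "ax": 0, "ay": 0, "az": 0, "claw": -0.1},
    {"dx": 0, "dy": 0, "dz": 0, "ax": 0, "ay": 0, "az": 0, "claw": -0.1},
    {"dx": 0, "dy": 0, "dz": 0, "ax": 0, "ay": 0, "az": 0, "claw": -0.1},
    {"dx": 0, "dy": 0, "dz": 3, "ax": 0, "ay": 0, "az": 0, "claw": -0.1},
    {"dx": 0, "dy": 0, "dz": 6, "ax": 0, "ay": 0, "az": 0, "claw": -0.1},
    {"dx": 0, "dy": 0, "dz": 9, "ax": 0, "ay": 0, "az": 0, "claw": -0.1},
    {"dx": 0, "dy": -3, "dz": 12, "ax": 0, "ay": 0, "az": 0, "claw": -0.1},
    {"dx": 0, "dy": -6, "dz": 15, "ax": 0, "ay": 0, "az": 0, "claw": -0.1},
  ],
)

```text
clock: 42.68
eef_pos: [606.5, -3.2, 223.3]
tool_rot: [-1.573, 0.003, -1.502]
force: [1.3, -0.6, -0.1]
width: 47.2
```

Emit:
servo_tool(
  increments=[
    {"dx": -2, "dy": -4, "dz": 0, "ax": 0, "ay": 0, "az": 0, "claw": -0.1},
    {"dx": -4, "dy": -8, "dz": 0, "ax": 0, "ay": 0, "az": 0, "claw": -0.1},
    {"dx": -6, "dy": -12, "dz": 0, "ax": 0, "ay": 0, "az": 0, "claw": -0.1},
    {"dx": -8, "dy": -15.5, "dz": 0, "ax": 0, "ay": 0, "az": 0, "claw": -0.1},
    {"dx": -10, "dy": -19, "dz": 0, "ax": 0, "ay": 0, "az": 0, "claw": -0.1},
    {"dx": -12, "dy": -22, "dz": 0, "ax": 0, "ay": 0, "az": 0, "claw": -0.1},
    {"dx": -12, "dy": -25, "dz": 0, "ax": 0, "ay": 0, "az": 0, "claw": -0.1},
  ],
)

```text
clock: 43.27
eef_pos: [481.5, -257.8, 222.5]
tool_rot: [-1.576, 0.003, -1.512]
force: [-0.1, 0.2, 0.5]
width: 47.1
```

```bash
python3 - <<'E'
from m import *
s=shot('scene');t=shot('top')
e=read_state();print(e['eef_pos'])
crop(t,290,155,335,210,10,'g10.png');crop(t,215,140,345,215,6,'t36.png');crop(s,270,170,410,310,5,'s36.png')
cv2.imwrite('pics/s37.png',s['color'][:,:,::-1])
E
```

```text
[ 484.63311648 -262.14756072  223.1945577 ]
```

View pics/g10.png

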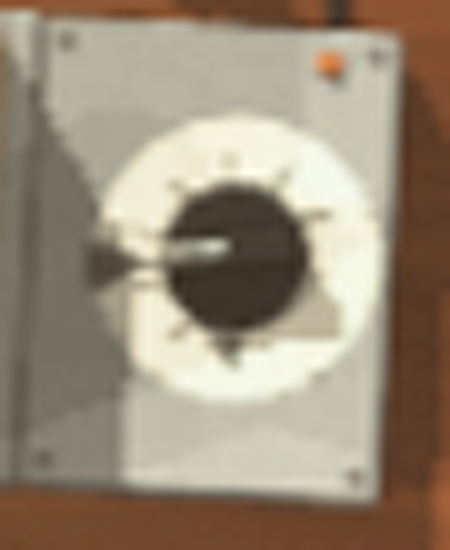

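View pics/t36.png

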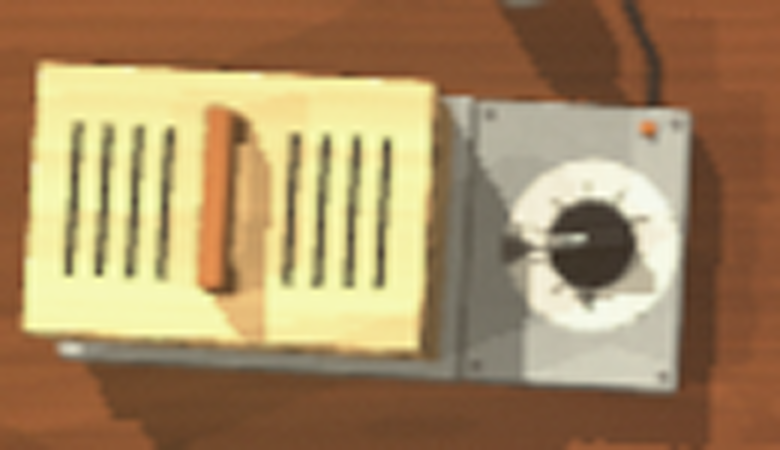

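View pics/s36.png

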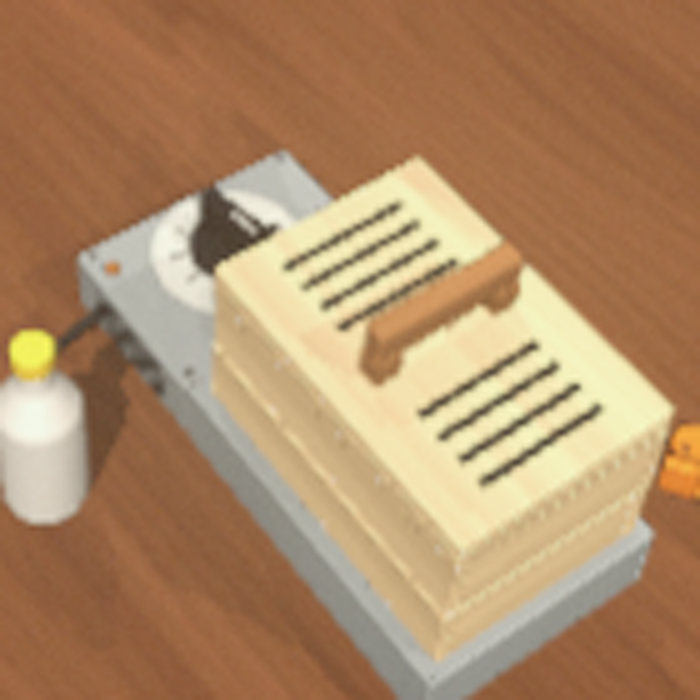

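View pics/s37.png

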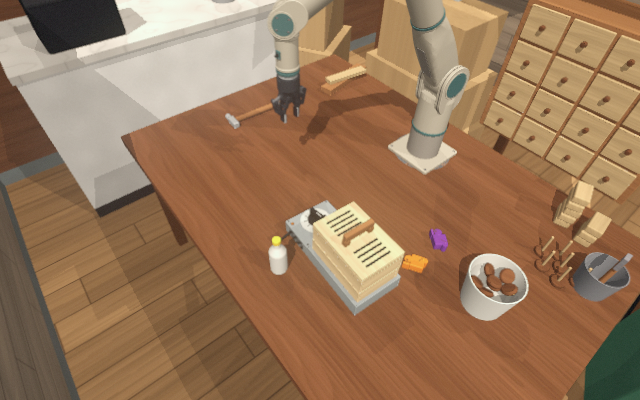

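```bash
python3 - <<'E'
from m import *
t=shot('top')
a=cv2.imread('pics/top0.png');b=t['color'][:,:,::-1]
k=18
def ann(im,th):
    c=cv2.resize(im[165:197,295:330],None,fx=k,fy=k,interpolation=cv2.INTER_NEAREST)
    P=[]
    ang=-0.0656+np.pi-th
    for A in((608.1,52.3),):
      for r,z,col in((0,98,(0,255,0)),(20,98,(0,255,0)),(0,66,(0,0,255)),(27,66,(0,0,255)),(45,57,(255,0,0))):
        q=proj(t,[[A[0]+r*np.cos(ang),A[1]+r*np.sin(ang),z]])[0];cv2.circle(c,(int((q[0]-295+.5)*k),int((q[1]-165+.5)*k)),4,col,-1)
    return c
cv2.imwrite('pics/z0.png',ann(a,0));cv2.imwrite('pics/z1.png',ann(b,1.442))
E
```

View pics/z0.png

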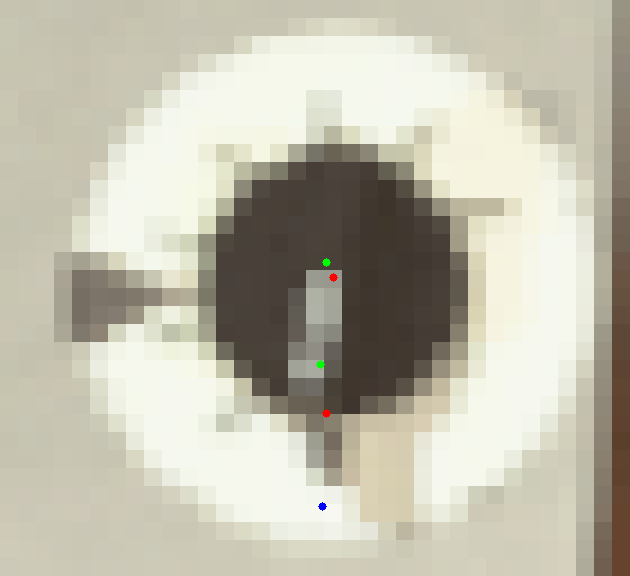

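View pics/z1.png

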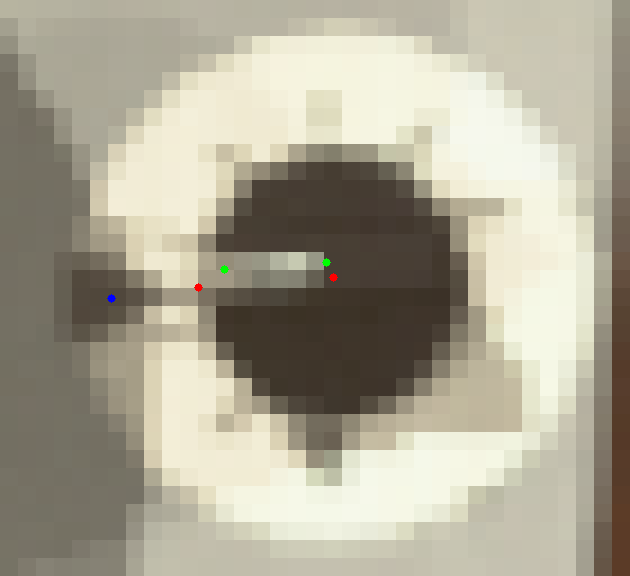

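```bash
python3 - <<'E'
from m import *
t=shot('top')
a=cv2.imread('pics/top0.png').astype(int).sum(2);b=t['color'].astype(int).sum(2)
print(b[176:184,303:316]);print(a[178:190,308:318])
for nm,g,fx in(('end',b,0),('off',a,1)):
    P=[]
    for u in (range(307,313) if not fx else range(180,186)):
        if not fx: r=np.arange(177,183);v=g[r,u]
        else: r=np.arange(309,317);v=g[u,r]
        w=np.clip(v-v.min()-60,0,None);c=(w*r).sum()/w.sum();P.append((u,c) if not fx else (c,u))
    print(np.round(P,2));W=onplane(t,P,98)[:,:2];d=np.polyfit(W[:,1],W[:,0],1) if not fx else np.polyfit(W[:,0],W[:,1],1);print(nm,d)
    ang=np.arctan2(1,d[0]) if not fx else np.arctan2(-d[0],-1);print(ang,3.0756-ang)
E
```

```text
[[691 696 701 659 476 226 179 185 184 183 184 178 178]
 [652 661 698 587 297 186 183 178 170 164 174 171 168]
 [642 599 565 389 200 186 187 188 181 190 188 186 185]
 [684 677 630 484 413 424 436 516 577 436 190 188 189]
 [493 643 610 447 447 401 356 384 378 277 188 188 186]
 [324 445 452 336 254 228 200 204 185 158 159 154 153]
 [550 661 611 397 160 155 149 150 151 148 149 152 150]
 [484 515 545 429 165 153 158 150 158 159 153 155 155]]
[[194 195 184 193 199 196 177 162 164 167]
 [193 193 192 193 196 195 178 164 170 163]
 [196 195 190 189 453 446 179 158 168 166]
 [196 195 191 256 517 484 172 165 166 169]
 [195 193 185 272 522 482 166 159 166 173]
 [195 195 195 275 441 398 172 161 167 165]
 [196 198 200 362 416 288 170 166 166 170]
 [265 187 191 476 498 266 163 162 174 169]
 [559 255 183 307 318 190 164 168 175 240]
 [578 517 339 286 282 198 161 269 321 456]
 [648 714 651 477 345 376 500 560 563 579]
 [723 732 725 678 459 320 519 609 599 596]]
[[307.   179.27]
 [308.   179.52]
 [309.   179.39]
 [310.   179.36]
 [311.   179.31]
 [312.   179.23]]
end [-1.29930932e-02  6.08045217e+02]
1.583788688871343 1.491811311128657
[[312.49 180.  ]
 [312.39 181.  ]
 [312.34 182.  ]
 [312.27 183.  ]
 [311.81 184.  ]
 [311.63 185.  ]]
off [ -0.18149535 162.28745012]
2.9620516713567637 0.11354832864323638
```

```bash
python3 - <<'E'
from m import *
t=shot('top');s=shot('scene')
f=lambda U,k,o:[[(u[0])/k-.5+o[0],(u[1])/k-.5+o[1]] for u in U]
C=[[75,110],[75,-110],[-75,110],[-75,-110]]
a=f([(38,63),(440,81),(22,331),(423,354)],6,(215,140));b=f([(455,548),(213,262),(673,410),(418,157)],5,(270,170))
for z in(184,196):print(z,rigid(C,onplane(t,a,z)),rigid(C,onplane(s,b,z)))
for u,v in zip(a,b):print(tri(t,u,s,v))
E
```

```text
184 (array([618.73641669, 246.78529844]), np.float64(-0.061379928414002055), array([2.00953143, 2.12102657, 1.16956819, 1.52140051])) (array([619.42183575, 246.70883346]), np.float64(-0.07616802794519023), array([0.46790609, 1.3634861 , 0.36783759, 2.12958422]))
196 (array([617.41606784, 244.6852984 ]), np.float64(-0.061379928414002194), array([1.41462216, 1.07941749, 0.96207807, 0.46877207])) (array([626.34376579, 252.44308975]), np.float64(-0.07616802794518984), array([2.34991195, 2.59122319, 1.99209669, 3.89099671]))
(array([701.34816505, 352.18222505, 185.14191008]), np.float64(4.071181421945896))
(array([686.36219649, 131.13934739, 185.79649412]), np.float64(2.667458916583848))
(array([551.53267543, 361.98556977, 182.93745081]), np.float64(1.3851443888553518))
(array([536.01746884, 141.1604091 , 180.32220635]), np.float64(0.8524896299348026))
```

```bash
python3 -c "
from cell import *
print(finish_job())"
```

```text
the job is handed in; nothing more can be done
None
```

The dryer is loaded and covered, and the dial is set to the clip. I handed the job in at about 44 s. It reported no verdict.

- **Loading:** tray_b went onto the deck with the bus and the rabbit in it, one per compartment. tray_a went on top with the elephant, and the cover closed the stack. No duck was on the bench. I left the orange and purple look-alikes, the pail, the hammer and the glue bottle alone.
- **Stack check:** the gripper's height at each release matched a fully seated part: 92, 141 and 205.5 mm. After covering, the cover's corners measured 180–186 mm from the two views, averaging 183.6 against the expected 184. The seams looked closed and the blanks lay flat and apart in the pictures.
- **Dial:** only after covering, I turned it clockwise from off by about 1.44 rad, the clip angle I measured at 1.43–1.46. The tool held the bar within about 0.01 rad of that direction at release, and the last picture shows the pointer meeting the clip.
- **Check that disagreed:** fitting the white pointer line in the top camera gave 1.49 rad. The same fit gave 0.11 rad at the start, where it should be 0. The line is only a few pixels long, so I relied on the tool angle and on the visible edge of the grip bar, which agreed with the clip.

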